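Clear up the fossil bench

TASK

Clear up this fossil-preparation bench: take the chisel off the metal tray and lay it across the middle of its yellow two-post rest, in both notches; use the scoop to move every loose stone chunk from the tray into the blue tub (the fingers must not touch the stones), stand the scoop back in the middle of its green mat, and only then set each fossil slab gently on the sloped wooden shelf, spiral up, lying flat between the two edge strips with its long side along the shelf. Leave the hammer, the rock and the jar where they are.

Things in the scene. Friction and masses are not known exactly. Their poses are not given: they have to be found in the camera images.
- tray: Fixed aluminium trough holding the stones at the start, open on top: outer 248 (x) x 118 (y) x 42 high, walls and floor 4 mm, so inside 240 x 110, floor 4 mm above the origin. Origin: centre of the underside, on the table. x runs lengthwise away from the robot; stones start in the half nearer the robot (-x); the other half is empty, with room to set the scoop in.
- tub: Fixed blue plastic tub, open on top, for the stones: outer 150 (x) x 140 (y) x 60 high, walls and floor 4 mm. Origin: centre of the underside, on the table.
- mat: Fixed thin green mat, 150 (x) x 140 (y) x 3 mm, the scoop's place. Origin: centre of the underside, so its top is 3 mm above the origin. It may change places with the tub from start to start.
- scoop: Loose 0.22 kg steel scoop. Pan 90 (x) x 98 (y), plate 3 thick, bevelled to an edge at the open nose (-x); side walls rising from 4 at the nose via 8 midway to 34, back wall (+x) 36. Upright orange bar handle 22 x 22 mm at x = +36, y = 0, from 20 to 110 mm above the underside: grip near 80 mm up, at any tilt. Origin: centre of the pan's underside, z up. It fits the tray, 6 mm spare each side.
- shelf: Fixed narrow sloped wooden display shelf on a rack, 80 (x) x 280 (y). Origin: centre of its upper surface, 78 mm above the table. x points up the slope, 20 degrees above level, away from the robot; y along the shelf; z out of the surface. Dark strips 6 high, 8 wide on the lower and upper edges leave a flat 64 mm (x = -32 to +32). All slabs fit side by side along y.
- stone1: Loose faceted chunk of stone, about 32 mm across and 26 mm high, 35 g, dark grey. Origin: its middle, 13 mm above what it lies on at the start; it may tumble. 3 to 5 stones are present.
- stone2: Loose faceted chunk of stone, about 32 mm across and 26 mm high, 35 g, tan. Origin: its middle, 13 mm above what it lies on at the start; it may tumble. 3 to 5 stones are present.
- stone3: Loose faceted chunk of stone, about 32 mm across and 26 mm high, 35 g, blackish grey. Origin: its middle, 13 mm above what it lies on at the start; it may tumble. 3 to 5 stones are present.
- stone4: Loose faceted chunk of stone, about 32 mm across and 26 mm high, 35 g, light tan. Origin: its middle, 13 mm above what it lies on at the start; it may tumble. 3 to 5 stones are present.
- stone5: Loose faceted chunk of stone, about 32 mm across and 26 mm high, 35 g, brown. Origin: its middle, 13 mm above what it lies on at the start; it may tumble. 3 to 5 stones are present.
- fossil1: Loose stone slab 50 (x) x 80 (y) x 24 mm, 0.25 kg, grey with a dark brown spiral, with an ammonite spiral on its top. Origin: centre of the underside, z out of the spiral face. Grip it across its 50 mm (x) sides. 2 or 3 slabs are present.
- fossil2: Loose stone slab 50 (x) x 80 (y) x 24 mm, 0.25 kg, ochre with an orange-brown spiral, with an ammonite spiral on its top. Origin: centre of the underside, z out of the spiral face. Grip it across its 50 mm (x) sides. 2 or 3 slabs are present.
- fossil3: Loose stone slab 50 (x) x 80 (y) x 24 mm, 0.25 kg, dark grey with a cream spiral, with an ammonite spiral on its top. Origin: centre of the underside, z out of the spiral face. Grip it across its 50 mm (x) sides. 2 or 3 slabs are present.
- chisel: Loose steel chisel, 0.18 kg: straight square bar 16 x 16 mm, 150 long, with a short head at -x and a flat 22 mm wide blade at +x, 178 mm overall. At the start it lies crosswise on the rims of the tray, over its empty half. Origin: middle of the bar, on its axis (8 mm above what it lies on); x along the bar. Grip it across the middle.
- rest: Fixed tool rest: black foot 124 (x) x 46 (y) x 8 mm with two yellow posts at x = -45 and +45, each 14 (x) x 40 (y), with a notch on top 26 wide (y), its floor 45 mm and its prongs 59 mm above the table. The chisel lies across both notches, along the rest's x either way round. Origin: centre of the underside, on the table.
- hammer: Bystander, to be left alone: loose hammer, 260 mm long, wooden handle. Origin: centre of the underside.
- rock: Bystander, to be left alone: loose lump of rock, about 100 x 75 x 55 mm. Origin: centre of the underside.
- jar: Bystander, to be left alone: loose amber glass jar, 64 mm across, 85 mm high. Origin: centre of the underside.
There are look-alikes about, which are no part of the job. Leave any purple or red look-alike of the fossil3 alone.

How it is judged:
By the outcome, as a careful person would: the job done as asked, in the order asked, and still so for the second after the job is handed in, with the robot touching nothing.
Of stone1, stone2, stone3, stone4, stone5 only 3 to 5 are there at a start; the rules pass over those that are not, and their reading is None.
Of fossil1, fossil2, fossil3 only 2 to 3 are there at a start; the rules pass over those that are not, and their reading is None.
At some moment in a run one of scoop, fossil1, fossil2, fossil3 may be knocked a few centimetres aside while the robot is not near it.
It also fails if it takes over 210 s, if anything falls off the work surface, if the arm or the gripper's body presses on something with over 40 N, if the wrist force passes 120 N, or if a joint passes its speed limit or range.

ROBOT

A 7-joint arm with a two-finger parallel gripper is mounted at the origin on the work surface. World frame = base frame: x ahead of the robot, y to its left, z up, the work surface at z = 0. Lengths are in m, angles in rad, forces in N, time in s.
With the tool pointing down it reaches from about 0.425 to 0.95 m from the base axis. Payload 16.7 kg.
Tool frame: the origin (TCP) lies midway between the tips of the shut fingers; the grasp point (between the pads) lies 19 mm behind it; z points along the fingers, y is the direction in which the jaws open and shut (so a half turn about z gives the same grasp; the last joint's range is limited). The gripper opens to 94 mm and grips with 3 to 60 N. Pads are 16 mm wide; open, the fingers measure 119 mm over their backs; the gripper's body (75 mm by 177 mm) begins 78 mm behind the grasp point.
Start: joints at [1.129, 0.426, 0.074, 1.606, -0.034, 1.111, -0.067], TCP at [0.194, -0.646, 0.205] pointing down, gripper open.
Joint ranges: [-2.85, 2.85], [-0.5, 2.14], [-1.23, 1.37], [0.21, 2.46], [-1.02, 4.16], [0.16, 2.05], [-2.73, 2.73]. Speed limits (rad/s): [1.89, 1.89, 2.39, 2.39, 3.01, 3.01, 3.01].

INTERFACE

Orientations are given as a rotation vector (axis times angle).
In Python, from station import read_state, capture, camera_model, finish_job, silhouettes, tip_of gives the robot as it stands. The module is installed in compiled form; this text tells all that it offers.
- The arm moves only by the tool carry_out, never from a script. Its argument "steps" is one flat list of numbers, 6 for each row, row after row: the shift along the tool's x, y, z in m, then the turn, a rotation vector about the tool's x, y, z in degrees. In form: [tx, ty, tz, rx, ry, rz, tx, ty, tz, rx, ry, rz, ...]. A call has 1 to 20 rows; each row shifts and turns the pose as measured when the row begins, along the tool's axes as they then stand; what a row does not reach is not made up. A row lasts 1/10 s, in which the tool goes at most 50 mm and 8.59 degrees, less where a joint would pass 70% of its speed; a pose out of reach is approached as far as the arm can. A call with a gripper value outside its range is refused whole. "hand" is the finger opening in m, from 0 to 0.094, set as the call begins (left out, the last holds). The fingers move at their own pace and stop on an object; "newtons" is the grip in N (left out, the last holds). Time passes only in rows, so rows that do not move let the fingers close. It gives the time, the measured TCP pose, the force and the opening at its end, in the units of the state.
- read_state(): the state, without advancing time (a new reading comes with each control period).
- capture(name): name is "side" or "top" or "wrist"; returns the picture (400x640x3 uint8, blue, green, red); there is no depth.
- camera_model(name): a dict with "vertical_fov" (degrees; the focal length in pixels is half the picture's height over the tangent of half this angle, whatever the lens; pixels are square), "cx", "cy" (the principal point, pixels), "distortion" ([k1, k2, p1, p2, k3] as OpenCV has them; the pictures are not rectified), "cam_to_world" (4x4, takes a point from camera to world coordinates). Camera axes: x right, y down, z forward; pixel columns grow to the right and rows downward; lengths in m; the calibration is good to about 2 mm. A picture is of the moment at which its call begins: read the wrist's pose just before it. camera_model takes no time and is no camera call; for the wrist camera it gives the pose at the moment of the call.
- finish_job(): hands the job in, once; it reports no verdict.
Trained networks look in the newest picture that a camera, given by its name, has taken for a name from the list of things; names that differ only in an ending like _2 or _b are one class to them, and where a whole thing is asked for, a point or a joint stands for the part that bears it (a point fixed in the world has none). Each returns a list of dicts, best first, with "confidence" (0 to 1); they miss things now and then, are a little off and sometimes report something else, mostly with a low value. They report only what shows in the picture. A call takes as long as a camera call. They do not tell look-alikes from the thing itself.
- silhouettes(camera, thing): "region" (400x640 bool, what is visible of it) and "bbox" ([left, top, right, bottom] in pixels, round what is visible of it).
- tip_of(camera, thing): "uv" ([column, row] in pixels: a listed point, or the origin of a listed thing).
The state is a dict: "clock": time; "qpos": joint angles; "dq": joint speeds; "effort": joint torques, N m; "tcp_pos": TCP position; "ee_rot": TCP orientation; "wrist_force": force on the tool from outside, world axes, zero at the start; "wrist_torque": the same for the moment, N m; "opening": opening from 0.0 (shut) to 1.0 (fully open).
Only numpy, scipy, OpenCV 4.12 (cv2) and the standard library are available. Lean on these libraries where they do the work, as an engineer would, in place of code of your own. Each camera call takes 0.05 s, during which the arm holds its last target.

## Working session

There is one attempt and no reset: what is moved stays moved. The work goes in short steps, Python scripts to look and compute and a tool call to move; the robot and the scene stay as the last step left them, time stands still between calls to the robot, and variables do not carry over. Pictures are saved under pics/ and viewed, and the job is handed in when it is done.

Besides the shell and the picture viewer there is one more tool, called after "Emit:" as a command line: name --argument value ..., lists and objects as JSON in quotes. carry_out: Moves the arm, as the interface text tells. Its arguments: {"type":"object","properties":{"steps":{"type":"array","items":{"type":"number"}},"hand":{"type":"number"},"newtons":{"type":"number"}},"required":["steps"]}

```bash
mkdir -p pics; ls; python3 - <<'E'
from station import *
import cv2
s=read_state(); print({k:(v if not hasattr(v,'round') else v) for k,v in s.items()})
for n in ["side","top","wrist"]:
    m=camera_model(n); print(n,m)
    cv2.imwrite(f"pics/{n}0.png",capture(n))
E
```

```text
pics
{'clock': 0.0, 'qpos': array([ 1.12951459,  0.42671025,  0.07384776,  1.606608  , -0.03413516,
        1.11080578, -0.0670899 ]), 'dq': array([-0.00083341, -0.00072651, -0.00035209,  0.00018008,  0.00068057,
        0.00045804, -0.00120834]), 'effort': array([ 9.44456806e-04, -9.35810566e+01,  3.66749190e+00, -4.54184103e+01,
       -4.86762892e-02,  2.03228270e-02,  1.24430894e-04]), 'tcp_pos': array([ 0.19402525, -0.64605067,  0.20478959]), 'ee_rot': array([-3.10699115e+00, -4.56470604e-01,  3.82887032e-04]), 'wrist_force': array([-0.48394889,  0.40229008, -0.91693505]), 'wrist_torque': array([ 0.02579411, -0.00436843, -0.05098643]), 'opening': 0.9986063039965207}
side {'vertical_fov': 51.59045624038086, 'cx': 318.6562647728673, 'cy': 208.4837477860023, 'distortion': array([-0.07967012,  0.        ,  0.        ,  0.        ,  0.        ]), 'cam_to_world': array([[-0.94952129, -0.17214915,  0.26224795,  0.22225306],
       [-0.31293937,  0.46151801, -0.83010245,  1.09684879],
       [ 0.02186928, -0.87026766, -0.49209342,  0.73737894],
       [ 0.        ,  0.        ,  0.     
[... 297 characters left out ...]
02267079,  0.0182612 , -0.01511843],
       [-0.01568565, -0.10900056, -0.99391792,  1.36362684],
       [ 0.        ,  0.        ,  0.        ,  1.        ]])}
wrist {'vertical_fov': 66.01853554626622, 'cx': 320.51009935661966, 'cy': 204.89752944592973, 'distortion': array([-0.04603273,  0.        ,  0.        ,  0.        ,  0.        ]), 'cam_to_world': array([[ 2.87990203e-01, -9.20434594e-01, -2.64313832e-01,
         2.71673724e-01],
       [-9.57632963e-01, -2.77053198e-01, -7.86170129e-02,
        -6.23532782e-01],
       [-8.67174111e-04,  2.75756568e-01, -9.61227113e-01,
         3.84557563e-01],
       [ 0.00000000e+00,  0.00000000e+00,  0.00000000e+00,
         1.00000000e+00]])}
```

View pics/top0.png

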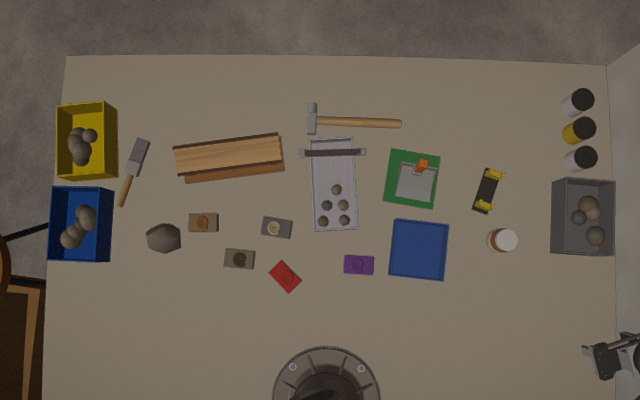

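View pics/side0.png

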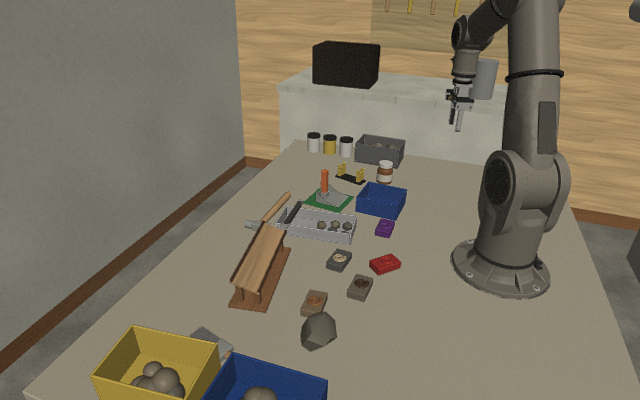

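View pics/wrist0.png

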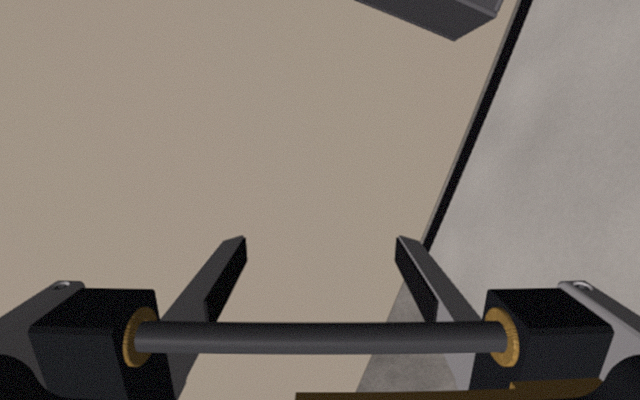

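The top view shows everything. The tray is at (333,184) with 5 stones, and the chisel lies across it at (333,153). The mat and scoop are at (412,178) and the blue tub is at (419,249). The rest is at (488,190) and the shelf at (229,158). The fossils look like ochre (203,222), grey (239,259) and dark grey/cream (277,227). The red (285,277) and purple (358,264) look-alikes stay put. The other tubs sit at the edges.

Next I'll write fitting helpers.

```bash
cat > h.py <<'E'
import numpy as np, cv2
from scipy.optimize import minimize
from scipy.spatial.transform import Rotation as R
from station import *
def KD(m):
    f=200/np.tan(np.radians(m["vertical_fov"]/2))
    return np.array([[f,0,m["cx"]],[0,f,m["cy"]],[0,0,1]]),np.array(m["distortion"],float)
def proj(P,m):
    K,D=KD(m);T=np.linalg.inv(m["cam_to_world"])
    return cv2.projectPoints(np.asarray(P,float).reshape(-1,3),cv2.Rodrigues(T[:3,:3])[0],T[:3,3],K,D)[0].reshape(-1,2)
def back(uv,z,m):
    K,D=KD(m);u=cv2.undistortPoints(np.asarray(uv,float).reshape(-1,1,2),K,D).reshape(-1,2)
    T=m["cam_to_world"];d=np.c_[u,np.ones(len(u))]@T[:3,:3].T;o=T[:3,3]
    return o+d*((z-o[2])/d[:,2])[:,None]
def box(x0,x1,y0,y1,z0,z1):
    return np.array([[x,y,z] for x in(x0,x1) for y in(y0,y1) for z in(z0,z1)])
MODEL={'tray':[box(-.124,.124,-.059,.059,0,.042)],'tub':[box(-.075,.075,-.07,.07,0,.06)],'mat':[box(-.075,.075,-.07,.07,0,.003)],
'fossil':[box(-.025,.025,-.04,.04,0,.024)],
'rest':[box(-.062,.062,-.023,.023,0,.008),box(-.052,-.038,-.02,.02,0,.045),box(.038,.052,-.02,.02,0,.045),
  *[box(s*.045-.007,s*.045+.007,a,b,0,.059) for s in(-1,1) for a,b in((-.02,-.013),(.013,.02))]],
'scoop':[box(-.045,.045,-.049,.049,0,.003),np.vstack([box(-.045,-.044,-.049,.049,0,.004),box(0,.001,-.049,.049,0,.008)]),np.vstack([box(0,.001,-.049,.049,0,.008)])[:0],box(.042,.045,-.049,.049,0,.036),box(.025,.047,-.011,.011,.02,.11)],
'chisel':[box(-.075,.075,-.008,.008,-.008,.008)],
'shelf':[box(-.04,.04,-.14,.14,-.003,.0),box(-.04,-.032,-.14,.14,0,.006),box(.032,.04,-.14,.14,0,.006)]}
MODEL['scoop']=[b for b in MODEL['scoop'] if len(b)]
S=4
def render(parts,pose,m,shape=(400,640)):
    # pose: 4x4
    img=np.zeros((shape[0]*S,shape[1]*S),np.uint8)
    for b in parts:
        uv=proj(b@pose[:3,:3].T+pose[:3,3],m)
        h=cv2.convexHull(((uv+.5)*S).astype(np.float32)).round().astype(np.int32)
        cv2.fillConvexPoly(img,h,255)
    return cv2.resize(img,(shape[1],shape[0]),interpolation=cv2.INTER_AREA)/255.
def T4(x,y,z,yaw,pitch=0):
    T=np.eye(4);T[:3,:3]=R.from_euler('ZY',[yaw,-pitch]).as_matrix();T[:3,3]=x,y,z;return T
def fit(parts,views,p0,z=0,pitch=0):
    """views: list (mask,model)"""
    def cost(p):
        c=0
        for mk,m in views:
            r=render(parts,T4(p[0],p[1],z,p[2],pitch),m)
            c+=np.abs(r-mk).sum()/max(mk.sum(),1)
        return c
    best=None
    for k in range(2):
        s=np.array([[0,0,0],[.01,0,0],[0,.01,0],[0,0,.12]])*(1 if k==0 else .3)
        r=minimize(cost,p0,method='Nelder-Mead',options=dict(initial_simplex=np.array(p0)+s,maxiter=90,xatol=1e-4,fatol=1e-4));p0=r.x
    return r.x,r.fun
def sil(cam,name,conf=.3):
    return [d for d in silhouettes(cam,name) if d['confidence']>conf]
def tool(st=None):
    s=st or read_state();T=np.eye(4);T[:3,:3]=R.from_rotvec(s['ee_rot']).as_matrix();T[:3,3]=s['tcp_pos'];return T
E
python3 - <<'E'
from h import *
import pickle
D={}
for c in("top",):
    im=capture(c);m=camera_model(c)
    for n in "tray tub mat scoop shelf stone1 stone2 stone3 stone4 stone5 fossil1 fossil2 fossil3 chisel rest".split():
        L=sil(c,n,.1);D[n]=L
        print(c,n,[(round(d['confidence'],2),[int(v) for v in d['bbox']],int(d['region'].sum())) for d in L[:6]])
pickle.dump((D,m,im),open('d.pkl','wb'))
print(read_state()['clock'])
E
```

```text
top tray [(0.62, [309, 139, 358, 233], 3199)]
top tub [(0.61, [385, 218, 449, 282], 3294)]
top mat [(0.75, [381, 145, 440, 210], 1450)]
top scoop [(0.65, [397, 158, 435, 201], 1403)]
top shelf [(0.83, [174, 129, 279, 176], 3235)]
top stone1 [(0.65, [330, 185, 340, 198], 98), (0.64, [318, 218, 328, 227], 86), (0.62, [339, 197, 347, 211], 81), (0.56, [473, 170, 504, 214], 753), (0.43, [341, 211, 350, 227], 91)]
top stone2 [(0.65, [330, 185, 340, 198], 98), (0.64, [318, 218, 328, 227], 86), (0.62, [339, 197, 347, 211], 81), (0.56, [473, 170, 504, 214], 753), (0.43, [341, 211, 350, 227], 91)]
top stone3 [(0.65, [330, 185, 340, 198], 98), (0.64, [318, 218, 328, 227], 86), (0.62, [339, 197, 347, 211], 81), (0.56, [473, 170, 504, 214], 753), (0.43, [341, 211, 350, 227], 91)]
top stone4 [(0.65, [330, 185, 340, 198], 98), (0.64, [318, 218, 328, 227], 86), (0.62, [339, 197, 347, 211], 81), (0.56, [473, 170, 504, 214], 753), (0.43, [341, 211, 350, 227], 91)]
top stone5 [(0.65, [330, 185, 340, 198], 98), (0.64, [318, 218, 328, 227], 86), (0.62, [339, 197, 347, 211], 81), (0.56, [473, 170, 504, 214], 753), (0.43, [341, 211, 350, 227], 91)]
top fossil1 [(0.9, [270, 260, 301, 291], 552), (0.83, [344, 253, 375, 275], 522), (0.74, [263, 215, 293, 239], 555), (0.68, [222, 247, 255, 268], 556), (0.66, [190, 214, 219, 232], 525), (0.33, [338, 198, 350, 211], 109)]
top fossil2 [(0.9, [270, 260, 301, 291], 552), (0.83, [344, 253, 375, 275], 522), (0.74, [263, 215, 293, 239], 555), (0.68, [222, 247, 255, 268], 556), (0.66, [190, 214, 219, 232], 525), (0.33, [338, 198, 350, 211], 109)]
top fossil3 [(0.9, [270, 260, 301, 291], 552), (0.83, [344, 253, 375, 275], 522), (0.74, [263, 215, 293, 239], 555), (0.68, [222, 247, 255, 268], 556), (0.66, [190, 214, 219, 232], 525), (0.33, [338, 198, 350, 211], 109)]
top chisel [(0.87, [295, 146, 364, 155], 470)]
top rest [(0.98, [471, 169, 505, 214], 827), (0.18, [338, 211, 348, 228], 120)]
0.95
```

```bash
cat > fit0.py <<'E'
from h import *
import pickle
D,m,im=pickle.load(open('d.pkl','rb'))
def go(name,mask,par,z=0,pitch=0,yaws=(0,)):
    mk=mask.astype(float); ys,xs=np.nonzero(mask);c=back([[xs.mean(),ys.mean()]],z,m)[0]
    best=min((fit(MODEL[par],[(mk,m)],[c[0],c[1],y],z,pitch) for y in yaws),key=lambda t:t[1])
    print(name,best[0].round(4),'deg',np.degrees(best[0][2]).round(1),'cost',round(best[1],3));return best[0]
P={}
P['tray']=go('tray',D['tray'][0]['region'],'tray')
P['tub']=go('tub',D['tub'][0]['region'],'tub')
mm=(D['mat'][0]['region']|D['scoop'][0]['region'])
P['mat']=go('mat',mm,'mat')
P['scoop']=go('scoop',D['scoop'][0]['region'],'scoop',z=.003,yaws=(-.3,0,.3))
P['shelf']=go('shelf',D['shelf'][0]['region'],'shelf',z=.078,pitch=np.radians(20))
for i in range(5): P['f%d'%i]=go('fossil%d %s'%(i,D['fossil1'][i]['bbox']),D['fossil1'][i]['region'],'fossil',yaws=(0,.8,-.8))
P['chisel']=go('chisel',D['chisel'][0]['region'],'chisel',z=.05,yaws=(1.57,))
P['rest']=go('rest',D['rest'][0]['region'],'rest',yaws=(0,-.3,.3))
pickle.dump(P,open('p.pkl','wb'))
o=cv2.resize(im,None,fx=3,fy=3,interpolation=cv2.INTER_CUBIC)
def dr(par,p,z=0,pitch=0,col=(0,255,0)):
    for b in MODEL[par]:
        uv=proj(b@T4(*p[:2],z,p[2],pitch)[:3,:3].T+[p[0],p[1],z],m)
        for i in range(8):
            for j in range(i):
                if bin(i^j).count('1')==1: cv2.line(o,tuple(((uv[i]+.5)*3).astype(int)),tuple(((uv[j]+.5)*3).astype(int)),col,1)
for k,p in P.items():
    par='fossil' if k[0]=='f' else k
    dr(par,p,{'scoop':.003,'shelf':.078,'chisel':.05}.get(k,0),np.radians(20) if k=='shelf' else 0)
cv2.imwrite('pics/f0a.png',o[330:900,480:1180]);cv2.imwrite('pics/f0b.png',o[330:900,1130:1600])
E
python3 fit0.py
```

```text
tray [ 0.5761 -0.0053  0.0831] deg 4.8 cost 0.301
tub [ 0.4059 -0.2342 -0.0859] deg -4.9 cost 0.026
mat [ 0.6003 -0.2201 -0.147 ] deg -8.4 cost 0.027
scoop [ 0.5878 -0.2289 -0.1646] deg -9.4 cost 0.057
shelf [0.6436 0.2747 0.1514] deg 8.7 cost 0.033
fossil0 [270.9, 260.9, 301.4, 291.8] [ 0.3277  0.1172 -0.7532] deg -43.2 cost 0.087
fossil1 [344.2, 253.5, 375.8, 275.5] [ 0.3632 -0.0784 -0.0285] deg -1.6 cost 0.11
fossil2 [263.8, 215.5, 293.7, 239.8] [ 0.4561  0.1456 -0.1314] deg -7.5 cost 0.068
fossil3 [222.8, 247.8, 255.8, 268.7] [ 0.3716  0.243  -0.0701] deg -4.0 cost 0.086
fossil4 [190.1, 214.3, 219.2, 232.2] [0.4648 0.3443 0.0156] deg 0.9 cost 0.128
chisel [ 0.6586 -0.0055  1.628 ] deg 93.3 cost 0.211
rest [ 0.5704 -0.4262 -0.3248] deg -18.6 cost 0.068
```

View pics/f0a.png

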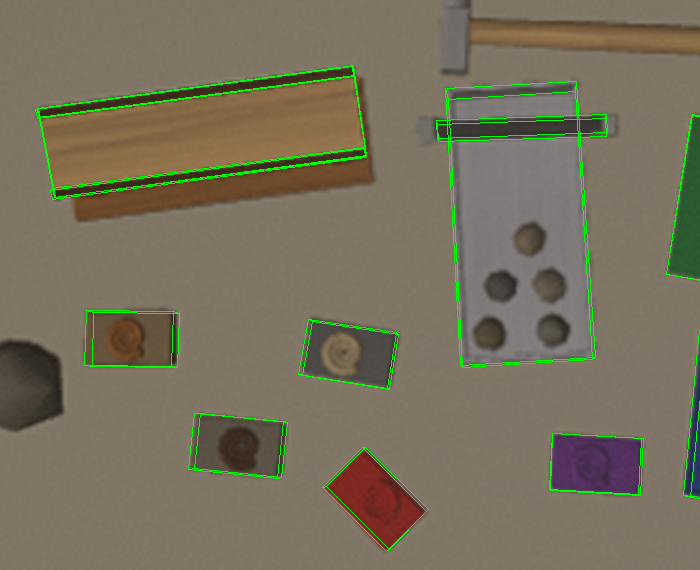

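View pics/f0b.png

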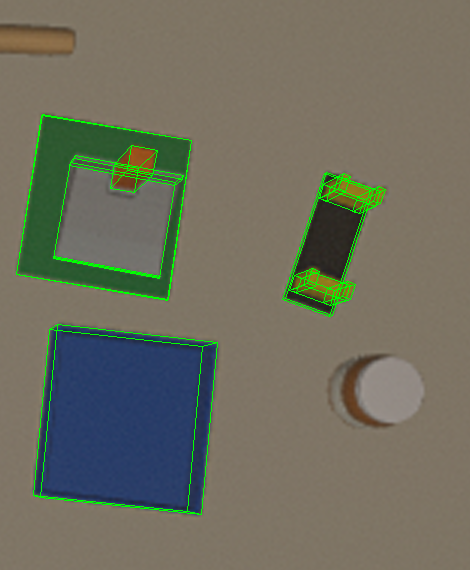

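```bash
cat >> h.py <<'E'
def down(x,y,z,jaw_deg,flip=False):
    """tool down, tool y at world angle jaw_deg"""
    a=np.radians(jaw_deg);T=np.eye(4);Y=np.array([np.cos(a),np.sin(a),0]);Z=np.array([0,0,-1.]);T[:3,:3]=np.c_[np.cross(Y,Z),Y,Z];T[:3,3]=x,y,z;return T
def plan(Tt,n=None,T0=None,vmax=.045,wmax=8.,show=True):
    T0=tool() if T0 is None else T0
    rv=R.from_matrix(T0[:3,:3].T@Tt[:3,:3]).as_rotvec();d=Tt[:3,3]-T0[:3,3]
    need=max(np.linalg.norm(d)/vmax,np.degrees(np.linalg.norm(rv))/wmax)
    n=n or int(np.ceil(need));out=[]
    for i in range(n):
        Ri=T0[:3,:3]@R.from_rotvec(rv*i/n).as_matrix()
        out+=list(np.round(Ri.T@d/n,4))+list(np.round(np.degrees(rv)/n,1))
    out=[float(v)+0. for v in out]
    if show: print('n',n,'need',round(need,1)); print(', '.join('%g'%v for v in out))
    return out
E
python3 - <<'E'
from h import *
plan(down(.659,-.0055,.16,3.3))
E
```

```text
n 18 need 17.6
0.035, -0.0267, 0.0025, 0, 0, -4.3, 0.0369, -0.024, 0.0025, 0, 0, -4.3, 0.0385, -0.0212, 0.0025, 0, 0, -4.3, 0.04, -0.0183, 0.0025, 0, 0, -4.3, 0.0413, -0.0153, 0.0025, 0, 0, -4.3, 0.0423, -0.0122, 0.0025, 0, 0, -4.3, 0.0431, -0.009, 0.0025, 0, 0, -4.3, 0.0436, -0.0058, 0.0025, 0, 0, -4.3, 0.0439, -0.0025, 0.0025, 0, 0, -4.3, 0.044, 0.0007, 0.0025, 0, 0, -4.3, 0.0438, 0.004, 0.0025, 0, 0, -4.3, 0.0434, 0.0072, 0.0025, 0, 0, -4.3, 0.0427, 0.0104, 0.0025, 0, 0, -4.3, 0.0418, 0.0136, 0.0025, 0, 0, -4.3, 0.0407, 0.0166, 0.0025, 0, 0, -4.3, 0.0394, 0.0196, 0.0025, 0, 0, -4.3, 0.0378, 0.0225, 0.0025, 0, 0, -4.3, 0.036, 0.0252, 0.0025, 0, 0, -4.3
```

Emit:
carry_out --steps '[0.035,-0.027,0.002,0,0,-4.3,0.037,-0.024,0.002,0,0,-4.3,0.038,-0.021,0.002,0,0,-4.3,0.04,-0.018,0.002,0,0,-4.3,0.041,-0.015,0.002,0,0,-4.3,0.042,-0.012,0.002,0,0,-4.3,0.043,-0.009,0.002,0,0,-4.3,0.044,-0.006,0.002,0,0,-4.3,0.044,-0.002,0.002,0,0,-4.3,0.044,0.001,0.002,0,0,-4.3,0.044,0.004,0.002,0,0,-4.3,0.043,0.007,0.002,0,0,-4.3,0.043,0.01,0.002,0,0,-4.3,0.042,0.014,0.002,0,0,-4.3,0.041,0.017,0.002,0,0,-4.3,0.039,0.02,0.002,0,0,-4.3,0.038,0.022,0.002,0,0,-4.3,0.036,0.025,0.002,0,0,-4.3]' --hand 0.06

```text
clock: 2.75
tcp_pos: [0.6549, 0.0246, 0.1686]
ee_rot: [2.087, 2.337, -0.004]
wrist_force: [0.5, -1.0, -0.0]
opening: 0.637
```

```bash
python3 - <<'E'
from h import *
plan(down(.659,-.0055,.16,3.3))
s=read_state();print(s['clock'],s['tcp_pos'],s['qpos'].round(3),s['opening'])
m=camera_model('wrist');im=capture('wrist');cv2.imwrite('pics/w1.png',im)
for n in('chisel','tray'):
    for d in sil('wrist',n): print(n,d['confidence'],d['bbox'])
E
```

```text
n 1 need 0.7
-0.0303, 0.0007, 0.0089, 0.2, 0.4, 3.2
2.75 [0.65488899 0.02455843 0.16862497] [ 0.222  0.468 -0.489  1.666  0.254  1.067 -0.232] 0.6371831849162954
chisel 0.82 [310.4, 138.2, 341.7, 306.5]
tray 0.7 [90.4, 298.8, 119.0, 318.6]
tray 0.58 [118.9, 151.9, 364.9, 268.5]
```

View pics/w1.png

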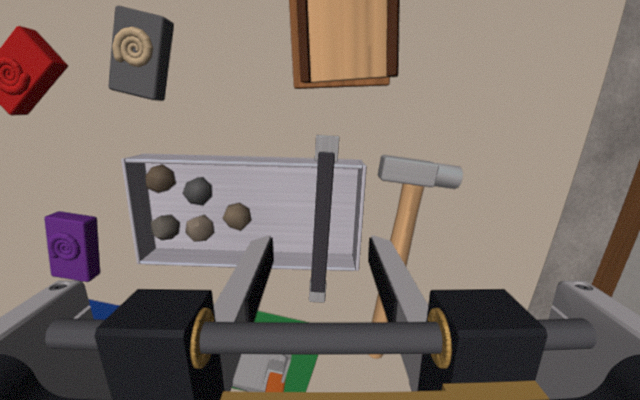

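```bash
python3 - <<'E'
from h import *
m=camera_model('wrist')
d=sil('wrist','chisel')[0]['region']
im=cv2.imread('pics/w1.png')
# dark bar pixels
g=cv2.cvtColor(im,cv2.COLOR_BGR2GRAY)
bar=((g<75)&cv2.dilate(d.astype(np.uint8),np.ones((5,5))).astype(bool))
n,l,st,c=cv2.connectedComponentsWithStats(bar.astype(np.uint8));k=1+st[1:,4].argmax();ys,xs=np.nonzero(l==k)
print(st[k])
mp=(l==k).astype(float)
p,c=fit([box(-.075,.075,-.008,.008,-.008,.008)],[(mp,m)],[.659,-.0055,1.628],.05);print(p,np.degrees(p[2]),c)
r=cv2.minAreaRect(np.c_[xs,ys].astype(np.float32));print(r,back(cv2.boxPoints(r),.058,m).round(4))
x=im[120:310,280:370].copy();x[(mp>0)[120:310,280:370]]=(0,0,255);cv2.imwrite('pics/w1b.png',cv2.resize(np.hstack([im[120:310,280:370],x]),None,fx=3,fy=3))
E
```

```text
[ 311  152   24  140 2053]
[ 6.59389887e-01 -1.37255905e-03  1.62917018e+00] 93.34457525879898 0.12521322216173367
((322.39947509765625, 221.75244140625), (16.317424774169922, 139.34458923339844), 3.2838621139526367) [[ 0.6561 -0.0737  0.058 ]
 [ 0.6479  0.074   0.058 ]
 [ 0.6631  0.0749  0.058 ]
 [ 0.6736 -0.0728  0.058 ]]
```

View pics/w1b.png

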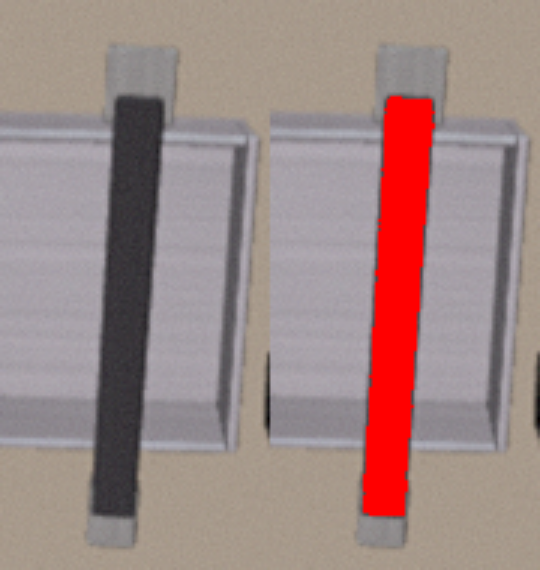

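```bash
python3 - <<'E'
from h import *
plan(down(.660,0,.08,3.4),4)
E
```

```text
n 4 need 2.0
-0.006, 0.0007, 0.0221, 0, 0.1, 0.7, -0.006, 0.0008, 0.0221, 0, 0.1, 0.7, -0.0061, 0.0009, 0.0221, 0, 0.1, 0.7, -0.0061, 0.001, 0.022, 0, 0.1, 0.7
```

Emit:
carry_out --steps '[-0.006,0.001,0.022,0,0.1,0.7,-0.006,0.001,0.022,0,0.1,0.7,-0.006,0.001,0.022,0,0.1,0.7,-0.006,0.001,0.022,0,0.1,0.7,0,0,0,0,0,0]'

```text
clock: 3.45
tcp_pos: [0.6597, -0.0088, 0.0793]
ee_rot: [2.161, 2.272, 0.001]
wrist_force: [-0.4, 0.7, -0.4]
opening: 0.636
```

```bash
python3 - <<'E'
from h import *
plan(down(.660,0,.033,3.4),3)
E
```

```text
n 3 need 1.0
0.003, 0.0002, 0.0154, 0.1, 0.1, -0.2, 0.003, 0.0002, 0.0154, 0.1, 0.1, -0.2, 0.0029, 0.0002, 0.0154, 0.1, 0.1, -0.2
```

Emit:
carry_out --steps '[0.003,0,0.015,0.1,0.1,-0.2,0.003,0,0.015,0.1,0.1,-0.2,0.001,0,0.014,0.1,0.1,-0.2,0,0,0,0,0,0]'

```text
clock: 3.85
tcp_pos: [0.6608, -0.0031, 0.0361]
ee_rot: [2.153, 2.284, 0.004]
wrist_force: [-5.6, -3.2, 10.4]
opening: 0.636
```

Emit:
carry_out --steps '[0,0,0,0,0,0,0,0,0,0,0,0,0,0,0,0,0,0,0,0,0,0,0,0,0,0,0,0,0,0,0,0,0,0,0,0]' --hand 0.0 --newtons 30

```text
clock: 4.45
tcp_pos: [0.6606, -0.0018, 0.0347]
ee_rot: [2.151, 2.287, 0.004]
wrist_force: [-0.6, 0.8, 1.5]
opening: 0.167
```

```bash
python3 - <<'E'
from h import *
s=read_state();print(s['tcp_pos'],s['opening'],s['wrist_force'])
plan(down(s['tcp_pos'][0],s['tcp_pos'][1],.17,3.4))
E
```

```text
[ 0.66060525 -0.00180313  0.0347499 ] 0.16692903394566352 [-0.60529486  0.78362857  1.50536136]
n 4 need 3.0
0, 0.0001, -0.0338, 0, 0, 0, 0, 0.0001, -0.0338, 0, 0, 0, 0, 0, -0.0338, 0, 0, 0, 0, 0, -0.0338, 0, 0, 0
```

Emit:
carry_out --steps '[0,0,-0.034,0,0,0,0,0,-0.034,0,0,0,0,0,-0.04,0,0,0,0,0,-0.042,0,0,0]'

```text
clock: 4.85
tcp_pos: [0.656, -0.0021, 0.1821]
ee_rot: [-2.146, -2.284, 0.01]
wrist_force: [0.4, -0.4, -1.4]
opening: 0.169
```

```bash
python3 - <<'E'
from h import *
T=tool();print(T[:3,3])
plan(down(.5704,-.4262,.18,-108.6),wmax=7.)
E
```

```text
[ 0.65598684 -0.00213846  0.18209128]
n 17 need 16.0
-0.0246, -0.0066, 0.0002, 0, 0, 6.6, -0.0252, -0.0037, 0.0001, 0, 0, 6.6, -0.0254, -0.0008, 0.0001, 0, 0, 6.6, -0.0254, 0.0021, 0.0001, 0, 0, 6.6, -0.0249, 0.005, 0.0001, 0, 0, 6.6, -0.0242, 0.0079, 0.0001, 0, 0, 6.6, -0.0231, 0.0106, 0.0001, 0, 0, 6.6, -0.0218, 0.0132, 0.0001, 0, 0, 6.6, -0.0201, 0.0156, 0.0001, 0, 0, 6.6, -0.0182, 0.0178, 0.0001, 0, 0, 6.6, -0.016, 0.0198, 0.0001, 0, 0, 6.6, -0.0136, 0.0215, 0.0001, 0, 0, 6.6, -0.0111, 0.0229, 0.0001, 0, 0, 6.6, -0.0084, 0.024, 0.0001, 0, 0, 6.6, -0.0056, 0.0248, 0.0001, 0, 0, 6.6, -0.0027, 0.0253, 0.0001, 0, 0, 6.6, 0.0003, 0.0254, 0.0001, 0, 0, 6.6
```

Emit:
carry_out --steps '[-0.025,-0.007,0,0,0,6.6,-0.025,-0.004,0,0,0,6.6,-0.025,-0.001,0,0,0,6.6,-0.025,0.002,0,0,0,6.6,-0.025,0.005,0,0,0,6.6,-0.024,0.008,0,0,0,6.6,-0.023,0.011,0,0,0,6.6,-0.022,0.013,0,0,0,6.6,-0.02,0.016,0,0,0,6.6,-0.018,0.018,0,0,0,6.6,-0.016,0.02,0,0,0,6.6,-0.014,0.021,0,0,0,6.6,-0.011,0.023,0,0,0,6.6,-0.008,0.024,0,0,0,6.6,-0.006,0.025,0,0,0,6.6,-0.003,0.025,0,0,0,6.6,0,0.025,0,0,0,6.6,0,0,0,0,0,0]'

```text
clock: 6.65
tcp_pos: [0.5516, -0.4362, 0.1869]
ee_rot: [-3.076, 0.631, 0.005]
wrist_force: [-0.0, -0.2, -1.3]
opening: 0.161
```

```bash
python3 - <<'E'
from h import *
plan(down(.5704,-.4262,.18,-108.6))
s=read_state();print(s['tcp_pos'],s['qpos'].round(2))
m=camera_model('wrist');im=capture('wrist');cv2.imwrite('pics/w2.png',im)
for d in sil('wrist','rest'):
    print(d['confidence'],d['bbox'])
    p,c=fit(MODEL['rest'],[(d['region'].astype(float),m)],[.5704,-.4262,-.325],0);print(p,np.degrees(p[2]),c)
E
```

```text
n 1 need 0.6
0.0134, -0.0166, 0.0069, -0.1, 0.2, -4.6
[ 0.5516193  -0.43620282  0.18689314] [ 0.54  0.49  0.05  1.55 -0.03  1.11 -1.38]
0.64 [276.7, 124.0, 308.5, 231.9]
[ 0.57195696 -0.42657608 -0.35144475] -20.13630089185472 1.3975135217160386
```

View pics/w2.png

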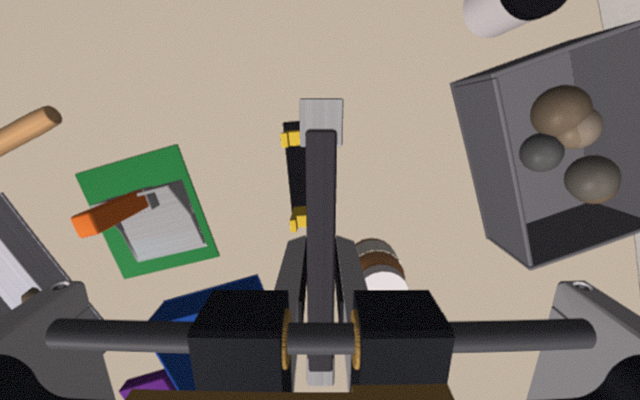

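```bash
python3 - <<'E'
from h import *
im=cv2.imread('pics/top0.png');m=camera_model('top')
f=12;x0,y0,x1,y1=465,160,515,220
def ov(p,col):
    o=cv2.resize(im[y0:y1,x0:x1],None,fx=f,fy=f,interpolation=cv2.INTER_CUBIC)
    for b in MODEL['rest']:
        uv=proj(b@T4(*p[:2],0,p[2])[:3,:3].T+[p[0],p[1],0],m)
        for i in range(8):
            for j in range(i):
                if bin(i^j).count('1')==1: cv2.line(o,*[tuple(((uv[k]+.5-[x0,y0])*f).astype(int)) for k in(i,j)],col,1)
    return o
a=im[y0:y1,x0:x1].astype(int)
# colour fit: dark or yellow pixels
full=im.astype(int); bg=np.array([100,115,128])
yel=(full[:,:,2]-full[:,:,0]>70); dark=(full.sum(2)<180)
mk=np.zeros((400,640));mk[y0:y1,x0:x1]=(yel|dark)[y0:y1,x0:x1]
for g in((.5704,-.4262,-.325),(.5704,-.4262,-.45)):
    p,c=fit(MODEL['rest'],[(mk,m)],g,0);print(p,np.degrees(p[2]),c)
cv2.imwrite('pics/rest.png',cv2.resize(ov(p,(0,255,0)),(600,720)))
E
```

```text
[ 0.57217843 -0.42675767 -0.34034109] -19.500108142504878 0.15781883001134336
[ 0.57144219 -0.42648054 -0.33117853] -18.97513185334668 0.16271268838113756
```

View pics/rest.png

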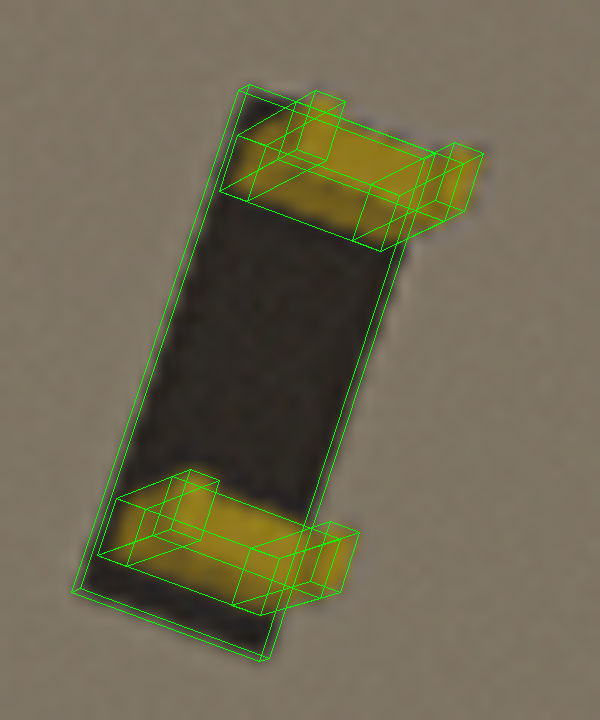

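```bash
python3 - <<'E'
from h import *
plan(down(.572,-.4275,.08,-109.2),4)
E
```

```text
n 4 need 2.4
0.0039, -0.0029, 0.0267, 0, 0, -0.9, 0.0039, -0.0028, 0.0267, 0, 0, -0.9, 0.0039, -0.0028, 0.0267, 0, 0, -0.9, 0.0039, -0.0027, 0.0267, 0, 0, -0.9
```

Emit:
carry_out --steps '[0.004,-0.003,0.027,0,0,-1,0.004,-0.003,0.027,0,0,-1,0.004,-0.003,0.025,0,0,-1,0.003,-0.002,0.02,0,0,-0.5,0,0,0,0,0,0]'

```text
clock: 7.25
tcp_pos: [0.5759, -0.4204, 0.0857]
ee_rot: [-3.095, 0.496, -0.001]
wrist_force: [-1.2, -0.1, -1.9]
opening: 0.166
```

```bash
python3 - <<'E'
from h import *
print(tool()[:3,3])
plan(down(.572,-.4275,.08,-109.2),1)
m=camera_model('wrist');im=capture('wrist');cv2.imwrite('pics/w3.png',im)
im=capture('side');cv2.imwrite('pics/s3.png',cv2.resize(im[120:220,280:440],None,fx=5,fy=5,interpolation=cv2.INTER_CUBIC))
E
```

```text
[ 0.57587999 -0.4203953   0.08573741]
n 1 need 0.2
-0.0015, 0.008, 0.0057, -0.4, 0, 1
```

View pics/w3.png

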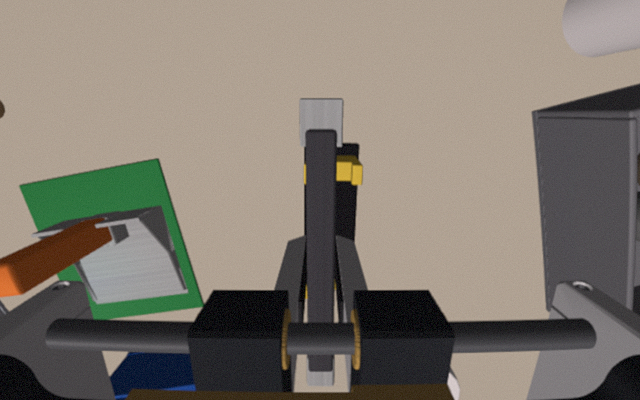

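View pics/s3.png

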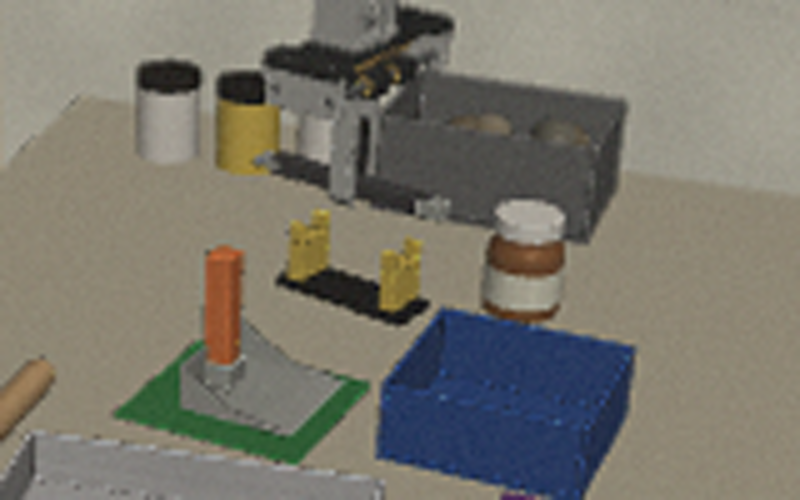

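Emit:
carry_out --steps '[-0.001,0.007,0.003,0,0,0.8,0,0,0,0,0,0]'

```text
clock: 7.55
tcp_pos: [0.5741, -0.4293, 0.0884]
ee_rot: [-3.094, 0.522, -0.01]
wrist_force: [-1.2, -0.4, -1.3]
opening: 0.167
```

```bash
cat >> h.py <<'E'
def overlay(im,m,parts,pose,col=(0,255,0),f=1,off=(0,0)):
    for b in parts:
        uv=proj(b@pose[:3,:3].T+pose[:3,3],m)
        for i in range(8):
            for j in range(i):
                if bin(i^j).count('1')==1: cv2.line(im,*[tuple(((uv[k]+.5-np.array(off))*f).astype(int)) for k in(i,j)],col,1)
    return im
def crop(im,x0,y0,x1,y1,f): return cv2.resize(im[y0:y1,x0:x1],None,fx=f,fy=f,interpolation=cv2.INTER_CUBIC)
E
python3 - <<'E'
from h import *
print(tool()[:3,3])
plan(down(.572,-.4275,.04,-109.2),2)
m=camera_model('wrist');im=capture('wrist')
c=crop(im,240,90,400,310,3);overlay(c,m,MODEL['rest'],T4(.572,-.4275,0,np.radians(-19.2)),f=3,off=(240,90))
cv2.imwrite('pics/w4.png',c)
E
```

```text
[ 0.57409486 -0.42933979  0.08837303]
n 2 need 1.1
-0.0014, -0.0004, 0.0242, -0.1, -0.2, 0, -0.0014, -0.0005, 0.0242, -0.1, -0.2, 0
```

View pics/w4.png

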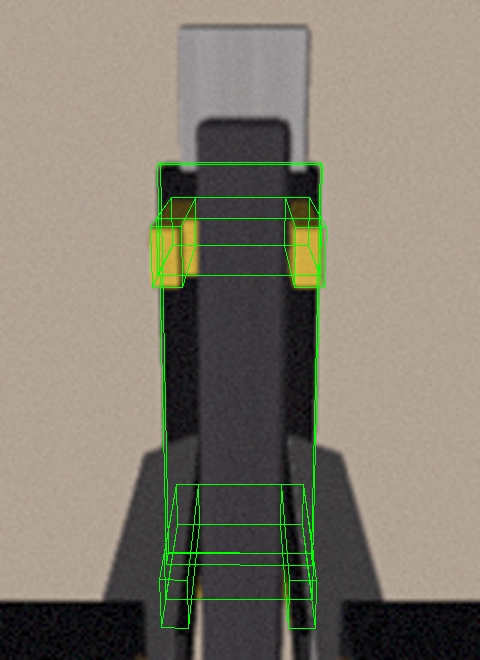

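Emit:
carry_out --steps '[-0.001,0,0.02,0,-0.1,0,0,0,0.015,0,-0.1,0,0,0,0.006,0,0,0,0,0,0,0,0,0,0,0,0,0,0,0]'

```text
clock: 8.1
tcp_pos: [0.5754, -0.43, 0.0498]
ee_rot: [-3.095, 0.522, -0.013]
wrist_force: [0.9, 0.4, -1.6]
opening: 0.167
```

```bash
python3 - <<'E'
from h import *
plan(down(.572,-.4275,.0377,-109.2),1)
E
```

```text
n 1 need 0.3
-0.0041, -0.0012, 0.0121, -0.2, -0.4, 0.1
```

Emit:
carry_out --steps '[-0.002,0,0.005,-0.1,-0.2,0,-0.002,0,0.005,-0.1,-0.2,0,0,0,0.002,0,0,0,0,0,0,0,0,0]'

```text
clock: 8.5
tcp_pos: [0.572, -0.4289, 0.0381]
ee_rot: [3.097, -0.522, 0.003]
wrist_force: [0.6, 0.2, -2.2]
opening: 0.168
```

Emit:
carry_out --steps '[0,0,0.002,0,0,0,0,0,0,0,0,0]'

```text
clock: 8.7
tcp_pos: [0.5724, -0.4291, 0.0384]
ee_rot: [3.097, -0.522, 0.004]
wrist_force: [0.1, -0.0, -1.8]
opening: 0.163
```

Emit:
carry_out --steps '[0,0,0,0,0,0,0,0,0,0,0,0,0,0,0,0,0,0]' --hand 0.04

```text
clock: 9.0
tcp_pos: [0.573, -0.4295, 0.039]
ee_rot: [3.096, -0.522, 0.006]
wrist_force: [-1.1, -0.3, 1.1]
opening: 0.382
```

Emit:
carry_out --steps '[0,0,-0.02,0,0,0,0,0,-0.04,0,0,0,0,0,-0.04,0,0,0,0,0,-0.03,0,0,0,0,0,0,0,0,0]'

```text
clock: 9.5
tcp_pos: [0.5718, -0.4288, 0.1719]
ee_rot: [3.098, -0.522, 0.002]
wrist_force: [-0.1, -0.4, 0.5]
opening: 0.422
```

```bash
python3 - <<'E'
from h import *
T=tool();print(T[:3,3])
m=camera_model('wrist');im=capture('wrist')
cv2.imwrite('pics/w5.png',im)
im=capture('side');cv2.imwrite('pics/s5.png',crop(im,280,120,440,220,5))
# handle position top view
p=T4(.5878,-.2289,.003,np.radians(-9.4));h=p@[.036,0,.08,1];print(h)
plan(down(h[0],h[1],.2,-9.4))
E
```

```text
[ 0.5718163  -0.4287794   0.17185576]
[ 0.6233166  -0.23477973  0.083       1.        ]
n 13 need 12.5
-0.001, -0.0154, -0.0025, 0, 0, -7.7, 0.001, -0.0154, -0.0025, 0, 0, -7.7, 0.0031, -0.0151, -0.0025, 0, 0, -7.7, 0.0051, -0.0145, -0.0025, 0, 0, -7.7, 0.007, -0.0137, -0.0025, 0, 0, -7.7, 0.0087, -0.0127, -0.0025, 0, 0, -7.7, 0.0103, -0.0114, -0.0025, 0, 0, -7.7, 0.0118, -0.0099, -0.0025, 0, 0, -7.7, 0.013, -0.0083, -0.0025, 0, 0, -7.7, 0.014, -0.0064, -0.0025, 0, 0, -7.7, 0.0147, -0.0045, -0.0025, 0, 0, -7.7, 0.0152, -0.0025, -0.0025, 0, 0, -7.7, 0.0154, -0.0005, -0.0025, 0, 0, -7.7
```

View pics/w5.png

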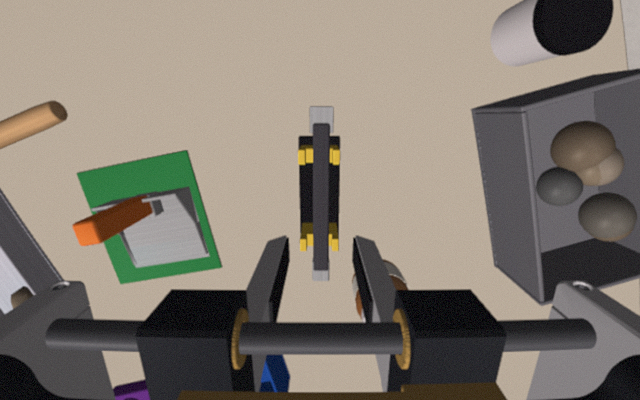

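View pics/s5.png

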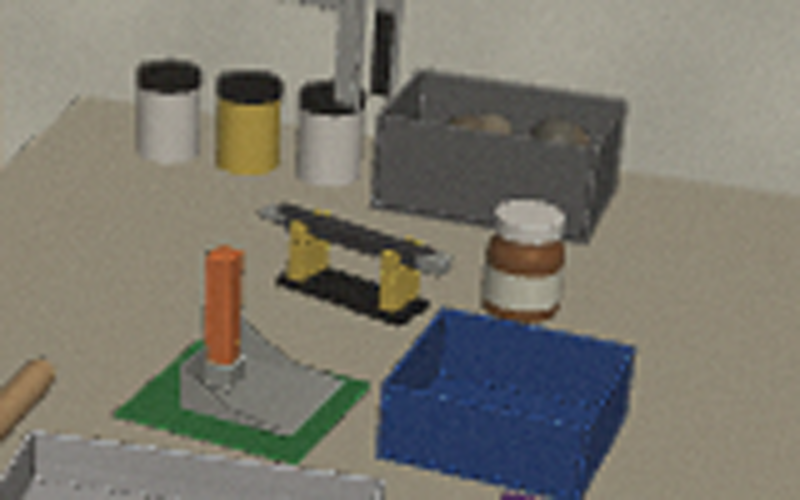

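The chisel lies in both notches, centred (wrist image, posts at (320,155) and (320,240)). Before gripping the scoop I'll fit a kinematic model from the logged joint states, so I can check tilt reachability.

```bash
cat > kin.py <<'E'
from h import *
import itertools
from scipy.optimize import least_squares
s=read_state()
data=[([1.12951459,0.42671025,0.07384776,1.606608,-0.03413516,1.11080578,-0.0670899],[0.19402525,-0.64605067,0.20478959],[-3.10699115,-0.456470604,0.000382887]),
([0.222,0.468,-0.489,1.666,0.254,1.067,-0.232],[0.65488899,0.02455843,0.16862497],[2.087,2.337,-0.004]),
([0.54,0.49,0.05,1.55,-0.03,1.11,-1.38],[0.5516193,-0.43620282,0.18689314],[-3.076,.631,.005]),
(list(s['qpos']),list(s['tcp_pos']),list(s['ee_rot']))]
def fk(q,sg,L,c):
    T=np.eye(4)
    def rz(a):
        M=np.eye(4);M[:3,:3]=R.from_euler('z',a).as_matrix();return M
    def ry(a):
        M=np.eye(4);M[:3,:3]=R.from_euler('y',a).as_matrix();return M
    def t(x,z):
        M=np.eye(4);M[0,3]=x;M[2,3]=z;return M
    d1,d3,d5,d7,a3,a4,a6=L
    return rz(c[0]+sg[0]*q[0])@t(0,d1)@ry(q[1])@rz(sg[1]*q[2])@t(a3,d3)@ry(q[3])@t(a4,0)@rz(sg[2]*q[4])@t(0,d5)@ry(q[5])@t(a6,d7)@rz(c[1]+sg[3]*q[6])
def res(p,sg):
    r=[]
    for q,x,rv in data:
        T=fk(q,sg,p[:7],p[7:9]);r+=list(T[:3,3]-x)
        r+=list((T[:3,:3]-R.from_rotvec(rv).as_matrix()).ravel()*.3)
    return np.array(r+list(.002*p[4:7]))
if __name__=='__main__':
    out=[]
    for sg in itertools.product((1,-1),repeat=4):
        for c1 in (0,np.pi/2,np.pi,-np.pi/2):
          for c0 in (-.15,-2.4):
            o=least_squares(res,[.3,.35,.35,.25,0,0,0,c0,c1],args=(sg,));out.append((o.cost,sg,o.x))
    out.sort(key=lambda t:t[0])
    for o in out[:3]: print(o[0],o[1],o[2].round(3))
    np.save('kin.npy',np.r_[out[0][1],out[0][2]])
E
python3 kin.py
```

```text
1.003853369345668e-05 (-1, -1, -1, -1) [ 0.202  0.574  0.699  0.216 -0.051  0.014  0.137 -0.094  1.477]
1.0038533693458372e-05 (-1, -1, -1, -1) [ 0.202  0.574  0.699  0.216 -0.051  0.014  0.137 -0.094  1.477]
1.0038533693466852e-05 (-1, -1, -1, -1) [ 0.202  0.574  0.699  0.216 -0.051  0.014  0.137 -0.094  1.477]
```

Emit:
carry_out --steps '[-0.001,-0.015,-0.002,0,0,-7.7,0.001,-0.015,-0.002,0,0,-7.7,0.003,-0.015,-0.002,0,0,-7.7,0.005,-0.014,-0.002,0,0,-7.7,0.007,-0.014,-0.002,0,0,-7.7,0.009,-0.013,-0.002,0,0,-7.7,0.01,-0.011,-0.002,0,0,-7.7,0.012,-0.01,-0.002,0,0,-7.7,0.013,-0.008,-0.002,0,0,-7.7,0.014,-0.006,-0.002,0,0,-7.7,0.015,-0.004,-0.002,0,0,-7.7,0.015,-0.002,-0.002,0,0,-7.7,0.015,0,0,0,0,-5,0,0,0,0,0,0]' --hand 0.06

```text
clock: 11.0
tcp_pos: [0.6109, -0.2228, 0.1682]
ee_rot: [-2.338, -2.046, 0.019]
wrist_force: [0.4, -0.4, 0.1]
opening: 0.642
```

```bash
python3 - <<'E'
from h import *
print(tool()[:3,3])
plan(down(.6233,-.2348,.14,-9.4),2)
im=capture('top');cv2.imwrite('pics/t6.png',im)
for d in sil('top','scoop',.1): print(d['bbox'],d['region'].sum())
m=camera_model('wrist');im=capture('wrist');c=im.copy()
overlay(c,m,MODEL['scoop'],T4(.5878,-.2289,.003,np.radians(-9.4)))
overlay(c,m,MODEL['mat'],T4(.6003,-.2201,0,np.radians(-8.4)))
cv2.imwrite('pics/w6.png',c)
E
```

```text
[ 0.61089637 -0.22284059  0.1682352 ]
n 2 need 0.7
-0.0053, 0.0074, 0.0138, -1, -0.4, 0.9, -0.0051, 0.0073, 0.014, -1, -0.4, 0.9
[396.5, 160.8, 429.6, 202.5] 818
```

View pics/w6.png

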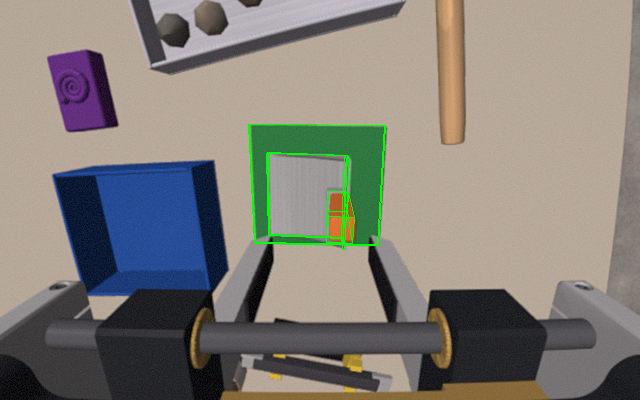

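View pics/t6.png

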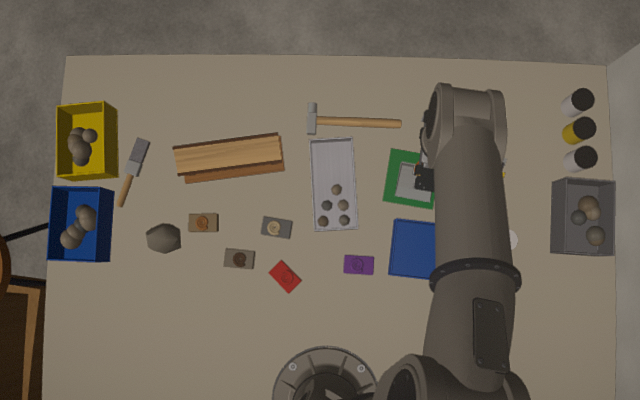

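```bash
python3 - <<'E'
from h import *
m=camera_model('wrist');im=capture('wrist')
c=crop(im,240,110,400,260,5);
overlay(c,m,MODEL['scoop'],T4(.5878,-.2289,.003,np.radians(-9.4)),f=5,off=(240,110))
cv2.imwrite('pics/w7.png',c[:, :800])
E
```

```text
(no output)
```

View pics/w7.png

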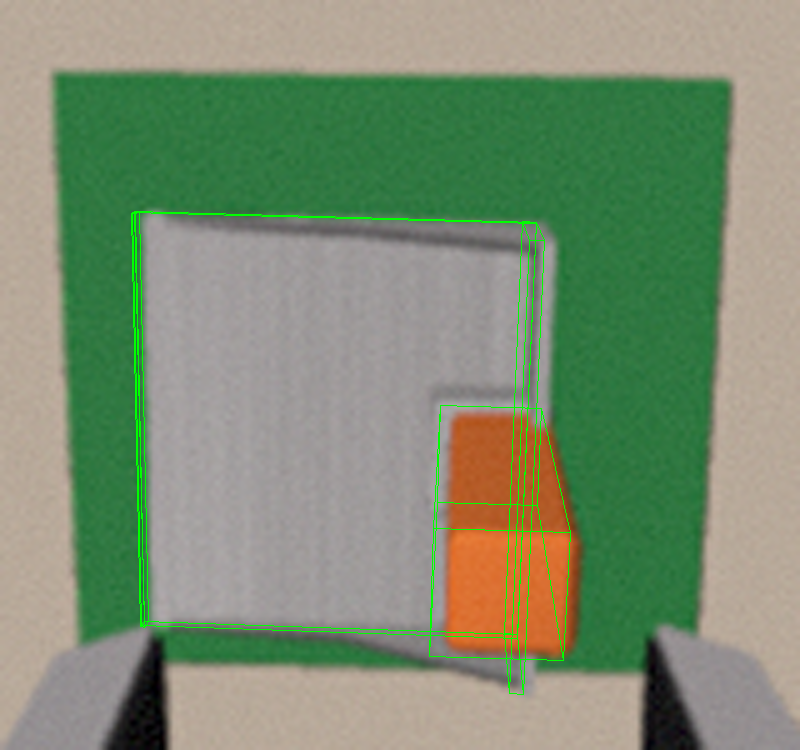

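```bash
python3 - <<'E'
from h import *
plan(down(.6255,-.234,.14,-9.4),2)
plan(down(.6255,-.234,.064,-9.4),T0=down(.6255,-.234,.14,-9.4))
E
```

```text
n 2 need 0.7
-0.0028, 0.0085, 0.0142, -1, -0.3, 0.7, -0.0026, 0.0083, 0.0144, -1, -0.3, 0.7
n 2 need 1.7
0, 0, 0.038, 0, 0, 0, 0, 0, 0.038, 0, 0, 0
```

Emit:
carry_out --steps '[-0.003,0.008,0.014,-1,-0.3,0.7,-0.002,0.007,0.012,-1,-0.3,0.7,0,0,0,0,0,0]'

```text
clock: 11.5
tcp_pos: [0.6236, -0.2368, 0.1418]
ee_rot: [2.405, 2.017, 0.002]
wrist_force: [-0.6, -0.7, -0.4]
opening: 0.64
```

```bash
python3 - <<'E'
from h import *
plan(down(.6255,-.234,.064,-9.4),4)
E
```

```text
n 4 need 1.7
0.0008, 0.0003, 0.0194, 0, 0, -0.2, 0.0008, 0.0003, 0.0194, 0, 0, -0.2, 0.0008, 0.0003, 0.0194, 0, 0, -0.2, 0.0008, 0.0003, 0.0194, 0, 0, -0.2
```

Emit:
carry_out --steps '[0.001,0,0.02,0,0,-0.2,0.001,0,0.02,0,0,-0.2,0,0,0.02,0,0,0,0,0,0.016,0,0,0,0,0,0,0,0,0]'

```text
clock: 12.0
tcp_pos: [0.6235, -0.2386, 0.0656]
ee_rot: [2.405, 2.016, -0.0]
wrist_force: [-0.5, -0.1, 0.2]
opening: 0.64
```

Emit:
carry_out --steps '[0,0,0,0,0,0,0,0,0,0,0,0,0,0,0,0,0,0,0,0,0,0,0,0,0,0,0,0,0,0]' --hand 0.0 --newtons 55

```text
clock: 12.5
tcp_pos: [0.6251, -0.2396, 0.0693]
ee_rot: [2.404, 2.012, 0.002]
wrist_force: [-1.4, -0.1, 0.3]
opening: 0.248
```

```bash
python3 - <<'E'
from h import *
import json
s=read_state();print(s['qpos'].round(3),s['tcp_pos'],s['ee_rot'],s['opening'])
# refit scoop pose now with side+wrist? show wrist
im=capture('wrist');m=camera_model('wrist');c=crop(im,240,110,400,260,5)
T=tool();hx=T[:3,3];print('tool y dir',np.degrees(np.arctan2(T[1,1],T[0,1])))
cv2.imwrite('pics/w8.png',c)
E
```

```text
[ 0.528  0.575 -0.355  1.714  0.249  0.891 -0.109] [ 0.62509132 -0.23956142  0.06927868] [2.40378856e+00 2.01232392e+00 2.30018726e-03] 0.24801632893396733
tool y dir -10.130585705863092
```

View pics/w8.png

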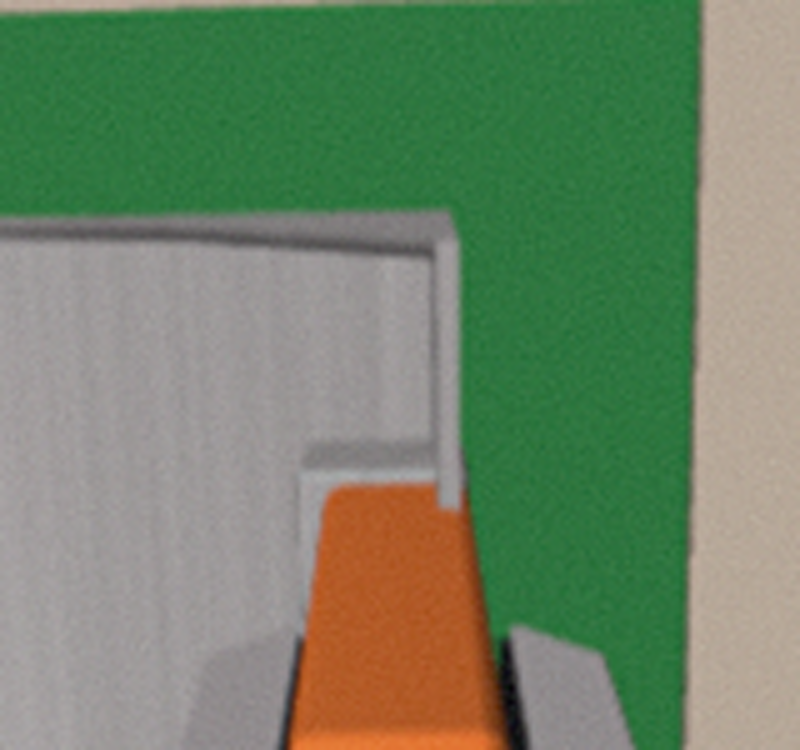

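```bash
python3 - <<'E'
from h import *
m=camera_model('wrist');T=tool()
im=capture('wrist');cv2.imwrite('pics/w9.png',im)
p=back([[331.3,152.4],[331.8,158]],.039,m);print(p)
d=sil('wrist','scoop',.1)
for x in d: print(x['confidence'],x['bbox'])
for z in (.003,):
  for yaw in (-9.4,):
    q=fit(MODEL['scoop'],[(d[0]['region'].astype(float),m)],[.5898,-.2280,np.radians(-9.4)],.003);print(q,np.degrees(q[0][2]))
E
```

```text
[[ 0.64302143 -0.18516455  0.039     ]
 [ 0.64272575 -0.18896146  0.039     ]]
0.82 [218.5, 151.6, 344.1, 295.2]
(array([ 0.59080544, -0.2293566 , -0.15932846]), np.float64(0.0682468289869544)) -9.128848569601997
```

View pics/w9.png

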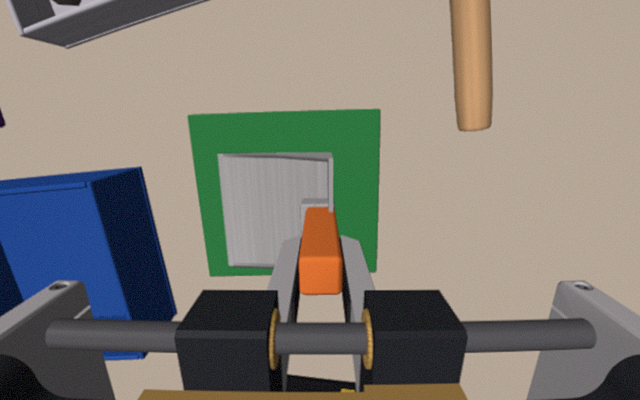

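```bash
cat >> h.py <<'E'
SIT=np.eye(4); SIT[:3,:3]=np.array([[0,1,0],[1,0,0],[0,0,-1.]]); SIT[:3,3]=[.0045,-.036,.066]
# columns: scoop axes in tool: scoop x=tool y, scoop y=tool x, scoop z=-tool z
def scoop_tool(pose): return pose@np.linalg.inv(SIT)
def scoop_pose(): return tool()@SIT
TRAY=T4(.5761,-.0053,0,np.radians(4.8))
def in_tray(T): 
    q=np.linalg.inv(TRAY)@T; return q[:3,3].round(4), R.from_matrix(q[:3,:3]).as_euler('ZYX',degrees=True).round(2)
def tr(x,y,z,pitch=0,yaw=0):
    """scoop pose in tray frame; pitch>0 nose down(deg)"""
    M=np.eye(4);M[:3,:3]=R.from_euler('ZY',[np.radians(yaw),-np.radians(pitch)]).as_matrix();M[:3,3]=x,y,z
    return TRAY@M
E
python3 - <<'E'
from h import *
print(in_tray(scoop_pose()))
print(R.from_euler('Y',-.5).as_matrix()@[-1,0,0])
import pickle
D,m,im=pickle.load(open('d.pkl','rb'))
for uv in [(336,189.5),(326.5,205),(343,205),(322.5,221),(344,220.5)]:
    p=back([uv],.017,m)[0]; print((np.linalg.inv(TRAY)@np.r_[p,1])[:3].round(3))
T=tool().copy();T[2,3]=.15;plan(T,3)
plan(scoop_tool(tr(.06,0,.09)),T0=T)
E
```

```text
(array([-0.0041, -0.2243,  0.0031]), array([-14.93,  -0.34,  -0.19]))
[-0.87758256  0.         -0.47942554]
[-0.014 -0.008  0.017]
[-0.054  0.02   0.017]
[-0.057 -0.024  0.017]
[-0.097  0.033  0.017]
[-0.099 -0.024  0.017]
n 3 need 1.8
-0.0001, 0.0002, -0.0269, 0, 0, 0, -0.0001, 0.0002, -0.0269, 0, 0, 0, -0.0001, 0.0002, -0.0269, 0, 0, 0
n 6 need 5.4
0.0404, 0.0008, -0.0011, 0.1, 0, -2.5, 0.0403, 0.0025, -0.0011, 0.1, 0, -2.5, 0.0402, 0.0043, -0.0011, 0.1, 0, -2.5, 0.04, 0.006, -0.0011, 0.1, 0, -2.5, 0.0397, 0.0077, -0.001, 0.1, 0, -2.5, 0.0393, 0.0094, -0.001, 0.1, 0, -2.5
```

Emit:
carry_out --steps '[0,0,-0.027,0,0,0,0,0,-0.027,0,0,0,0,0,-0.027,0,0,0,0,0,0,0,0,0]'

```text
clock: 13.05
tcp_pos: [0.6237, -0.2388, 0.1518]
ee_rot: [2.405, 2.015, -0.0]
wrist_force: [1.1, -0.4, -2.1]
opening: 0.231
```

```bash
python3 - <<'E'
from h import *
print(scoop_pose()[:3,3])
plan(scoop_tool(tr(.06,0,.09)),7)
im=capture('wrist');cv2.imwrite('pics/w10.png',im)
E
```

```text
[ 0.58920697 -0.22824843  0.0857134 ]
n 7 need 5.4
0.0345, 0.0009, -0.0007, 0, 0, -2.1, 0.0345, 0.0022, -0.0007, 0, 0, -2.1, 0.0344, 0.0034, -0.0007, 0, 0, -2.1, 0.0342, 0.0047, -0.0006, 0, 0, -2.1, 0.034, 0.006, -0.0006, 0, 0, -2.1, 0.0338, 0.0072, -0.0006, 0, 0, -2.1, 0.0335, 0.0085, -0.0006, 0, 0, -2.1
```

View pics/w10.png

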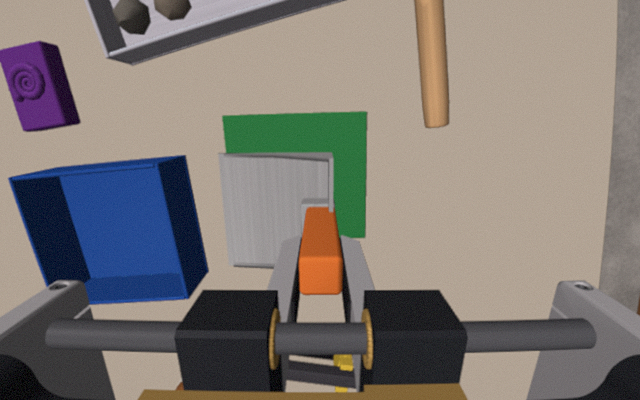

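Lifted cleanly. The scoop sits at the same place in the wrist image as before, so the grip holds.

Emit:
carry_out --steps '[0.034,0.001,0,0,0,-2.1,0.034,0.002,0,0,0,-2.1,0.034,0.003,0,0,0,-2.1,0.034,0.005,0,0,0,-2.1,0.034,0.006,0,0,0,-2.1,0.034,0.007,0,0,0,-2.1,0.03,0.008,0,0,0,-2.1,0,0,0,0,0,0]'

```text
clock: 13.9
tcp_pos: [0.6659, 0.0003, 0.1375]
ee_rot: [-2.117, -2.31, 0.015]
wrist_force: [0.4, 1.0, -2.6]
opening: 0.227
```

```bash
python3 - <<'E'
from h import *
print(in_tray(scoop_pose()))
m=camera_model('wrist');im=capture('wrist')
overlay(im,m,[box(-.124,.124,-.059,.059,0,.042),box(-.12,.12,-.055,.055,.004,.042)],TRAY)
overlay(im,m,MODEL['scoop'],scoop_pose(),(0,0,255))
cv2.imwrite('pics/w11.png',im)
E
```

```text
(array([0.0531, 0.0024, 0.072 ]), array([ 0.19,  0.72, -0.02]))
```

View pics/w11.png

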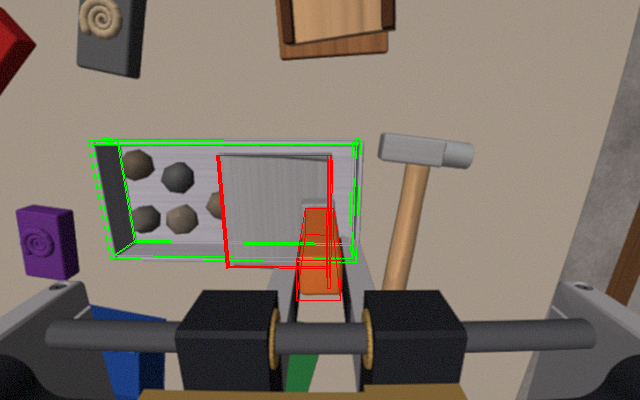

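```bash
python3 - <<'E'
from h import *
m=camera_model('wrist');im=capture('wrist')
c=crop(im,80,125,380,275,2.6)
overlay(c,m,[box(-.124,.124,-.059,.059,0,.042),box(-.12,.12,-.055,.055,.004,.042)],TRAY,f=2.6,off=(80,125))
cv2.imwrite('pics/w12.png',c)
E
```

```text
(no output)
```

View pics/w12.png

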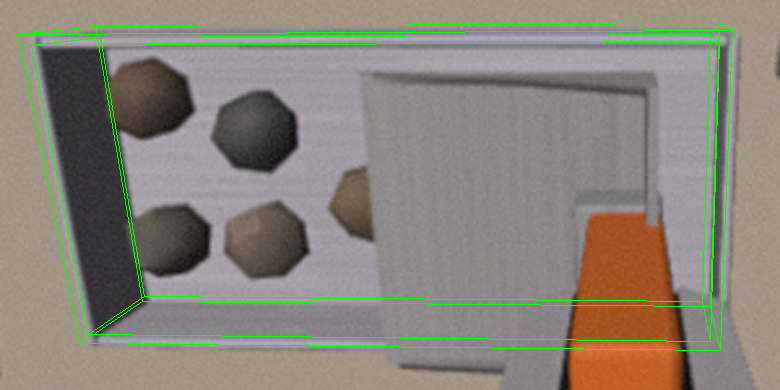

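```bash
sed -i 's/TRAY=T4(.5761,-.0053/TRAY=T4(.578,-.0058/' h.py; python3 - <<'E'
from h import *
print(in_tray(scoop_pose()))
plan(scoop_tool(tr(.064,0,.06)),2)
E
```

```text
(array([ 0.0504, -0.0018,  0.0718]), array([-0.14,  0.77, -0.16]))
n 2 need 0.4
0.0009, 0.0065, 0.0056, -0.4, 0.1, -0.1, 0.0009, 0.0064, 0.0056, -0.4, 0.1, -0.1
```

Emit:
carry_out --steps '[0.001,0.007,0.006,-0.4,0.1,0,0.001,0.006,0.005,-0.4,0.1,0,0,0,0,0,0,0,0,0,0,0,0,0]'

```text
clock: 14.4
tcp_pos: [0.6783, -0.0064, 0.1231]
ee_rot: [-2.136, -2.303, 0.002]
wrist_force: [-0.4, -0.1, -2.4]
opening: 0.232
```

```bash
python3 - <<'E'
from h import *
print(in_tray(scoop_pose()))
plan(scoop_tool(tr(.064,0,.01)),3)
E
```

```text
(array([ 0.0639, -0.0042,  0.0571]), array([-0.49,  0.05, -0.03]))
n 3 need 1.1
0.0015, 0, 0.0157, 0, 0, -0.2, 0.0015, 0, 0.0157, 0, 0, -0.2, 0.0015, 0, 0.0157, 0, 0, -0.2
```

Emit:
carry_out --steps '[0.003,0,0.006,0,0,-0.3,0.001,0,0.01,0,0,-0.2,0,0,0.014,0,0,0,0,0,0.01,0,0,0,0,0,0,0,0,0]'

```text
clock: 14.9
tcp_pos: [0.6773, -0.0031, 0.0791]
ee_rot: [-2.126, -2.312, 0.003]
wrist_force: [-0.2, -0.9, -2.3]
opening: 0.233
```

```bash
python3 - <<'E'
from h import *
print(in_tray(scoop_pose()))
plan(scoop_tool(tr(.064,0,.0045)),3)
m=camera_model('wrist');im=capture('wrist')
cv2.imwrite('pics/w13.png',crop(im,80,125,380,325,2.6))
E
```

```text
(array([ 0.0631, -0.0011,  0.0132]), array([ 0.  ,  0.09, -0.05]))
n 3 need 0.2
0.0004, 0.0003, 0.0029, 0, 0, 0, 0.0004, 0.0003, 0.0029, 0, 0, 0, 0.0004, 0.0003, 0.0029, 0, 0, 0
```

View pics/w13.png

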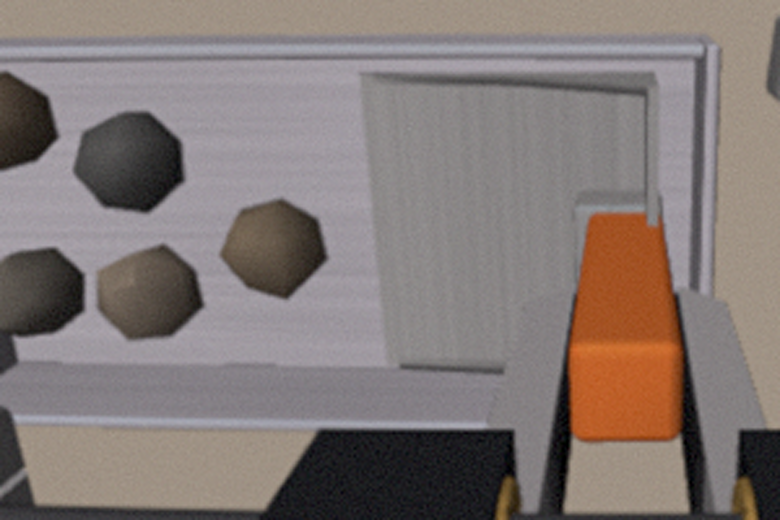

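```bash
python3 - <<'E'
from h import *
m=camera_model('wrist');im=capture('wrist')
c=crop(im,80,125,380,325,2.6)
overlay(c,m,[box(-.12,.12,-.055,.055,.004,.042)],TRAY,f=2.6,off=(80,125))
overlay(c,m,MODEL['scoop'][:1],scoop_pose(),(0,0,255),f=2.6,off=(80,125))
cv2.imwrite('pics/w14.png',c)
E
```

```text
(no output)
```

View pics/w14.png

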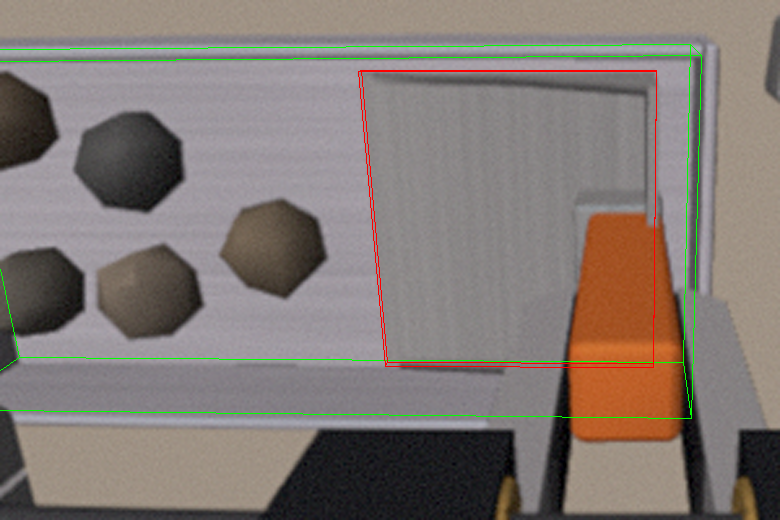

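```bash
sed -i 's/TRAY=T4(.578,-.0058/TRAY=T4(.579,-.0066/' h.py; python3 - <<'E'
from h import *
print(in_tray(scoop_pose()))
plan(scoop_tool(tr(.062,0,.0052,2)),3)
E
```

```text
(array([ 0.063 , -0.0002,  0.0146]), array([-0.01,  0.  , -0.05]))
n 3 need 0.3
0, -0.0011, 0.0027, -0.7, 0, 0, 0, -0.0012, 0.0027, -0.7, 0, 0, 0, -0.0012, 0.0027, -0.7, 0, 0
```

Emit:
carry_out --steps '[0,-0.001,0.003,-0.7,0,0,0,-0.001,0.003,-0.7,0,0,0,-0.001,0.003,-0.6,0,0,0,0,0,0,0,0,0,0,0,0,0,0]'

```text
clock: 15.5
tcp_pos: [0.6762, -0.0029, 0.0736]
ee_rot: [2.106, 2.29, 0.048]
wrist_force: [-0.1, 0.1, -1.7]
opening: 0.231
```

```bash
python3 - <<'E'
from h import *
print(in_tray(scoop_pose()),read_state()['wrist_force'])
E
```

```text
(array([ 0.0641, -0.0001,  0.0061]), array([-0.01, -2.45, -0.08])) [-0.143345    0.12040672 -1.70326258]
```

Emit:
carry_out --steps '[0,0,0.002,0,0,0,0,0,0.002,0,0,0,0,0,0,0,0,0]'

```text
clock: 15.8
tcp_pos: [0.6769, -0.0029, 0.073]
ee_rot: [2.105, 2.287, 0.049]
wrist_force: [-8.7, -0.5, 9.9]
opening: 0.233
```

```bash
python3 - <<'E'
from h import *
print(in_tray(scoop_pose()),read_state()['wrist_force'])
plan(scoop_tool(tr(-.03,0,.0042,2)),12)
E
```

```text
(array([ 0.0649, -0.0001,  0.0054]), array([-0.05, -2.59, -0.14])) [-8.73942688 -0.53268587  9.90704641]
n 12 need 2.1
0, -0.0078, -0.0002, 0, 0, 0, 0, -0.0078, -0.0002, 0, 0, 0, 0, -0.0078, -0.0002, 0, 0, 0, 0, -0.0078, -0.0002, 0, 0, 0, 0, -0.0078, -0.0002, 0, 0, 0, 0, -0.0078, -0.0002, 0, 0, 0, 0, -0.0078, -0.0002, 0, 0, 0, 0, -0.0078, -0.0002, 0, 0, 0, 0, -0.0078, -0.0002, 0, 0, 0, 0, -0.0078, -0.0002, 0, 0, 0, 0, -0.0078, -0.0002, 0, 0, 0, 0, -0.0078, -0.0001, 0, 0, 0
```

Emit:
carry_out --steps '[0,-0.01,-0.0003,0,0,0,0,-0.01,-0.0003,0,0,0,0,-0.01,-0.0003,0,0,0,0,-0.01,-0.0003,0,0,0,0,-0.01,-0.0003,0,0,0,0,-0.01,-0.0003,0,0,0]'

```text
clock: 16.4
tcp_pos: [0.6172, -0.0075, 0.0742]
ee_rot: [2.101, 2.283, 0.06]
wrist_force: [5.5, 1.3, 5.5]
opening: 0.236
```

```bash
python3 - <<'E'
from h import *
print(in_tray(scoop_pose()),read_state()['wrist_force'])
im=capture('wrist')
cv2.imwrite('pics/w15.png',crop(im,80,125,380,325,2.6))
E
```

```text
(array([0.0057, 0.0002, 0.0064]), array([-0.04, -3.12, -0.13])) [5.53873234 1.29876863 5.49845409]
```

View pics/w15.png

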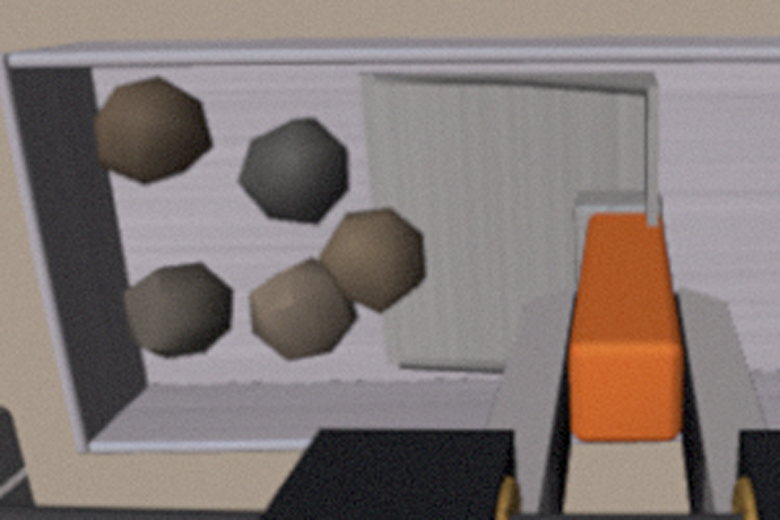

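Working: the first stone is riding onto the nose at (375,258) in the crop. I'll keep pushing.

Emit:
carry_out --steps '[0,-0.01,-0.0003,0.2,0,0,0,-0.01,-0.0003,0.2,0,0,0,-0.01,-0.0003,0.2,0,0,0,-0.01,-0.0003,0.1,0,0]'

```text
clock: 16.85
tcp_pos: [0.5724, -0.0115, 0.0731]
ee_rot: [2.108, 2.29, 0.043]
wrist_force: [3.1, 0.6, 3.0]
opening: 0.23
```

```bash
python3 - <<'E'
from h import *
print(in_tray(scoop_pose()),read_state()['wrist_force'])
im=capture('wrist')
cv2.imwrite('pics/w16.png',crop(im,80,125,380,325,2.6))
E
```

```text
(array([-0.0403,  0.0001,  0.0057]), array([-0.05, -2.3 , -0.15])) [3.1064712  0.56675271 2.97579281]
```

View pics/w16.png

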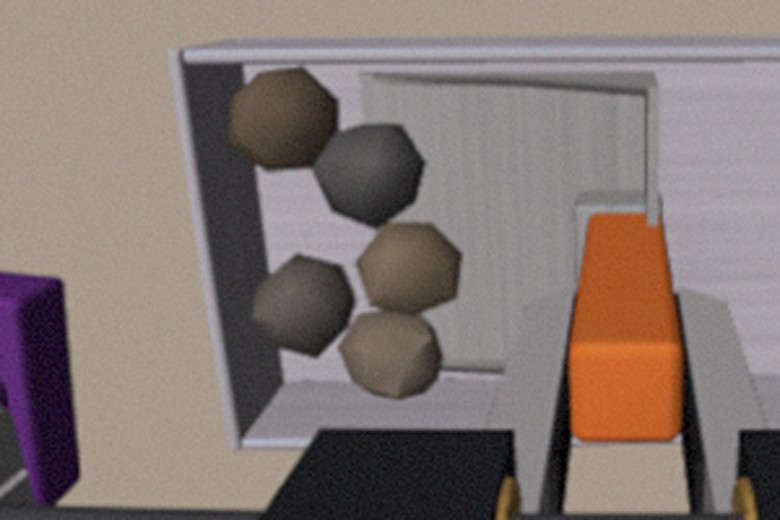

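Emit:
carry_out --steps '[0,-0.009,-0.0003,0,0,0,0,-0.009,-0.0003,0.1,0,0,0,-0.007,-0.0003,0.1,0,0,0,-0.004,-0.0003,0,0,0]'

```text
clock: 17.3
tcp_pos: [0.5402, -0.0141, 0.073]
ee_rot: [2.11, 2.292, 0.039]
wrist_force: [0.9, -0.2, -3.1]
opening: 0.231
```

```bash
python3 - <<'E'
from h import *
print(in_tray(scoop_pose()),read_state()['wrist_force'])
im=capture('wrist')
cv2.imwrite('pics/w17.png',crop(im,80,125,380,325,2.6))
E
```

```text
(array([-0.0729,  0.0002,  0.0058]), array([-0.07, -2.09, -0.13])) [ 0.93623815 -0.15716857 -3.0886664 ]
```

View pics/w17.png

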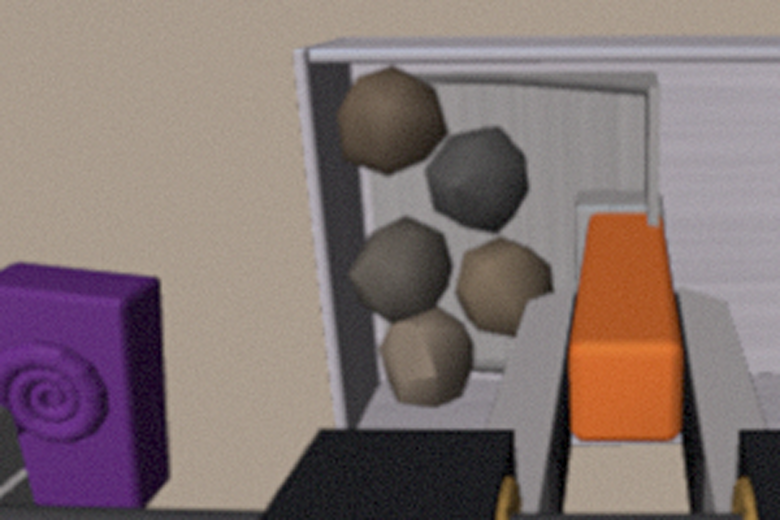

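```bash
python3 - <<'E'
from h import *
A=scoop_tool(tr(-.071,0,.018,-11));B=scoop_tool(tr(-.068,0,.035,-25))
plan(A,5);plan(B,5,T0=A)
E
```

```text
n 5 need 1.6
0, 0.0033, -0.0005, 2.6, 0, 0, 0, 0.0033, -0.0006, 2.6, 0, 0, -0.0001, 0.0033, -0.0008, 2.6, 0, 0, -0.0001, 0.0033, -0.0009, 2.6, 0, 0, -0.0001, 0.0032, -0.0011, 2.6, 0, 0
n 5 need 1.8
0, 0.0029, -0.0013, 2.8, 0, 0, 0, 0.0029, -0.0015, 2.8, 0, 0, 0, 0.0028, -0.0016, 2.8, 0, 0, 0, 0.0027, -0.0017, 2.8, 0, 0, 0, 0.0026, -0.0019, 2.8, 0, 0
```

Emit:
carry_out --steps '[0,0.003,-0.001,2.6,0,0,0,0.003,-0.001,2.6,0,0,0,0.003,-0.001,2.6,0,0,0,0.003,-0.001,2.6,0,0,0,0.003,-0.001,2.6,0,0,0,0.003,-0.002,2.8,0,0,0,0.003,-0.002,2.8,0,0,0,0.003,-0.002,2.8,0,0,0,0.003,-0.002,2.8,0,0,0,0.003,-0.002,2.8,0,0,0,0,0,0,0,0]'

```text
clock: 18.45
tcp_pos: [0.5664, -0.0131, 0.0773]
ee_rot: [-1.888, -2.049, 0.49]
wrist_force: [-0.7, -0.2, -4.2]
opening: 0.228
```

```bash
python3 - <<'E'
from h import *
print(in_tray(scoop_pose()),read_state()['wrist_force'],read_state()['qpos'].round(2))
im=capture('wrist')
cv2.imwrite('pics/w18.png',crop(im,80,125,380,325,2.6))
im=capture('side')
cv2.imwrite('pics/s18.png',crop(im,250,120,410,260,5))
E
```

```text
(array([-0.075 , -0.001 ,  0.0346]), array([-0.15, 26.77, -0.18])) [-0.73965046 -0.21520177 -4.2433566 ] [ 0.2   0.71 -0.44  1.56  0.23  1.4  -0.22]
```

View pics/w18.png

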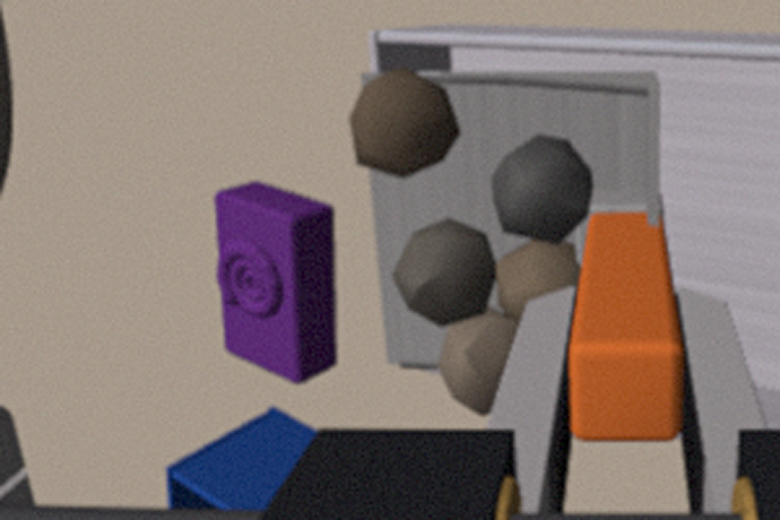

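View pics/s18.png

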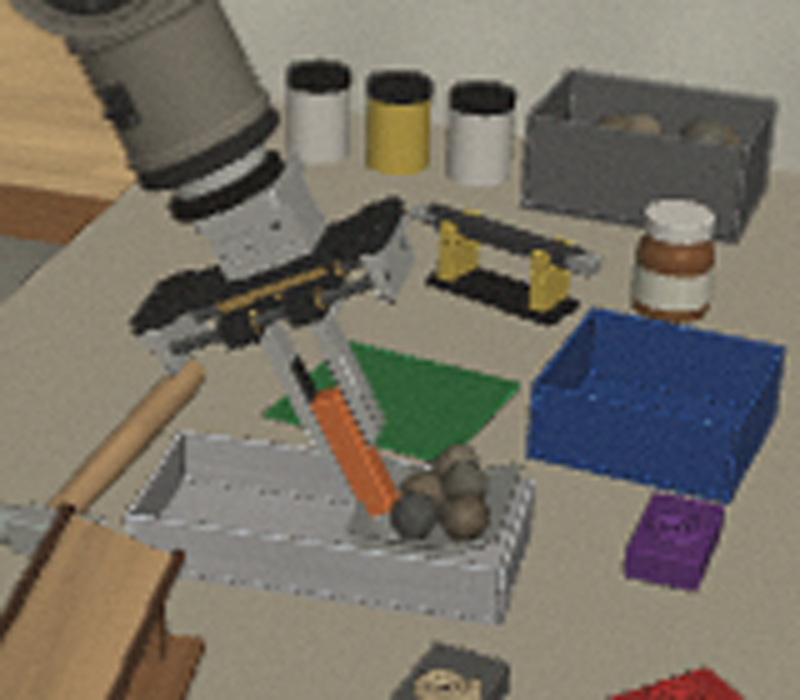

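```bash
python3 - <<'E'
from h import *
plan(scoop_tool(tr(-.060,0,.10,-40)),7)
E
```

```text
n 7 need 1.7
0.0001, -0.0001, -0.0078, 1.9, 0, 0, 0.0001, -0.0004, -0.0078, 1.9, 0, 0, 0.0001, -0.0007, -0.0078, 1.9, 0, 0, 0.0001, -0.0009, -0.0078, 1.9, 0, 0, 0.0001, -0.0012, -0.0078, 1.9, 0, 0, 0.0001, -0.0014, -0.0077, 1.9, 0, 0, 0.0001, -0.0017, -0.0077, 1.9, 0, 0
```

Emit:
carry_out --steps '[0,0,-0.002,3,0,0,0,0,-0.004,3,0,0,0,0,-0.008,3,0,0,0,-0.001,-0.008,2,0,0,0,-0.001,-0.008,1,0,0,0,-0.001,-0.008,1,0,0,0,-0.002,-0.008,0,0,0,0,0,0,0,0,0]'

```text
clock: 19.35
tcp_pos: [0.5857, -0.0127, 0.1213]
ee_rot: [-1.757, -1.905, 0.691]
wrist_force: [0.4, -0.1, -3.8]
opening: 0.229
```

```bash
python3 - <<'E'
from h import *
print(in_tray(scoop_pose()),read_state()['wrist_force'],read_state()['qpos'].round(2))
im=capture('wrist')
cv2.imwrite('pics/w19.png',crop(im,80,125,380,325,2.6))
im=capture('side')
cv2.imwrite('pics/s19.png',crop(im,250,120,410,260,5))
E
```

```text
(array([-0.0637, -0.0022,  0.0934]), array([-0.31, 39.6 , -0.36])) [ 0.3577662  -0.0782913  -3.78642104] [ 0.15  0.84 -0.41  1.32  0.2   1.74 -0.2 ]
```

View pics/w19.png

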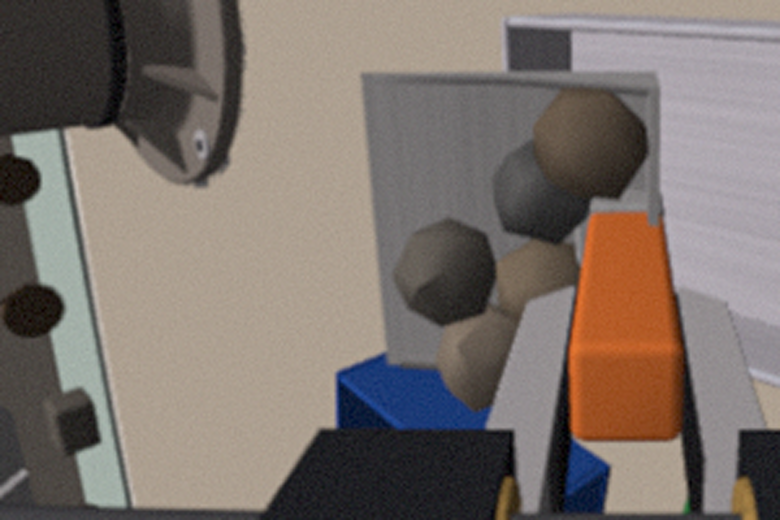

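View pics/s19.png

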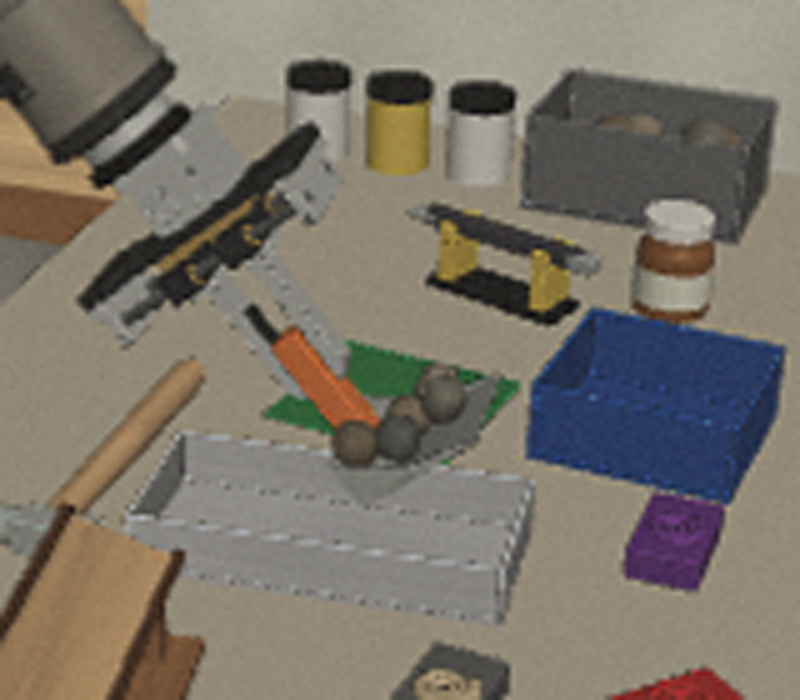

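All five stones are in the scoop and the tray looks empty. Now I'll check which dump orientations are reachable using the kinematic model.

```bash
cat > kin2.py <<'E'
from kin import *
data+= [([0.528,0.575,-0.355,1.714,0.249,0.891,-0.109],[0.62509132,-0.23956142,0.06927868],[2.40378856,2.01232392,.0023]),
([.2,.71,-.44,1.56,.23,1.4,-.22],[.5664,-.0131,.0773],[-1.888,-2.049,.49])]
lo=np.array([-2.85,-.5,-1.23,.21,-1.02,.16,-2.73]);hi=np.array([2.85,2.14,1.37,2.46,4.16,2.05,2.73])
SG=(-1,-1,-1,-1)
o=least_squares(res,[.2,.57,.7,.22,0,0,.137,-.09,1.477],args=(SG,));KP=o.x
if __name__=='__main__': print(o.cost,KP.round(3))
def FK(q): return fk(q,SG,KP[:7],KP[7:9])
def ik(T,q0,w=.3,reg=1e-3):
    f=lambda q:np.r_[FK(q)[:3,3]-T[:3,3],(FK(q)[:3,:3]-T[:3,:3]).ravel()*w,reg*(q-q0)]
    o=least_squares(f,np.clip(q0,lo+.01,hi-.01),bounds=(lo+.03,hi-.03));e=f(o.x)
    return o.x,np.linalg.norm(e[:3]),np.linalg.norm(e[3:12])/w
E
python3 - <<'E'
from kin2 import *
print(o.cost,KP.round(3))
q0=read_state()['qpos'];T=tool();print(np.linalg.norm(FK(q0)[:3,3]-T[:3,3]))
tub=np.array([.4075,-.2347])
def dump(nose_deg,tilt,h):
    # scoop pose: nose(-x scoop) azimuth nose_deg, nose edge located above tub centre at height h
    a=np.radians(nose_deg+180)
    Rm=R.from_euler('ZY',[a,-np.radians(tilt)]).as_matrix()
    P=np.eye(4);P[:3,:3]=Rm;P[:3,3]=np.r_[tub,h]-Rm@[-.045,0,0];return P
rng=np.random.default_rng(0)
for nd in range(-180,180,30):
    row=[]
    for tilt in(0,30,50,65):
        Tt=scoop_tool(dump(nd,tilt,.07));best=None
        for k in range(8):
            q=q0 if k==0 else rng.uniform(lo,hi)
            r=ik(Tt,q)
            if r[1]<.01 and r[2]<.05:
                c=np.abs(r[0]-q0).max()
                if best is None or c<best[0]: best=(c,r[0])
        row.append('--' if best is None else '%.1f'%best[0])
    print(nd,row,None if best is None else best[1].round(2))
E
```

```text
0.0005708575372215583 [ 0.265  0.609  0.54   0.404 -0.113  0.024 -0.049 -0.088  1.488]
0.003323867708836273Traceback (most recent call last):
  File "<stdin>", line 17, in <module>
  File "kin2.py", line 11, in ik
    o=least_squares(f,np.clip(q0,lo+.01,hi-.01),bounds=(lo+.03,hi-.03));e=f(o.x)
    return func(*args, **kwargs)
    raise ValueError("Initial guess is outside of provided bounds")
ValueError: Initial guess is outside of provided bounds
```

```bash
sed -i 's/np.clip(q0,lo+.01,hi-.01)/np.clip(q0,lo+.04,hi-.04)/' kin2.py; cat > dump.py <<'E'
from kin2 import *
q0=read_state()['qpos'];T=tool()
tub=np.array([.4075,-.2347])
def dump(nose_deg,tilt,h,fwd=0):
    a=np.radians(nose_deg+180)
    Rm=R.from_euler('ZY',[a,-np.radians(tilt)]).as_matrix()
    P=np.eye(4);P[:3,:3]=Rm;P[:3,3]=np.r_[tub,h]+fwd*np.array([np.cos(a+np.pi),np.sin(a+np.pi),0])-Rm@[-.045,0,0];return P
if __name__=='__main__':
  rng=np.random.default_rng(0)
  for d in data: print((FK(d[0])[:3,3]-d[1]).round(4),end=' ')
  for nd in range(-180,180,30):
    row=[]
    for tilt in(0,30,50,65):
        Tt=scoop_tool(dump(nd,tilt,.07));best=None
        for k in range(8):
            q=q0 if k==0 else rng.uniform(lo,hi)
            r=ik(Tt,q)
            if r[1]<.01 and r[2]<.05:
                c=np.abs(r[0]-q0).max()
                if best is None or c<best[0]: best=(c,r[0])
        row.append('--' if best is None else '%.1f'%best[0])
    print(nd,row,None if best is None else best[1].round(2))
E
python3 dump.py
```

```text
[ 0.0045  0.0059 -0.0052] [ 0.001  -0.001   0.0002] [ 0.0044  0.0048 -0.0016] [ 0.0019 -0.0022  0.0016] [ 0.0036 -0.0008  0.0048] [-0.0017  0.0059  0.0003] -180 ['0.8', '1.3', '--', '--'] None
-150 ['0.9', '1.6', '2.3', '2.2'] [ 2.15  0.83 -1.2   2.21 -0.54  0.77  2.01]
-120 ['1.1', '1.8', '2.0', '2.0'] [ 1.86  1.04 -1.2   1.87 -0.14  1.19  1.84]
-90 ['1.7', '2.0', '2.1', '2.1'] [ 1.54  1.16 -1.2   1.57  0.04  1.61  1.88]
-60 ['2.6', '2.3', '2.3', '2.2'] [ 1.22  1.22 -1.2   1.35  0.19  1.97  2.01]
-30 ['--', '2.4', '2.3', '--'] None
0 ['2.1', '2.1', '2.4', '--'] None
30 ['1.8', '2.3', '2.0', '1.7'] [-0.71  1.25  1.34  1.58 -0.14  1.63 -1.92]
60 ['1.2', '1.7', '1.7', '2.2'] [-0.8   0.78  0.78  1.87  0.47  1.31 -2.37]
90 ['0.8', '1.6', '1.7', '1.8'] [-1.33  0.91  1.29  2.22  0.41  0.72 -2.04]
120 ['0.8', '1.2', '2.0', '--'] None
150 ['0.8', '1.4', '--', '--'] None
```

```bash
cat > sim.py <<'E'
from dump import *
def path(keys,q,nstep=12,verbose=True):
    T=FK(q)
    for Tt in keys:
        T0=T.copy();rv=R.from_matrix(T0[:3,:3].T@Tt[:3,:3]).as_rotvec()
        for i in range(1,nstep+1):
            M=np.eye(4);M[:3,:3]=T0[:3,:3]@R.from_rotvec(rv*i/nstep).as_matrix();M[:3,3]=T0[:3,3]+(Tt[:3,3]-T0[:3,3])*i/nstep
            q,e1,e2=ik(M,q,reg=3e-3)
            if e1>.015 or e2>.08: print('  fail',i,e1.round(3),e2.round(3))
        T=M
        if verbose: print('  q',q.round(2),'err',e1.round(4),e2.round(3))
    return q
if __name__=='__main__':
  for nd in(50,70,90,-100,-120):
    print(nd)
    path([scoop_tool(dump(nd,-25,.16,-.05)),scoop_tool(dump(nd,10,.11,-.03)),scoop_tool(dump(nd,40,.08,-.02)),scoop_tool(dump(nd,60,.07,-.02))],q0)
E
python3 sim.py
```

```text
50
  q [ 0.92  0.24  0.19  1.92 -0.45  1.24 -0.95] err 0.0 0.0
  q [ 0.47  0.12  0.04  1.98  0.19  1.07 -1.85] err 0.0 0.0
  q [ 0.08  0.35 -0.05  1.9   0.6   1.37 -2.51] err 0.0 0.0
  q [-0.17  0.6   0.04  1.81  0.67  1.58 -2.7 ] err 0.0 0.0
70
  q [ 0.9   0.38  0.1   1.75 -0.37  1.34 -0.77] err 0.0 0.0
  q [ 0.47  0.14  0.05  1.97  0.19  1.   -1.51] err 0.0 0.0
  q [ 0.05  0.25 -0.07  2.03  0.74  1.2  -2.33] err 0.0 0.0
  q [-0.19  0.49 -0.08  2.    0.88  1.46 -2.68] err 0.0 0.0
90
  q [ 0.85  0.48  0.01  1.6  -0.26  1.42 -0.62] err 0.0 0.0
  q [ 0.5   0.16  0.01  1.96  0.18  0.94 -1.16] err 0.0 0.0
  q [ 0.11  0.14 -0.12  2.16  0.89  1.   -2.14] err 0.0 0.0
  q [-0.18  0.37 -0.19  2.2   1.11  1.32 -2.66] err 0.0 0.0
-100
  q [ 0.39  0.22 -0.73  1.98  0.57  1.25  0.8 ] err 0.0 0.0
  q [ 0.9   0.15 -0.6   1.98 -0.1   1.08  1.76] err 0.0 0.0
  q [ 1.2   0.45 -0.55  1.84 -0.36  1.33  2.21] err 0.0 0.0
  q [ 1.3   0.72 -0.54  1.72 -0.42  1.52  2.33] err 0.0 0.0
-120
  q [ 0.34  0.38 -0.64  1.81  0.55  1.38  0.54] err 0.0 0.0
  q [ 0.94  0.17 -0.65  1.97 -0.08  1.01  1.4 ] err 0.0 0.0
  q [ 1.35  0.37 -0.62  1.96 -0.5   1.15  2.06] err 0.0 0.0
  q [ 1.5   0.64 -0.61  1.9  -0.57  1.3   2.27] err 0.0 0.0
```

```bash
python3 - <<'E'
from dump import *
D,m,im=__import__('pickle').load(open('d.pkl','rb'))
print('jar',back([(503,240)],.085,m))
A=scoop_tool(dump(-120,-28,.18,-.05))
print(plan(A,14,show=True) and '')
E
```

```text
jar [[ 0.43344691 -0.44619607  0.085     ]]
n 14 need 7.1
-0.006, -0.0094, 0.0004, -0.8, -2.2, -3.3, -0.0054, -0.0097, 0.0005, -0.8, -2.2, -3.3, -0.0048, -0.01, 0.0006, -0.8, -2.2, -3.3, -0.0042, -0.0103, 0.0006, -0.8, -2.2, -3.3, -0.0036, -0.0105, 0.0006, -0.8, -2.2, -3.3, -0.003, -0.0107, 0.0006, -0.8, -2.2, -3.3, -0.0023, -0.0109, 0.0005, -0.8, -2.2, -3.3, -0.0017, -0.011, 0.0005, -0.8, -2.2, -3.3, -0.001, -0.0111, 0.0004, -0.8, -2.2, -3.3, -0.0004, -0.0111, 0.0003, -0.8, -2.2, -3.3, 0.0002, -0.0111, 0.0001, -0.8, -2.2, -3.3, 0.0009, -0.0111, -0.0001, -0.8, -2.2, -3.3, 0.0015, -0.011, -0.0003, -0.8, -2.2, -3.3, 0.0021, -0.0109, -0.0005, -0.8, -2.2, -3.3
```

Emit:
carry_out --steps '[-0.006,-0.009,-0.002,-0.8,-2.2,-3.3,-0.005,-0.01,-0.002,-0.8,-2.2,-3.3,-0.005,-0.01,0,-0.8,-2.2,-3.3,-0.004,-0.01,0,-0.8,-2.2,-3.3,-0.004,-0.01,0,-0.8,-2.2,-3.3,-0.003,-0.011,0,-0.8,-2.2,-3.3,-0.002,-0.011,0,-0.8,-2.2,-3.3,-0.002,-0.011,0,-0.8,-2.2,-3.3,-0.001,-0.011,0,-0.8,-2.2,-3.3,0,-0.011,0,-0.8,-2.2,-3.3,0,-0.011,0,-0.8,-2.2,-3.3,0.001,-0.011,0,-0.8,-2.2,-3.3,0.001,-0.011,0,-0.8,-2.2,-3.3,0.002,-0.011,0,-0.8,-2.2,-3.3,0,0,0,0,0,0]'

```text
clock: 20.95
tcp_pos: [0.4825, -0.1104, 0.2057]
ee_rot: [-0.703, -2.871, 0.705]
wrist_force: [-0.1, -0.0, -4.7]
opening: 0.227
```

```bash
cat >> dump.py <<'E'
def info():
    P=scoop_pose();n=P[:3,3]+P[:3,:3]@[-.045,0,0];d=-P[:3,0]
    print('nose',n.round(3),'az %.1f tilt %.1f roll %.1f'%(np.degrees(np.arctan2(d[1],d[0])),np.degrees(np.arcsin(-d[2])),np.degrees(np.arcsin(P[2,1]))),'q',read_state()['qpos'].round(2),'F',read_state()['wrist_force'].round(1))
E
python3 - <<'E'
from dump import *
info()
A=scoop_tool(dump(-120,-28,.18,-.05))
plan(A)
cv2.imwrite('pics/w20.png',crop(capture('wrist'),80,125,380,325,2.6))
im=capture('side');cv2.imwrite('pics/s20.png',crop(im,250,60,450,260,4))
E
```

```text
nose [ 0.432 -0.199  0.184] az -117.7 tilt -27.5 roll -0.5 q [ 0.34  0.34 -0.64  1.88  0.55  1.38  0.57] F [-0.1 -0.  -4.7]
n 1 need 0.3
-0.002, 0.009, 0.0015, 0.6, 1.7, 2.1
```

View pics/w20.png

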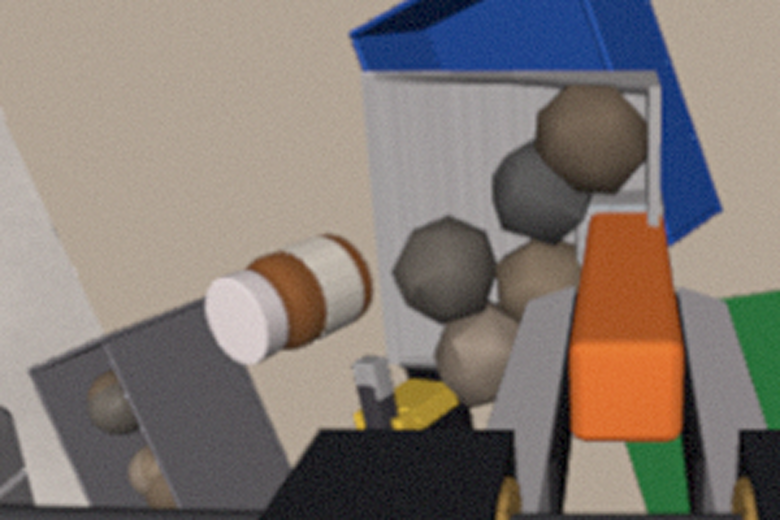

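View pics/s20.png

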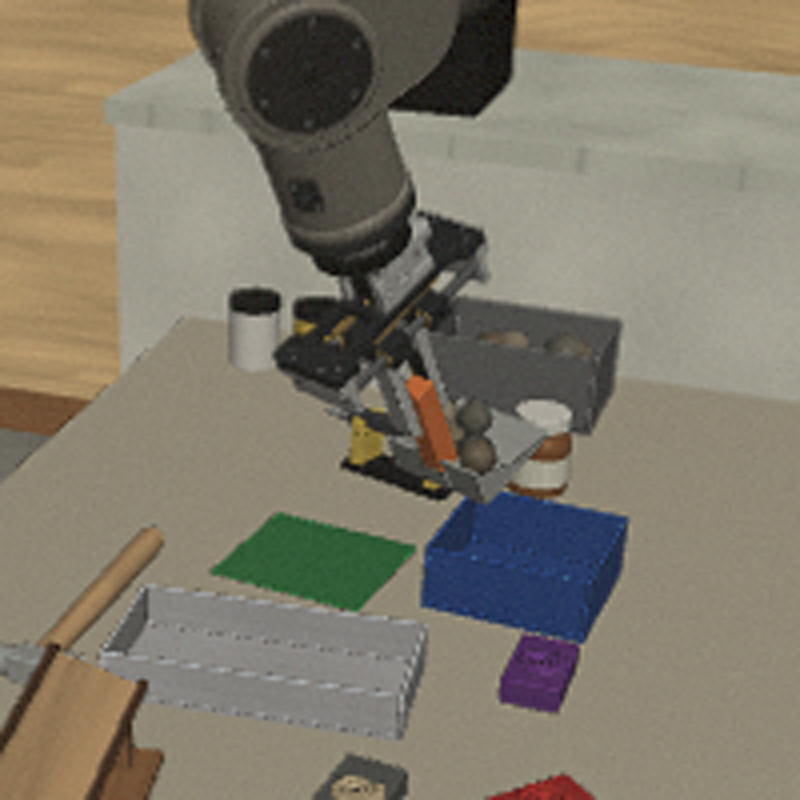

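```bash
python3 - <<'E'
from dump import *
A=scoop_tool(dump(-120,0,.10,-.035));plan(A,8)
P=scoop_pose()
E
```

```text
n 8 need 3.4
0.0001, -0.0011, 0.0061, -3.4, 0.1, 0.3, 0, -0.0015, 0.006, -3.4, 0.1, 0.3, 0, -0.0018, 0.0059, -3.4, 0.1, 0.3, 0, -0.0022, 0.0058, -3.4, 0.1, 0.3, 0, -0.0025, 0.0056, -3.4, 0.1, 0.3, 0, -0.0028, 0.0055, -3.4, 0.1, 0.3, -0.0001, -0.0032, 0.0053, -3.4, 0.1, 0.3, -0.0001, -0.0035, 0.0051, -3.4, 0.1, 0.3
```

Emit:
carry_out --steps '[0,-0.001,0.006,-3.4,0.1,0.3,0,-0.002,0.006,-3.4,0.1,0.3,0,-0.002,0.006,-3.4,0.1,0.3,0,-0.002,0.006,-3.4,0.1,0.3,0,-0.002,0.006,-3.4,0.1,0.3,0,-0.003,0.005,-3.4,0.1,0.3,0,-0.003,0.005,-3.4,0.1,0.3,0,-0.003,0.004,-3,0.1,0.3,0,0,0,0,0,0]'

```text
clock: 21.95
tcp_pos: [0.4713, -0.133, 0.1613]
ee_rot: [-0.834, -3.026, -0.016]
wrist_force: [-0.3, -1.0, -4.3]
opening: 0.233
```

```bash
python3 - <<'E'
from dump import *
info()
A=scoop_tool(dump(-120,30,.08,-.03));B=scoop_tool(dump(-120,60,.07,-.025));plan(A,6);plan(B,6,T0=A)
im=capture('side');cv2.imwrite('pics/s21.png',crop(im,250,60,450,260,4))
E
```

```text
nose [ 0.426 -0.2    0.095] az -120.8 tilt 0.5 roll 0.3 q [ 0.74  0.23 -0.66  2.02  0.16  0.94  1.03] F [-0.3 -1.  -4.3]
n 6 need 3.7
-0.0001, -0.0088, -0.0028, -4.9, 0, -0.1, -0.0001, -0.0085, -0.0036, -4.9, 0, -0.1, -0.0001, -0.0082, -0.0043, -4.9, 0, -0.1, -0.0001, -0.0078, -0.005, -4.9, 0, -0.1, 0, -0.0073, -0.0056, -4.9, 0, -0.1, 0, -0.0068, -0.0062, -4.9, 0, -0.1
n 6 need 3.7
0, -0.0089, -0.0042, -5, 0, 0, 0, -0.0085, -0.005, -5, 0, 0, 0, -0.008, -0.0057, -5, 0, 0, 0, -0.0075, -0.0064, -5, 0, 0, 0, -0.0069, -0.007, -5, 0, 0, 0, -0.0062, -0.0076, -5, 0, 0
```

View pics/s21.png

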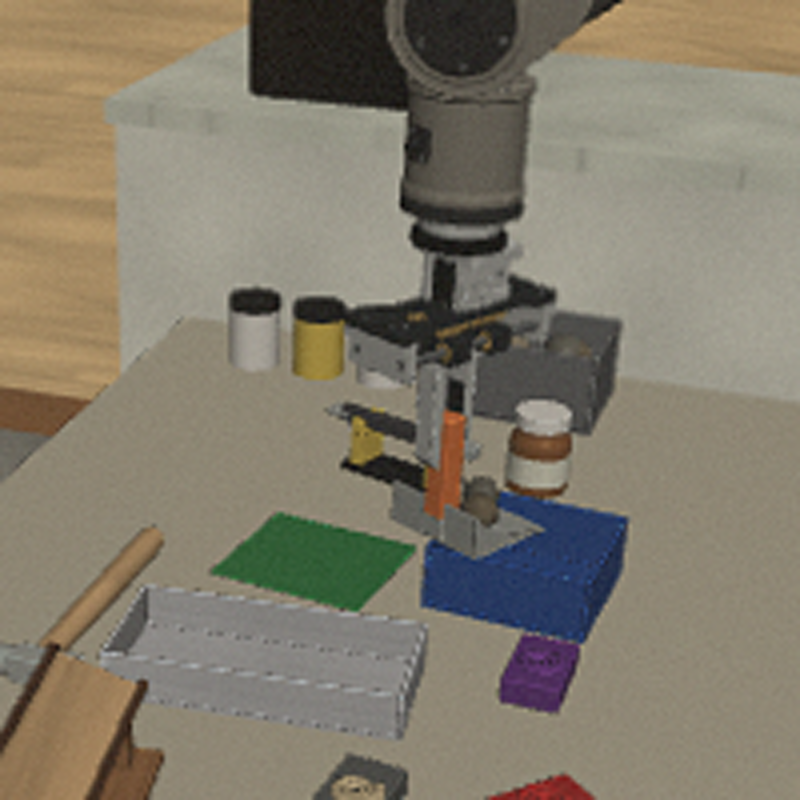

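Emit:
carry_out --steps '[0,-0.009,-0.003,-4.9,0,0,0,-0.009,-0.004,-4.9,0,0,0,-0.008,-0.004,-4.9,0,0,0,-0.008,-0.005,-4.9,0,0,0,-0.007,-0.006,-4.9,0,0,0,-0.007,-0.006,-4.9,0,0,0,0,0,0,0,0]'

```text
clock: 22.7
tcp_pos: [0.4494, -0.1718, 0.1807]
ee_rot: [0.754, 2.812, 0.778]
wrist_force: [0.4, 0.4, -4.3]
opening: 0.231
```

```bash
python3 - <<'E'
from dump import *
info()
B=scoop_tool(dump(-120,60,.07,-.02));plan(B,6)
E
```

```text
nose [ 0.427 -0.2    0.083] az -120.2 tilt 30.8 roll 0.5 q [ 1.24  0.29 -0.72  2.05 -0.44  0.94  1.87] F [ 0.4  0.4 -4.3]
n 6 need 3.7
0.0001, -0.011, -0.0051, -4.9, -0.1, 0, 0.0001, -0.0105, -0.006, -4.9, -0.1, 0, 0.0001, -0.01, -0.0068, -4.9, -0.1, 0, 0.0001, -0.0093, -0.0077, -4.9, -0.1, 0, 0.0001, -0.0086, -0.0084, -4.9, -0.1, 0, 0.0001, -0.0079, -0.0091, -4.9, -0.1, 0
```

Emit:
carry_out --steps '[0,-0.011,-0.005,-4.9,0,0,0,-0.01,-0.006,-4.9,0,0,0,-0.01,-0.007,-4.9,0,0,0,-0.009,-0.008,-4.9,0,0,0,-0.009,-0.008,-4.9,0,0,0,-0.008,-0.009,-4.9,0,0,0,0,0,0,0,0]'

```text
clock: 23.4
tcp_pos: [0.4183, -0.2299, 0.1739]
ee_rot: [0.635, 2.442, 1.441]
wrist_force: [-0.7, -0.9, -3.1]
opening: 0.229
```

```bash
python3 - <<'E'
from dump import *
info()
cv2.imwrite('pics/w22.png',crop(capture('wrist'),80,60,380,325,2.6))
im=capture('side');cv2.imwrite('pics/s22.png',crop(im,250,60,450,260,4))
im=capture('top');cv2.imwrite('pics/t22.png',crop(im,340,180,500,310,5))
E
```

```text
nose [ 0.421 -0.211  0.071] az -120.4 tilt 60.8 roll 1.0 q [ 1.52  0.66 -0.71  1.94 -0.61  1.19  2.28] F [-0.7 -0.9 -3.1]
```

View pics/w22.png

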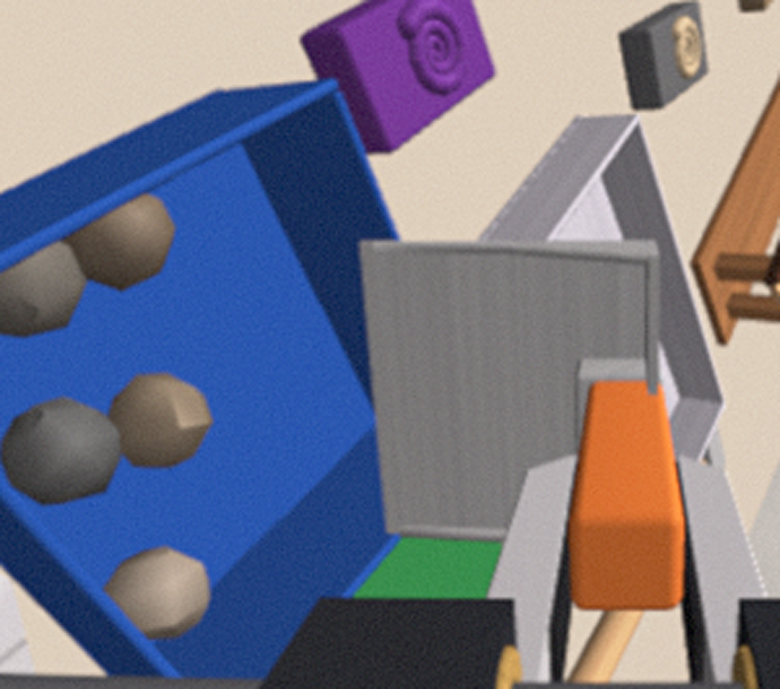

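View pics/s22.png

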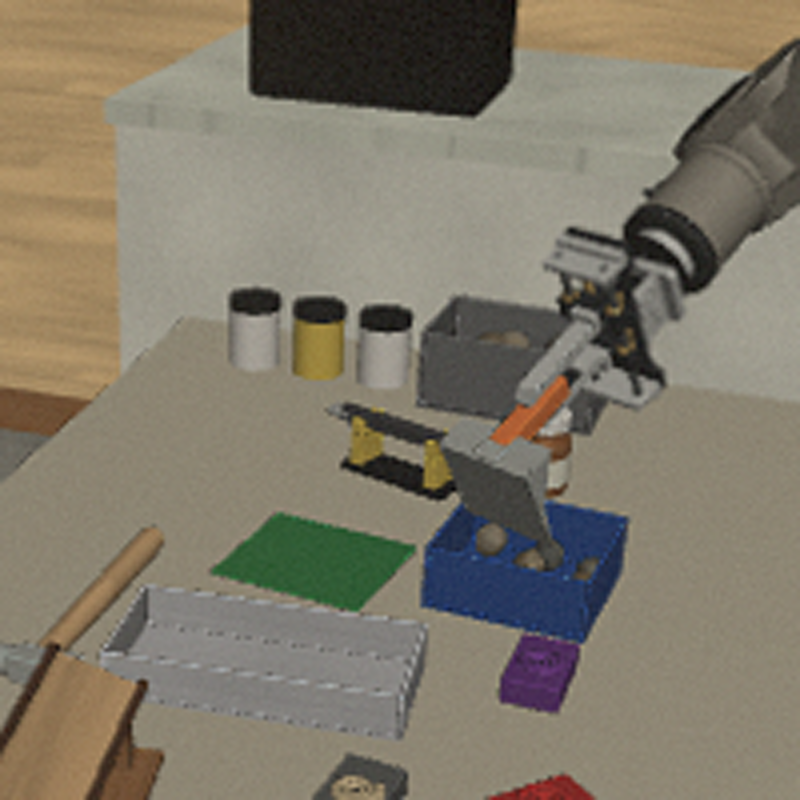

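All five stones are in the blue tub. They show at (35,285), (125,235), (60,450), (160,420) and (160,590) in the wrist crop, and the pan is empty. Next I return the scoop.

```bash
cat > mat.py <<'E'
from dump import *
MAT=T4(.6015,-.2205,.003,np.radians(-8.4))
def matp(z,dx=0,dy=0,pitch=0):
    M=np.eye(4);M[:3,:3]=R.from_euler('Y',-np.radians(pitch)).as_matrix();M[:3,3]=dx,dy,z;return scoop_tool(MAT@M)
E
python3 - <<'E'
from mat import *
A=scoop_tool(dump(-120,0,.15,-.04));plan(A,9)
B=matp(.09);plan(B,12,T0=A)
E
```

```text
n 9 need 7.6
0, 0.0098, 0.0083, 6.7, -0.2, 0.1, 0, 0.0107, 0.0071, 6.7, -0.2, 0.1, 0.0001, 0.0114, 0.0058, 6.7, -0.2, 0.1, 0.0001, 0.0121, 0.0044, 6.7, -0.2, 0.1, 0.0002, 0.0125, 0.003, 6.7, -0.2, 0.1, 0.0002, 0.0128, 0.0015, 6.7, -0.2, 0.1, 0.0002, 0.0128, 0, 6.7, -0.2, 0.1, 0.0003, 0.0128, -0.0015, 6.7, -0.2, 0.1, 0.0003, 0.0125, -0.003, 6.7, -0.2, 0.1
n 12 need 8.5
-0.016, -0.0002, 0.0048, 0, 0, 5.7, -0.0159, 0.0014, 0.0048, 0, 0, 5.7, -0.0157, 0.0029, 0.0048, 0, 0, 5.7, -0.0153, 0.0045, 0.0048, 0, 0, 5.7, -0.0148, 0.006, 0.0048, 0, 0, 5.7, -0.0141, 0.0074, 0.0048, 0, 0, 5.7, -0.0133, 0.0088, 0.0048, 0, 0, 5.7, -0.0124, 0.0101, 0.0048, 0, 0, 5.7, -0.0113, 0.0113, 0.0048, 0, 0, 5.7, -0.0102, 0.0123, 0.0048, 0, 0, 5.7, -0.0089, 0.0133, 0.0048, 0, 0, 5.7, -0.0075, 0.0141, 0.0048, 0, 0, 5.7
```

Emit:
carry_out --steps '[0,0.01,0.008,6.7,-0.2,0,0,0.011,0.007,6.7,-0.2,0,0,0.011,0.006,6.7,-0.2,0,0,0.012,0.004,6.7,-0.2,0,0,0.012,0.003,6.7,-0.2,0,0,0.013,0.001,6.7,-0.2,0,0,0.013,0,6.7,-0.2,0,0,0.013,-0.002,6.7,-0.2,0,0,0.012,-0.003,6,-0.2,0,0,0,0,0,0,0]'

```text
clock: 24.55
tcp_pos: [0.4815, -0.1156, 0.2296]
ee_rot: [0.756, 3.01, -0.073]
wrist_force: [1.8, -0.1, -2.0]
opening: 0.231
```

```bash
python3 - <<'E'
from mat import *
info();plan(matp(.07),14)
E
```

```text
nose [ 0.441 -0.188  0.166] az -118.2 tilt -2.1 roll -2.7 q [ 0.76  0.15 -0.74  1.96  0.18  1.05  1.01] F [ 1.8 -0.1 -2. ]
n 14 need 8.8
-0.0133, -0.0017, 0.0072, 0, 0.3, 5, -0.0134, -0.0006, 0.0071, 0, 0.3, 5, -0.0135, 0.0006, 0.0071, 0, 0.3, 5, -0.0134, 0.0018, 0.007, 0, 0.3, 5, -0.0132, 0.003, 0.0069, 0, 0.3, 5, -0.0129, 0.0041, 0.0069, 0, 0.3, 5, -0.0126, 0.0052, 0.0068, 0, 0.3, 5, -0.0121, 0.0063, 0.0068, 0, 0.3, 5, -0.0115, 0.0073, 0.0067, 0, 0.3, 5, -0.0109, 0.0083, 0.0067, 0, 0.3, 5, -0.0101, 0.0092, 0.0066, 0, 0.3, 5, -0.0093, 0.0101, 0.0066, 0, 0.3, 5, -0.0084, 0.0108, 0.0065, 0, 0.3, 5, -0.0075, 0.0115, 0.0065, 0, 0.3, 5
```

Emit:
carry_out --steps '[-0.013,-0.002,0.007,0,0.3,5,-0.013,-0.001,0.007,0,0.3,5,-0.013,0.001,0.007,0,0.3,5,-0.013,0.002,0.007,0,0.3,5,-0.013,0.003,0.007,0,0.3,5,-0.013,0.004,0.007,0,0.3,5,-0.013,0.005,0.007,0,0.3,5,-0.012,0.006,0.007,0,0.3,5,-0.012,0.007,0.007,0,0.3,5,-0.011,0.008,0.007,0,0.3,5,-0.01,0.009,0.007,0,0.3,5,-0.009,0.01,0.006,0,0.3,5,-0.008,0.011,0.006,0,0.3,5,-0.007,0.011,0.005,0,0.3,4,0,0,0,0,0,0]'

```text
clock: 26.05
tcp_pos: [0.6445, -0.2096, 0.1564]
ee_rot: [2.36, 2.048, 0.019]
wrist_force: [-0.7, -0.1, -1.8]
opening: 0.231
```

```bash
python3 - <<'E'
from mat import *
info();print(scoop_pose()[:3,3]);plan(matp(.03),4)
m=camera_model('wrist');im=capture('wrist')
overlay(im,m,MODEL['mat'],T4(.6015,-.2205,0,np.radians(-8.4)));overlay(im,m,MODEL['scoop'],scoop_pose(),(0,0,255))
cv2.imwrite('pics/w23.png',crop(im,160,90,420,310,3))
im=capture('top');m=camera_model('top');L=sil('top','tub')
cv2.imwrite('pics/t23.png',crop(im,290,120,450,290,4))
E
```

```text
nose [ 0.566 -0.194  0.089] az 171.9 tilt 1.2 roll -0.1 q [ 0.54  0.5  -0.45  1.64  0.24  1.04 -0.12] F [-0.7 -0.1 -1.8]
[ 0.61086802 -0.20035414  0.08961694]
n 4 need 1.4
-0.0054, -0.0016, 0.0143, 0.3, 0, 0.1, -0.0054, -0.0015, 0.0143, 0.3, 0, 0.1, -0.0054, -0.0014, 0.0143, 0.3, 0, 0.1, -0.0054, -0.0013, 0.0143, 0.3, 0, 0.1
```

View pics/w23.png

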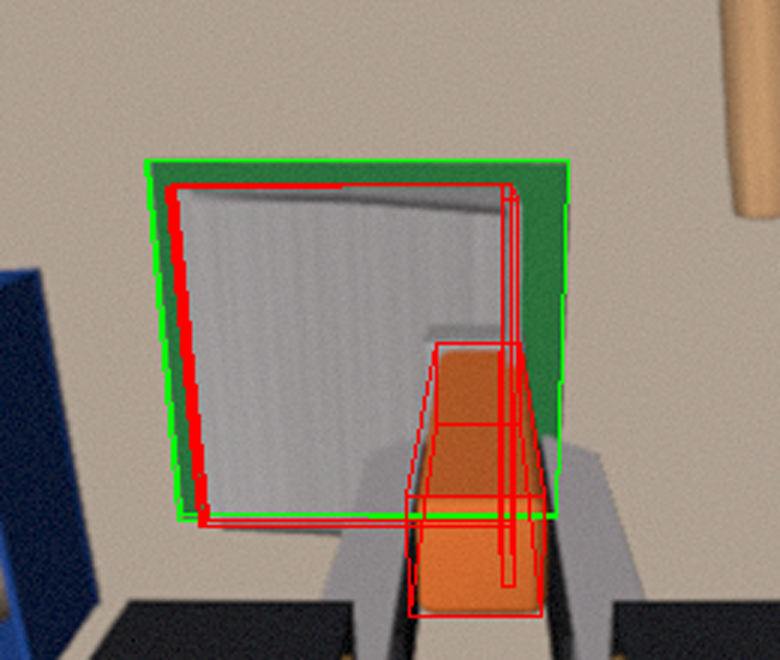

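View pics/t23.png

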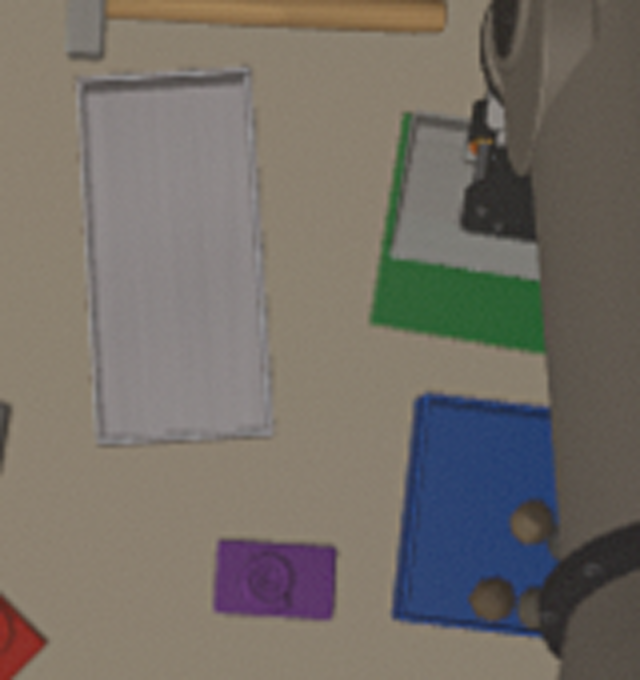

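Emit:
carry_out --steps '[-0.006,-0.002,0.014,0.3,0,0.1,-0.006,-0.002,0.014,0.3,0,0.1,-0.005,-0.001,0.014,0.3,0,0.1,-0.004,-0.001,0.013,0.3,0,0.1,0,0,0,0,0,0]'

```text
clock: 26.7
tcp_pos: [0.633, -0.2298, 0.0974]
ee_rot: [-2.371, -2.06, 0.005]
wrist_force: [-0.6, 0.5, -2.0]
opening: 0.23
```

```bash
python3 - <<'E'
from mat import *
info();print(scoop_pose()[:3,3]);plan(matp(.0005),4)
E
```

```text
nose [ 0.553 -0.214  0.032] az 172.0 tilt -0.2 roll -0.1 q [ 0.56  0.56 -0.43  1.68  0.27  0.97 -0.11] F [-0.6  0.5 -2. ]
[ 0.59779291 -0.22042804  0.03153103]
n 4 need 0.6
0, 0.0009, 0.007, 0, 0, 0.1, 0, 0.0009, 0.007, 0, 0, 0.1, 0, 0.0009, 0.007, 0, 0, 0.1, 0, 0.0009, 0.007, 0, 0, 0.1
```

Emit:
carry_out --steps '[0,0.001,0.008,0,0,0,0,0.001,0.008,0,0,0,0,0.001,0.006,0,0,0,0,0,0.004,0,0,0,0,0,0.002,0,0,0,0,0,0,0,0,0]'

```text
clock: 27.3
tcp_pos: [0.6373, -0.2299, 0.0697]
ee_rot: [2.371, 2.06, -0.005]
wrist_force: [0.5, 0.2, -2.3]
opening: 0.231
```

```bash
python3 - <<'E'
from mat import *
info();print(scoop_pose()[:3,3]);plan(matp(.0005),1)
E
```

```text
nose [ 0.558 -0.214  0.004] az 172.0 tilt -0.1 roll -0.2 q [ 0.55  0.6  -0.42  1.68  0.29  0.92 -0.12] F [ 0.5  0.2 -2.3]
[ 0.602148   -0.22060192  0.00377419]
n 1 need 0.1
-0.0004, -0.0008, 0.0002, -0.1, 0.2, 0.4
```

Nearly touching. I'll lower a little more, check for contact, then release.

Emit:
carry_out --steps '[0,0,0.0015,0,0,0,0,0,0.001,0,0,0,0,0,0,0,0,0]'

```text
clock: 27.6
tcp_pos: [0.638, -0.2299, 0.0694]
ee_rot: [2.369, 2.059, -0.004]
wrist_force: [0.2, 0.7, -2.7]
opening: 0.233
```

Emit:
carry_out --steps '[0,0,0,0,0,0,0,0,0,0,0,0,0,0,0,0,0,0,0,0,0,0,0,0]' --hand 0.055

```text
clock: 28.0
tcp_pos: [0.6385, -0.2297, 0.0693]
ee_rot: [2.368, 2.059, -0.003]
wrist_force: [0.3, 0.5, -0.2]
opening: 0.531
```

Emit:
carry_out --steps '[0,0,-0.01,0,0,0,0,0,-0.03,0,0,0,0,0,-0.04,0,0,0,0,0,-0.04,0,0,0,0,0,-0.03,0,0,0,0,0,0,0,0,0]'

```text
clock: 28.6
tcp_pos: [0.638, -0.2285, 0.2273]
ee_rot: [2.368, 2.061, -0.002]
wrist_force: [0.5, 0.1, -0.5]
opening: 0.588
```

```bash
python3 - <<'E'
from mat import *
print(tool()[:3,3])
m=camera_model('wrist');im=capture('wrist')
c=crop(im,160,90,420,310,3)
overlay(c,m,MODEL['mat'],T4(.6015,-.2205,0,np.radians(-8.4)),f=3,off=(160,90));overlay(c,m,MODEL['scoop'],MAT,(0,0,255),f=3,off=(160,90))
cv2.imwrite('pics/w24.png',c)
E
```

```text
[ 0.63799644 -0.22846004  0.22732475]
```

View pics/w24.png

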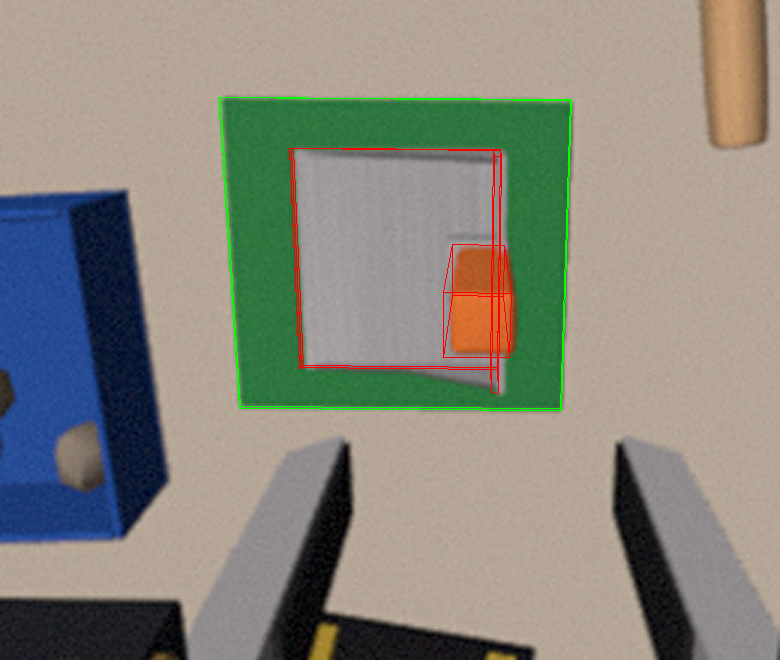

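Scoop stands centred on the mat, with the overlay matching to about 1 mm. Now the fossils: a fresh top picture and an identity check.

```bash
cat > foss.py <<'E'
from h import *
def fossils():
    im=capture('top');m=camera_model('top');out=[]
    for d in sil('top','fossil1',.15):
        a=d['region'].sum()
        if not 300<a<900: continue
        ys,xs=np.nonzero(cv2.erode(d['region'].astype(np.uint8),np.ones((3,3))));col=np.median(im[ys,xs],0)
        c=back([[xs.mean(),ys.mean()]],.024,m)[0]
        b=min((fit(MODEL['fossil'],[(d['region'].astype(float),m)],[c[0],c[1],y]) for y in(0,.8,-.8)),key=lambda t:t[1])
        yaw=(np.degrees(b[0][2])+90)%180-90
        out.append((xs.mean(),ys.mean(),col,b[0][0],b[0][1],yaw,b[1]));print('px %.0f,%.0f'%(xs.mean(),ys.mean()),'bgr',col,'pos %.4f %.4f yaw %.1f cost %.2f'%(b[0][0],b[0][1],yaw,b[1]),round(d['confidence'],2))
    return im,m,out
E
python3 - <<'E'
from foss import *
im,m,o=fossils()
cv2.imwrite('pics/t25.png',crop(im,160,120,320,310,4))
print(read_state()['clock'])
E
```

```text
px 358,265 bgr [104.  54.  91.] pos 0.3634 -0.0778 yaw -3.0 cost 0.09 0.93
px 276,228 bgr [79. 84. 88.] pos 0.4559 0.1449 yaw -7.8 cost 0.09 0.91
px 239,257 bgr [74. 87. 97.] pos 0.3734 0.2433 yaw -4.7 cost 0.06 0.9
px 203,222 bgr [ 65.  89. 109.] pos 0.4657 0.3435 yaw 3.6 cost 0.06 0.89
px 284,275 bgr [ 38.  45. 138.] pos 0.3287 0.1186 yaw -42.2 cost 0.08 0.79
28.75
```

View pics/t25.png

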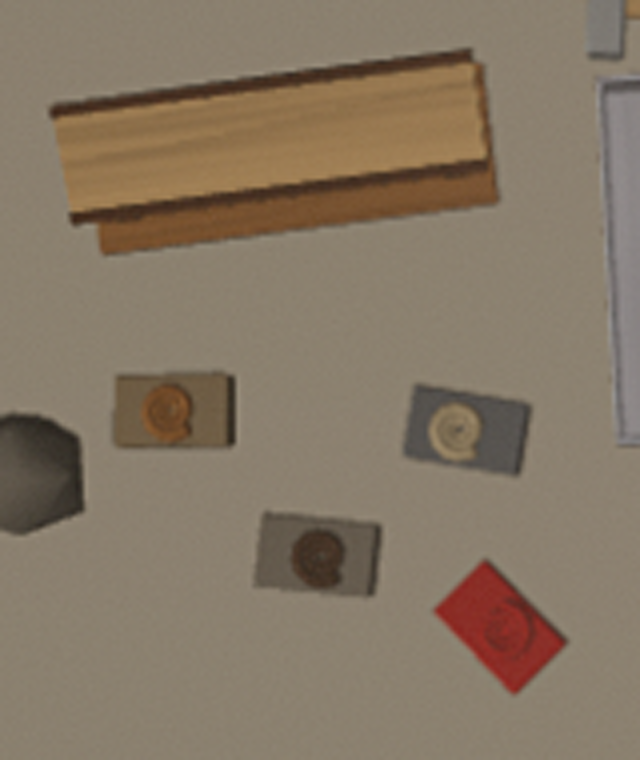

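Identities are clear. fossil2 is ochre at (203,222), fossil1 is grey with a brown spiral at (239,257), and fossil3 is dark grey with a cream spiral at (276,228). The red (284,275) and purple (358,265) ones are look-alikes. I'll start with fossil3.

```bash
python3 - <<'E'
from foss import *
plan(down(.4575,.1449,.15,-7.8))
E
```

```text
n 10 need 9.3
0.0345, -0.0228, 0.0073, 0, 0, 0, 0.0345, -0.0228, 0.0073, 0, 0, 0, 0.0345, -0.0228, 0.0073, 0, 0, 0, 0.0345, -0.0228, 0.0072, 0, 0, 0, 0.0345, -0.0228, 0.0072, 0, 0, 0, 0.0345, -0.0228, 0.0072, 0, 0, 0, 0.0345, -0.0228, 0.0072, 0, 0, 0, 0.0345, -0.0227, 0.0072, 0, 0, 0, 0.0345, -0.0227, 0.0072, 0, 0, 0, 0.0345, -0.0227, 0.0072, 0, 0, 0
```

Emit:
carry_out --steps '[0.034,-0.022,0.002,0,0,0,0.034,-0.023,0.004,0,0,0,0.034,-0.023,0.008,0,0,0,0.034,-0.023,0.008,0,0,0,0.034,-0.023,0.008,0,0,0,0.034,-0.023,0.008,0,0,0,0.034,-0.023,0.008,0,0,0,0.034,-0.023,0.008,0,0,0,0.034,-0.023,0.008,0,0,0,0.03,-0.02,0.008,0,0,0,0,0,0,0,0,0]' --hand 0.08

```text
clock: 29.85
tcp_pos: [0.4413, 0.1459, 0.138]
ee_rot: [-2.359, -2.047, 0.032]
wrist_force: [0.8, -0.4, -0.0]
opening: 0.852
```

```bash
cat >> foss.py <<'E'
def look(x,y,yaw,name,z=0,pitch=0,hand=True):
    s=read_state();m=camera_model('wrist');im=capture('wrist');print('tcp',s['tcp_pos'].round(4))
    best=None
    for d in sil('wrist','fossil1',.15):
        ys,xs=np.nonzero(d['region']);u=proj([[x,y,z+.012]],m)[0]
        dist=np.hypot(xs.mean()-u[0],ys.mean()-u[1])
        print('  cand',d['bbox'],round(d['confidence'],2),round(dist,1))
        if dist<60 and (best is None or dist<best[0]): best=(dist,d)
    p=None
    if best:
        p,c=fit(MODEL['fossil'],[(best[1]['region'].astype(float),m)],[x,y,np.radians(yaw)],z,pitch);print('fit',p[:2].round(4),np.degrees(p[2]).round(1),round(c,3))
        overlay(im,m,MODEL['fossil'],T4(p[0],p[1],z,p[2],pitch))
    cv2.imwrite(name,im);return p
E
python3 - <<'E'
from foss import *
p=look(.4575,.1449,-7.8,'pics/w26.png')
plan(down(p[0],p[1],.08,np.degrees(p[2])),3)
E
```

```text
tcp [0.4413 0.1459 0.138 ]
  cand [296.6, 1.8, 356.9, 33.3] 0.87 184.1
  cand [204.5, 63.1, 266.9, 153.8] 0.86 134.6
  cand [261.6, 356.4, 311.2, 390.7] 0.81 184.6
  cand [314.9, 154.6, 365.9, 236.2] 0.72 1.8
  cand [181.8, 194.5, 261.7, 272.6] 0.63 123.8
fit [0.4584 0.1439] -8.0 0.042
n 3 need 1.3
0.0012, 0.0054, 0.0194, -0.5, 0.1, -0.1, 0.0012, 0.0052, 0.0194, -0.5, 0.1, -0.1, 0.0011, 0.0051, 0.0195, -0.5, 0.1, -0.1
```

View pics/w26.png

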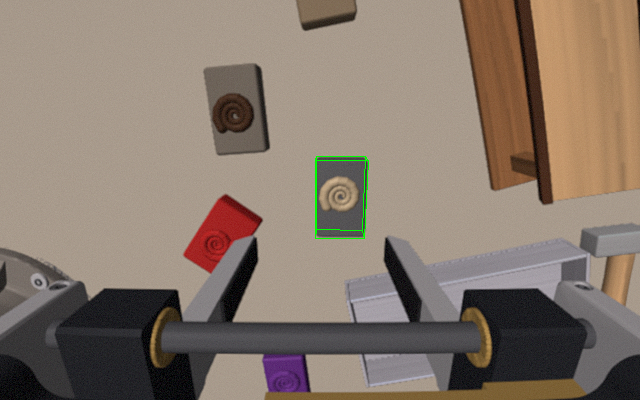

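Emit:
carry_out --steps '[0.001,0.005,0.02,-0.5,0.1,0,0.001,0.005,0.02,-0.5,0.1,0,0.001,0.005,0.02,-0.5,0.1,0,0,0,0,0,0,0]'

```text
clock: 30.35
tcp_pos: [0.4604, 0.1378, 0.0757]
ee_rot: [2.384, 2.046, -0.0]
wrist_force: [0.1, 0.6, -0.0]
opening: 0.849
```

```bash
python3 - <<'E'
from foss import *
print(tool()[:3,3]);plan(down(.4584,.1439,.010,-8),4)
E
```

```text
[0.46035235 0.13781357 0.07570945]
n 4 need 1.5
0.0014, -0.0007, 0.0164, 0, 0, -0.2, 0.0014, -0.0007, 0.0164, 0, 0, -0.2, 0.0014, -0.0007, 0.0164, 0, 0, -0.2, 0.0014, -0.0007, 0.0164, 0, 0, -0.2
```

Emit:
carry_out --steps '[0.002,-0.001,0.018,0,0,-0.2,0.002,0,0.018,0,0,-0.2,0.001,0,0.016,0,0,-0.2,0,0,0.01,0,0,-0.2,0,0,0,0,0,0]'

```text
clock: 30.85
tcp_pos: [0.463, 0.1379, 0.0141]
ee_rot: [2.376, 2.053, -0.002]
wrist_force: [0.2, 0.2, 0.8]
opening: 0.853
```

```bash
python3 - <<'E'
from foss import *
print(tool()[:3,3]);plan(down(.4584,.1439,.010,-8),1)
E
```

```text
[0.46298871 0.13789112 0.0141136 ]
n 1 need 0.2
0.0053, -0.0054, 0.0041, 0, 0.1, -0.3
```

Emit:
carry_out --steps '[0.004,-0.004,0.003,0,0.1,0,0.002,-0.003,0.002,0,0,0,0,0,0,0,0,0]'

```text
clock: 31.15
tcp_pos: [0.4576, 0.1449, 0.0105]
ee_rot: [2.378, 2.051, 0.002]
wrist_force: [-0.0, -0.4, 0.9]
opening: 0.85
```

```bash
python3 - <<'E'
from foss import *
print(tool()[:3,3]);plan(down(.4584,.1439,.010,-8),1)
E
```

```text
[0.45759509 0.1449476  0.01054855]
n 1 need 0.1
-0.0009, 0.0009, 0.0006, 0.1, 0, -0.4
```

Emit:
carry_out --steps '[0,0,0,0,0,0,0,0,0,0,0,0,0,0,0,0,0,0,0,0,0,0,0,0,0,0,0,0,0,0]' --hand 0.0 --newtons 40

```text
clock: 31.65
tcp_pos: [0.4582, 0.1451, 0.0117]
ee_rot: [2.377, 2.05, 0.004]
wrist_force: [0.3, -0.2, -1.4]
opening: 0.531
```

```bash
cat >> foss.py <<'E'
SH=(.6445,.2747,np.radians(8.7))
SHELF=T4(SH[0],SH[1],.078,SH[2],np.radians(20))
def shelf_tool(y,h,x=0,tip=.010,dxt=0):
    """tool pose: slab origin at shelf (x,y,h); slab origin in tool: along z by tip; tool y=shelf x"""
    M=np.eye(4);M[:3,:3]=np.array([[0,1,0],[1,0,0],[0,0,-1.]]);M[:3,3]=x,y+dxt,h+tip
    return SHELF@M
E
python3 - <<'E'
from foss import *
s=read_state();print(s['opening']*94,s['tcp_pos'])
T=tool();T[2,3]=.19;plan(T,5)
A=shelf_tool(-.09,.08);print(A.round(3))
E
```

```text
49.91980966223964 [0.45823722 0.1451245  0.01169392]
n 5 need 4.0
0, 0.0001, -0.0357, 0, 0, 0, 0, 0.0001, -0.0357, 0, 0, 0, 0, 0.0001, -0.0357, 0, 0, 0, 0, 0.0001, -0.0357, 0, 0, 0, 0, 0.0001, -0.0357, 0, 0, 0
[[-0.151  0.929  0.338  0.628]
 [ 0.988  0.142  0.052  0.181]
 [ 0.     0.342 -0.94   0.163]
 [ 0.     0.     0.     1.   ]]
```

Emit:
carry_out --steps '[0,0,-0.02,0,0,0,0,0,-0.04,0,0,0,0,0,-0.04,0,0,0,0,0,-0.04,0,0,0,0,0,-0.04,0,0,0]'

```text
clock: 32.15
tcp_pos: [0.4533, 0.1442, 0.1921]
ee_rot: [-2.373, -2.051, 0.012]
wrist_force: [1.2, -0.7, -2.9]
opening: 0.524
```

```bash
python3 - <<'E'
from foss import *
print(tool()[:3,3]);plan(shelf_tool(-.09,.10,tip=.0117),8)
E
```

```text
[0.45332122 0.1441562  0.19214089]
n 8 need 3.8
0.0075, 0.02, 0.001, -2.5, 0.4, -2.1, 0.0067, 0.0202, 0.0019, -2.5, 0.4, -2.1, 0.0059, 0.0203, 0.0028, -2.5, 0.4, -2.1, 0.0052, 0.0204, 0.0038, -2.5, 0.4, -2.1, 0.0044, 0.0204, 0.0047, -2.5, 0.4, -2.1, 0.0036, 0.0203, 0.0056, -2.5, 0.4, -2.1, 0.0028, 0.0202, 0.0066, -2.5, 0.4, -2.1, 0.002, 0.0199, 0.0075, -2.5, 0.4, -2.1
```

Emit:
carry_out --steps '[0.008,0.02,0.001,-2.5,0.4,-2.1,0.007,0.02,0.002,-2.5,0.4,-2.1,0.006,0.02,0.003,-2.5,0.4,-2.1,0.005,0.02,0.004,-2.5,0.4,-2.1,0.004,0.02,0.005,-2.5,0.4,-2.1,0.004,0.02,0.006,-2.5,0.4,-2.1,0.003,0.02,0.007,-2.5,0.4,-2.1,0.002,0.018,0.007,-2.5,0.4,-2,0,0,0,0,0,0]'

```text
clock: 33.05
tcp_pos: [0.6238, 0.1818, 0.1876]
ee_rot: [1.867, 2.192, 0.402]
wrist_force: [-0.1, 0.3, -2.8]
opening: 0.528
```

```bash
python3 - <<'E'
from foss import *
print(tool()[:3,3]);plan(shelf_tool(-.09,.05,tip=.0117),3)
def sl():
    M=np.eye(4);M[:3,:3]=np.array([[0,1,0],[1,0,0],[0,0,-1.]]);M[:3,3]=-.0012,0,.0117
    return tool()@M
q=np.linalg.inv(SHELF)@sl();print('slab in shelf',q[:3,3].round(4),R.from_matrix(q[:3,:3]).as_euler('ZYX',degrees=True).round(1))
m=camera_model('wrist');im=capture('wrist');
overlay(im,m,MODEL['shelf'],SHELF);overlay(im,m,MODEL['fossil'],sl(),(0,0,255))
cv2.imwrite('pics/w27.png',im)
im=capture('side');m=camera_model('side');c=crop(im,180,130,380,330,4)
overlay(c,m,MODEL['shelf'],SHELF,f=4,off=(180,130));cv2.imwrite('pics/s27.png',c)
E
```

```text
[0.62382697 0.18184956 0.18757763]
n 3 need 1.2
-0.0005, -0.0019, 0.0177, 0.3, -0.1, 0.1, -0.0005, -0.0019, 0.0177, 0.3, -0.1, 0.1, -0.0005, -0.0018, 0.0177, 0.3, -0.1, 0.1
slab in shelf [ 0.0052 -0.0898  0.1031] [ 0.4 -0.8  0.2]
```

View pics/w27.png

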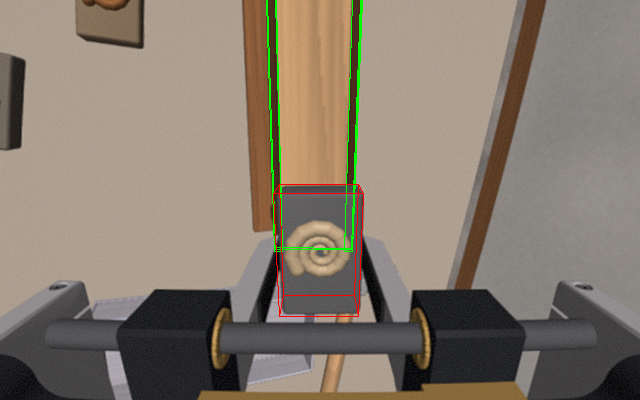

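View pics/s27.png

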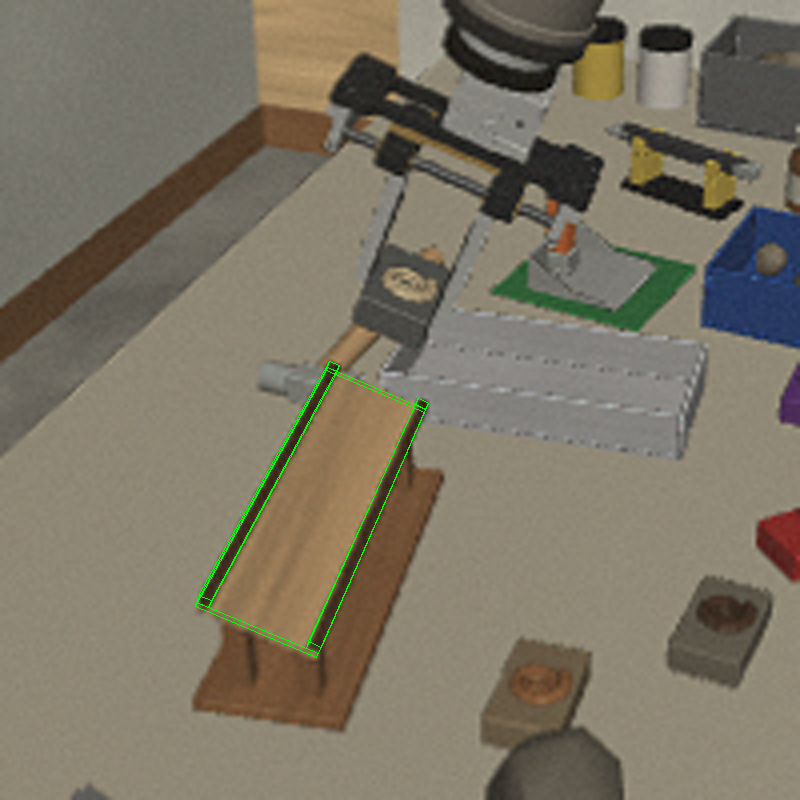

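```bash
cat >> foss.py <<'E'
def sl(tip=.0117,ox=-.0012):
    M=np.eye(4);M[:3,:3]=np.array([[0,1,0],[1,0,0],[0,0,-1.]]);M[:3,3]=ox,0,tip
    return tool()@M
def inshelf(tip,ox=0):
    q=np.linalg.inv(SHELF)@sl(tip,ox);print('slab in shelf',q[:3,3].round(4),R.from_matrix(q[:3,:3]).as_euler('ZYX',degrees=True).round(1),read_state()['wrist_force'].round(1))
E
python3 - <<'E'
from foss import *
plan(shelf_tool(-.09,.03,tip=.0117),5)
E
```

```text
n 5 need 1.6
-0.0003, -0.001, 0.0147, 0.1, 0, 0.1, -0.0003, -0.001, 0.0148, 0.1, 0, 0.1, -0.0003, -0.0009, 0.0148, 0.1, 0, 0.1, -0.0003, -0.0009, 0.0148, 0.1, 0, 0.1, -0.0003, -0.0009, 0.0148, 0.1, 0, 0.1
```

Emit:
carry_out --steps '[0,-0.001,0.015,0.1,0,0.1,0,-0.001,0.015,0.1,0,0.1,0,-0.001,0.015,0.1,0,0.1,0,-0.001,0.015,0.1,0,0,0,-0.001,0.012,0.1,0,0,0,0,0,0,0,0]'

```text
clock: 33.75
tcp_pos: [0.6419, 0.1839, 0.1112]
ee_rot: [1.887, 2.192, 0.384]
wrist_force: [-0.7, -1.2, -2.1]
opening: 0.524
```

```bash
python3 - <<'E'
from foss import *
inshelf(.0117,-.0012);plan(shelf_tool(-.09,.004,tip=.0117),4)
E
```

```text
slab in shelf [-0.004  -0.0905  0.0251] [-0.2  0.2  0. ] [-0.7 -1.2 -2.1]
n 4 need 0.5
-0.0002, 0.001, 0.0053, -0.1, 0, 0, -0.0002, 0.001, 0.0053, -0.1, 0, 0, -0.0002, 0.001, 0.0053, -0.1, 0, 0, -0.0002, 0.001, 0.0053, -0.1, 0, 0
```

Emit:
carry_out --steps '[0,0.001,0.007,0,0,0,0,0.001,0.006,0,0,0,0,0.001,0.005,0,0,0,0,0,0.002,0,0,0,0,0,0,0,0,0]'

```text
clock: 34.25
tcp_pos: [0.6524, 0.1858, 0.0924]
ee_rot: [1.888, 2.191, 0.384]
wrist_force: [0.0, 0.9, -1.9]
opening: 0.53
```

```bash
python3 - <<'E'
from foss import *
inshelf(.0117,-.0012)
im=capture('side');cv2.imwrite('pics/s28.png',crop(im,240,180,320,260,8))
cv2.imwrite('pics/w28.png',crop(capture('wrist'),200,100,440,310,3))
E
```

```text
slab in shelf [-0.0004 -0.0902  0.0038] [-0.2  0.2  0. ] [ 0.   0.9 -1.9]
```

View pics/s28.png

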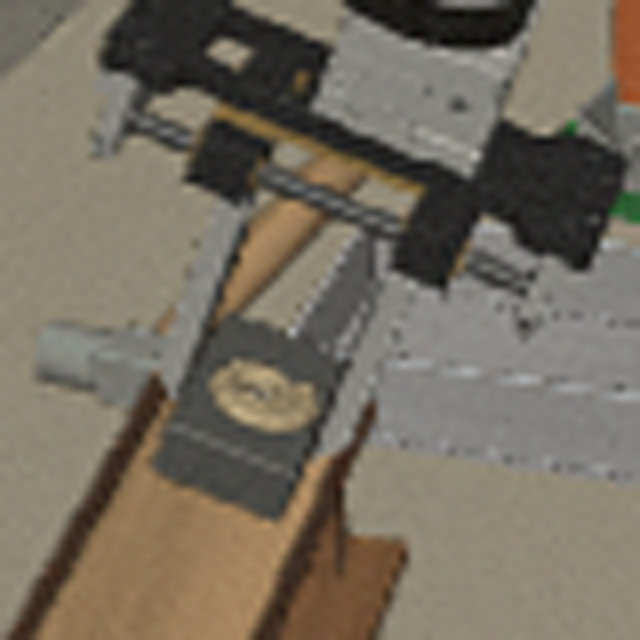

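View pics/w28.png

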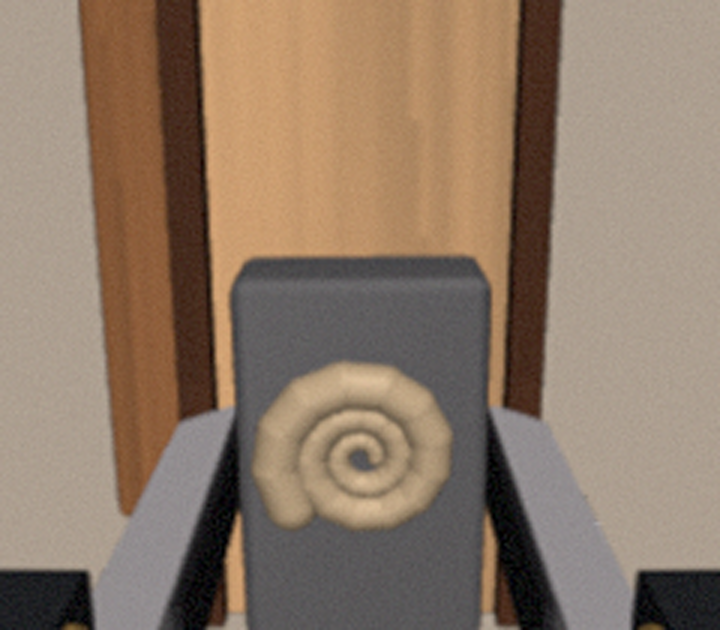

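Emit:
carry_out --steps '[0,0,0.002,0,0,0,0,0,0.002,0,0,0,0,0,0.001,0,0,0,0,0,0,0,0,0]'

```text
clock: 34.75
tcp_pos: [0.6541, 0.1862, 0.0897]
ee_rot: [1.886, 2.19, 0.386]
wrist_force: [0.5, 0.1, -1.9]
opening: 0.527
```

```bash
python3 - <<'E'
from foss import *
inshelf(.0117,-.0012)
E
```

```text
slab in shelf [ 0.0003 -0.0901  0.0006] [-0.2  0.1 -0. ] [ 0.5  0.1 -1.9]
```

Emit:
carry_out --steps '[0,0,0.0015,0,0,0,0,0,0.001,0,0,0,0,0,0,0,0,0]'

```text
clock: 35.05
tcp_pos: [0.6543, 0.1863, 0.0897]
ee_rot: [1.884, 2.188, 0.385]
wrist_force: [-1.0, -0.4, -1.7]
opening: 0.529
```

Emit:
carry_out --steps '[0,0,0.003,0,0,0,0,0,0,0,0,0]'

```text
clock: 35.25
tcp_pos: [0.6551, 0.1867, 0.0886]
ee_rot: [1.882, 2.187, 0.385]
wrist_force: [0.0, 0.9, -2.3]
opening: 0.53
```

```bash
python3 - <<'E'
from foss import *
inshelf(.0117,-.0012)
im=capture('side');cv2.imwrite('pics/s29.png',crop(im,240,180,320,260,8))
E
```

```text
slab in shelf [ 0.001  -0.0898 -0.0008] [-0.1 -0.1 -0.2] [ 0.   0.9 -2.3]
```

View pics/s29.png

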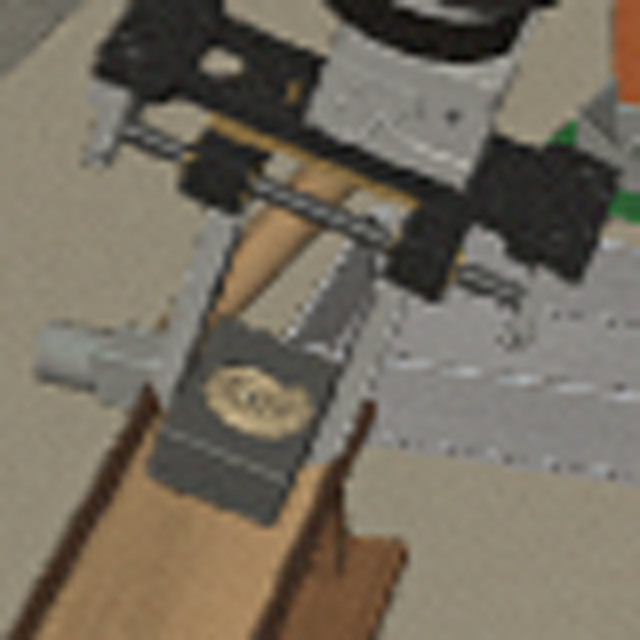

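Not clearly in contact yet, so I'll step down a little more.

Emit:
carry_out --steps '[0,0,0.003,0,0,0,0,0,0,0,0,0]'

```text
clock: 35.5
tcp_pos: [0.6559, 0.1872, 0.0871]
ee_rot: [1.881, 2.187, 0.385]
wrist_force: [-0.2, 0.1, -2.6]
opening: 0.526
```

```bash
python3 - <<'E'
from foss import *
inshelf(.0117,-.0012)
E
```

```text
slab in shelf [ 0.0013 -0.0895 -0.0024] [-0.1 -0.1 -0.2] [-0.2  0.1 -2.6]
```

Emit:
carry_out --steps '[0,0,0.003,0,0,0,0,0,0,0,0,0]'

```text
clock: 35.7
tcp_pos: [0.6567, 0.1876, 0.0858]
ee_rot: [1.88, 2.186, 0.385]
wrist_force: [0.0, 0.5, -1.9]
opening: 0.525
```

```bash
python3 - <<'E'
from foss import *
inshelf(.0117,-.0012)
E
```

```text
slab in shelf [ 0.0016 -0.0892 -0.004 ] [-0.  -0.2 -0.3] [ 0.   0.5 -1.9]
```

```bash
python3 - <<'E'
from foss import *
im=capture('side');m=camera_model('side');c=crop(im,230,170,330,270,8)
S=sl(.0117,-.0012)
overlay(c,m,MODEL['fossil'],S,(0,0,255),f=8,off=(230,170));overlay(c,m,MODEL['shelf'],SHELF,f=8,off=(230,170))
cv2.imwrite('pics/s30.png',c[:600])
m=camera_model('wrist');im=capture('wrist');c=crop(im,200,100,440,310,3)
overlay(c,m,MODEL['fossil'],S,(0,0,255),f=3,off=(200,100));overlay(c,m,MODEL['shelf'],SHELF,f=3,off=(200,100))
cv2.imwrite('pics/w30.png',c)
E
```

```text
(no output)
```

View pics/s30.png

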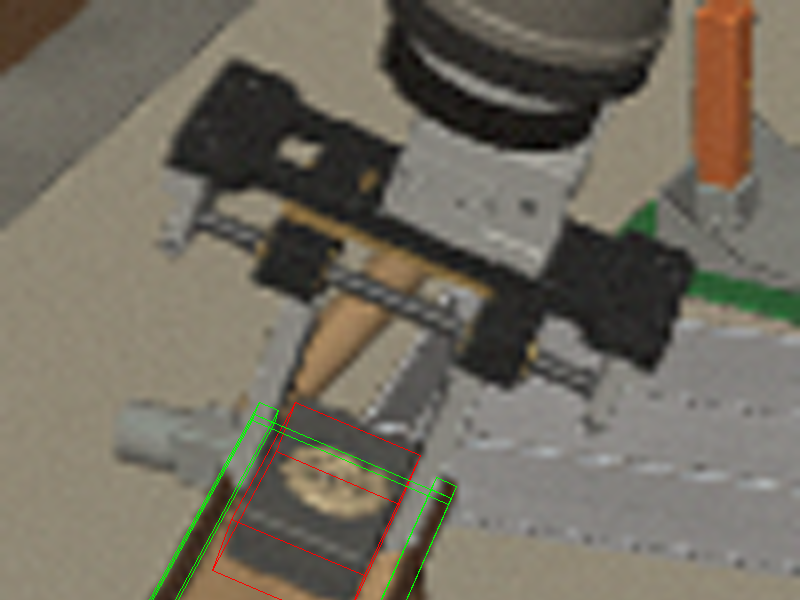

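View pics/w30.png

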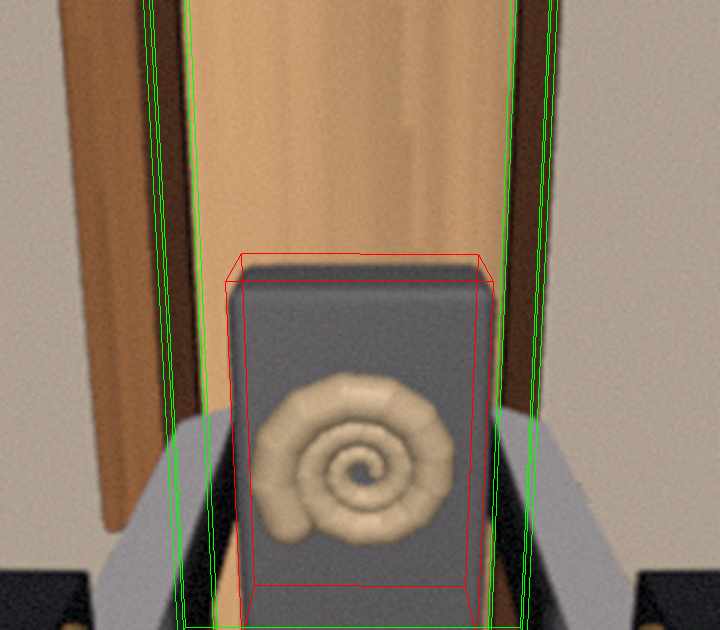

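The wrist view shows the slab has been pushed up slightly in the grip: it is about 2 % larger and shifted. It is therefore resting on the shelf. My trailing zero rows had relaxed the contact force before each reading. Releasing now.

Emit:
carry_out --steps '[0,0,0,0,0,0,0,0,0,0,0,0,0,0,0,0,0,0,0,0,0,0,0,0]' --hand 0.062

```text
clock: 36.2
tcp_pos: [0.6575, 0.1876, 0.0848]
ee_rot: [1.881, 2.186, 0.386]
wrist_force: [-1.5, -1.0, 2.8]
opening: 0.662
```

Emit:
carry_out --steps '[0,0,-0.005,0,0,0,0,0,-0.015,0,0,0,0,0,-0.03,0,0,0,0,0,-0.04,0,0,0,0,0,-0.02,0,0,0,0,0,0,0,0,0]'

```text
clock: 36.8
tcp_pos: [0.6166, 0.183, 0.1948]
ee_rot: [1.879, 2.189, 0.385]
wrist_force: [0.1, -0.4, -0.9]
opening: 0.662
```

```bash
python3 - <<'E'
from foss import *
print(tool()[:3,3])
im=capture('side');m=camera_model('side');c=crop(im,230,170,330,270,8)
S=SHELF@T4(0,-.09,0,0)
overlay(c,m,MODEL['fossil'],S,(0,0,255),f=8,off=(230,170))
cv2.imwrite('pics/s31.png',c[:600])
m=camera_model('wrist');im=capture('wrist');c=crop(im,200,100,440,310,3)
overlay(c,m,MODEL['fossil'],S,(0,0,255),f=3,off=(200,100))
cv2.imwrite('pics/w31.png',c)
E
```

```text
[0.61660292 0.183041   0.1948416 ]
```

View pics/s31.png

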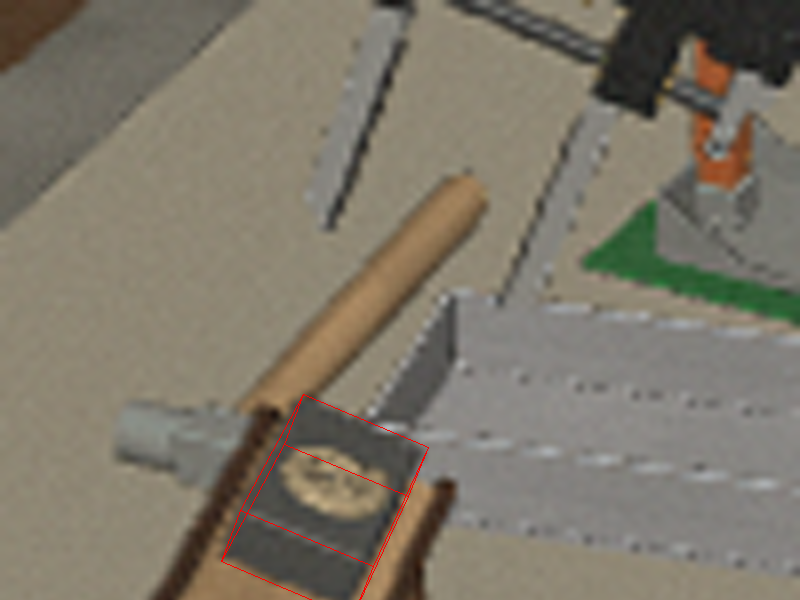

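View pics/w31.png

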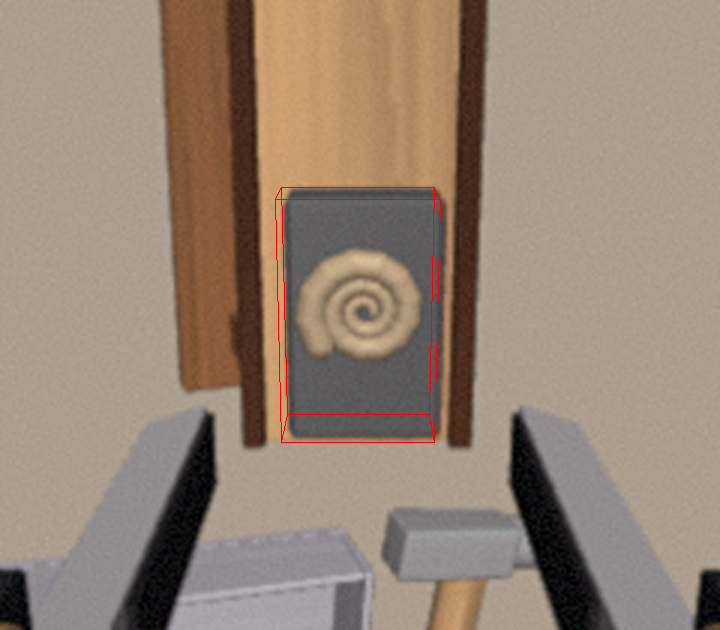

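fossil3 lies flat between the strips with its spiral up. Next is fossil1, grey with the brown spiral.

```bash
python3 - <<'E'
from foss import *
plan(down(.375,.243,.15,-4.5),8)
E
```

```text
n 8 need 5.6
0.012, -0.0288, -0.0049, 2.5, -0.3, 1.6, 0.0112, -0.0293, -0.0037, 2.5, -0.3, 1.6, 0.0103, -0.0297, -0.0025, 2.5, -0.3, 1.6, 0.0095, -0.0301, -0.0012, 2.5, -0.3, 1.6, 0.0086, -0.0304, 0.0001, 2.5, -0.3, 1.6, 0.0077, -0.0306, 0.0014, 2.5, -0.3, 1.6, 0.0069, -0.0307, 0.0027, 2.5, -0.3, 1.6, 0.006, -0.0307, 0.004, 2.5, -0.3, 1.6
```

Emit:
carry_out --steps '[0.012,-0.029,-0.005,2.5,-0.3,1.6,0.011,-0.029,-0.004,2.5,-0.3,1.6,0.01,-0.03,-0.003,2.5,-0.3,1.6,0.009,-0.03,-0.001,2.5,-0.3,1.6,0.009,-0.03,0,2.5,-0.3,1.6,0.008,-0.031,0.001,2.5,-0.3,1.6,0.007,-0.031,0.003,2.5,-0.3,1.6,0.006,-0.028,0.004,2.5,-0.3,1.6,0,0,0,0,0,0]' --hand 0.08

```text
clock: 37.8
tcp_pos: [0.3649, 0.2417, 0.1432]
ee_rot: [-2.308, -2.117, 0.044]
wrist_force: [0.5, -0.4, -0.2]
opening: 0.852
```

```bash
python3 - <<'E'
from foss import *
p=look(.375,.243,-4.6,'pics/w32.png')
plan(down(p[0],p[1],.07,np.degrees(p[2])),4)
E
```

```text
tcp [0.3649 0.2417 0.1432]
  cand [388.4, 33.5, 453.7, 131.2] 0.92 146.0
  cand [622.0, 210.4, 640.0, 301.5] 0.86 306.2
  cand [306.2, 157.6, 357.3, 231.6] 0.8 2.5
  cand [263.4, 262.7, 339.1, 321.5] 0.74 108.4
fit [0.3723 0.2426] -4.4 0.038
n 4 need 1.6
0.0007, 0.0016, 0.0184, -0.3, 0.2, -0.1, 0.0006, 0.0015, 0.0184, -0.3, 0.2, -0.1, 0.0006, 0.0014, 0.0184, -0.3, 0.2, -0.1, 0.0005, 0.0013, 0.0184, -0.3, 0.2, -0.1
```

View pics/w32.png

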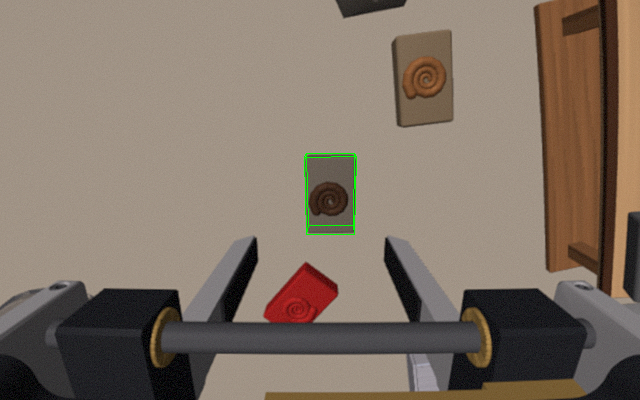

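Emit:
carry_out --steps '[0.001,0.002,0.019,-0.3,0.2,-0.1,0.001,0.002,0.019,-0.3,0.2,-0.1,0.001,0.001,0.019,-0.3,0.2,-0.1,0,0.001,0.018,-0.3,0.2,0,0,0,0,0,0,0]'

```text
clock: 38.4
tcp_pos: [0.3777, 0.2418, 0.0656]
ee_rot: [2.311, 2.127, 0.006]
wrist_force: [0.2, -0.1, 0.6]
opening: 0.853
```

```bash
python3 - <<'E'
from foss import *
print(tool()[:3,3]);plan(down(.3725,.2426,.014,-4.4),4)
E
```

```text
[0.37770618 0.2418392  0.06561221]
n 4 need 1.2
0.0001, -0.0014, 0.0129, 0, 0, -0.1, 0.0001, -0.0013, 0.0129, 0, 0, -0.1, 0.0001, -0.0013, 0.0129, 0, 0, -0.1, 0.0001, -0.0013, 0.0129, 0, 0, -0.1
```

Emit:
carry_out --steps '[0,-0.002,0.014,0,0,-0.1,0,-0.002,0.014,0,0,-0.1,0,-0.001,0.013,0,0,-0.1,0,-0.001,0.011,0,0,0,0,0,0,0,0,0]'

```text
clock: 38.9
tcp_pos: [0.3755, 0.2423, 0.0134]
ee_rot: [2.306, 2.131, 0.01]
wrist_force: [0.3, 0.4, 0.3]
opening: 0.854
```

```bash
python3 - <<'E'
from foss import *
print(tool()[:3,3]);plan(down(.3725,.2426,.011,-4.4),1)
E
```

```text
[0.37549672 0.24231018 0.01338581]
n 1 need 0.1
0, -0.003, 0.0024, 0.3, -0.2, -0.1
```

Emit:
carry_out --steps '[0,-0.003,0.003,0.3,-0.2,0,0,0,0,0,0,0]'

```text
clock: 39.1
tcp_pos: [0.3728, 0.2429, 0.0106]
ee_rot: [2.307, 2.132, 0.0]
wrist_force: [0.1, -0.5, 0.4]
opening: 0.853
```

Emit:
carry_out --steps '[0,0,0,0,0,0,0,0,0,0,0,0,0,0,0,0,0,0,0,0,0,0,0,0,0,0,0,0,0,0]' --hand 0.0

```text
clock: 39.6
tcp_pos: [0.3735, 0.2432, 0.0118]
ee_rot: [2.307, 2.131, 0.003]
wrist_force: [0.4, 0.7, -1.8]
opening: 0.522
```

Emit:
carry_out --steps '[0,0,-0.02,0,0,0,0,0,-0.04,0,0,0,0,0,-0.04,0,0,0,0,0,-0.04,0,0,0,0,0,-0.04,0,0,0]'

```text
clock: 40.1
tcp_pos: [0.3692, 0.2415, 0.1929]
ee_rot: [-2.302, -2.132, 0.014]
wrist_force: [1.3, -1.0, -2.4]
opening: 0.524
```

```bash
python3 - <<'E'
from foss import *
print(tool()[:3,3]);plan(shelf_tool(0,.06,tip=.011),10)
E
```

```text
[0.36915534 0.24145773 0.1928674 ]
n 10 need 5.7
0.0049, 0.0249, 0.0046, -2, 0.2, -1.3, 0.0043, 0.0248, 0.0055, -2, 0.2, -1.3, 0.0037, 0.0247, 0.0064, -2, 0.2, -1.3, 0.0031, 0.0245, 0.0073, -2, 0.2, -1.3, 0.0026, 0.0243, 0.0082, -2, 0.2, -1.3, 0.002, 0.024, 0.009, -2, 0.2, -1.3, 0.0014, 0.0237, 0.0099, -2, 0.2, -1.3, 0.0008, 0.0234, 0.0107, -2, 0.2, -1.3, 0.0002, 0.023, 0.0116, -2, 0.2, -1.3, -0.0003, 0.0226, 0.0124, -2, 0.2, -1.3
```

Emit:
carry_out --steps '[0.005,0.025,0.002,-2,0.2,-1.3,0.004,0.025,0.003,-2,0.2,-1.3,0.004,0.025,0.004,-2,0.2,-1.3,0.003,0.025,0.005,-2,0.2,-1.3,0.003,0.024,0.006,-2,0.2,-1.3,0.002,0.024,0.007,-2,0.2,-1.3,0.001,0.024,0.008,-2,0.2,-1.3,0.001,0.023,0.009,-2,0.2,-1.3,0,0.023,0.01,-2,0.2,-1.3,0,0.02,0.01,-2,0.2,-1.3,0,0,0,0,0,0]'

```text
clock: 41.2
tcp_pos: [0.6264, 0.2711, 0.1714]
ee_rot: [1.861, 2.189, 0.389]
wrist_force: [-0.2, 0.1, -2.2]
opening: 0.526
```

```bash
python3 - <<'E'
from foss import *
inshelf(.0115);plan(shelf_tool(0,.03,tip=.0115),4)
cv2.imwrite('pics/w33.png',capture('wrist'))
E
```

```text
slab in shelf [ 0.0148 -0.0009  0.0826] [ 0.6 -0.7 -0.5] [-0.2  0.1 -2.2]
n 4 need 1.2
0.0003, -0.0038, 0.0131, 0.2, 0.1, 0.2, 0.0003, -0.0038, 0.0131, 0.2, 0.1, 0.2, 0.0003, -0.0037, 0.0131, 0.2, 0.1, 0.2, 0.0002, -0.0037, 0.0131, 0.2, 0.1, 0.2
```

View pics/w33.png

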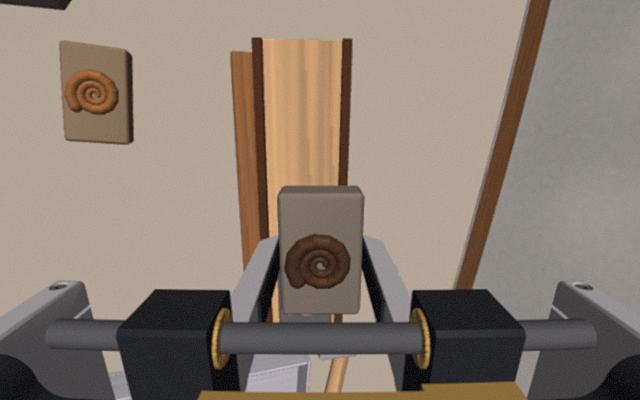

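Emit:
carry_out --steps '[0,-0.004,0.013,0.2,0.1,0.2,0,-0.004,0.013,0.2,0.1,0.2,0,-0.004,0.013,0.2,0.1,0.2,0,-0.003,0.012,0.2,0.1,0.2,0,0,0,0,0,0]'

```text
clock: 41.75
tcp_pos: [0.6267, 0.271, 0.1131]
ee_rot: [1.892, 2.191, 0.379]
wrist_force: [-0.0, -0.1, -1.3]
opening: 0.526
```

```bash
python3 - <<'E'
from foss import *
inshelf(.0115);plan(shelf_tool(0,.004,tip=.0115),4)
E
```

```text
slab in shelf [-0.0051 -0.001   0.0277] [-0.3  0.4 -0.1] [-0.  -0.1 -1.3]
n 4 need 0.5
0.0003, 0.0013, 0.0059, -0.1, 0, -0.1, 0.0003, 0.0013, 0.0059, -0.1, 0, -0.1, 0.0003, 0.0013, 0.0059, -0.1, 0, -0.1, 0.0002, 0.0013, 0.0059, -0.1, 0, -0.1
```

Emit:
carry_out --steps '[0,0.0015,0.007,-0.1,0,-0.1,0,0.0015,0.007,-0.1,0,-0.1,0,0.001,0.005,-0.1,0,0,0,0.001,0.004,0,0,0,0,0,0,0,0,0]'

```text
clock: 42.25
tcp_pos: [0.6404, 0.2735, 0.0917]
ee_rot: [1.884, 2.191, 0.385]
wrist_force: [0.3, 0.0, -2.5]
opening: 0.531
```

```bash
python3 - <<'E'
from foss import *
inshelf(.0115)
cv2.imwrite('pics/w34.png',capture('wrist'))
E
```

```text
slab in shelf [ 0.0007 -0.0006  0.0028] [-0.1  0.1 -0. ] [ 0.3  0.  -2.5]
```

Emit:
carry_out --steps '[0,0,0.002,0,0,0]'

```text
clock: 42.4
tcp_pos: [0.6412, 0.2738, 0.0905]
ee_rot: [1.883, 2.191, 0.386]
wrist_force: [0.1, -0.1, -1.5]
opening: 0.528
```

Emit:
carry_out --steps '[0,0,0.002,0,0,0]'

```text
clock: 42.5
tcp_pos: [0.6415, 0.274, 0.0895]
ee_rot: [1.883, 2.19, 0.385]
wrist_force: [-34.1, -13.5, 48.0]
opening: 0.528
```

```bash
python3 - <<'E'
from foss import *
inshelf(.0115)
E
```

```text
slab in shelf [ 0.0011 -0.0003  0.0004] [-0.1 -0.  -0.1] [-34.1 -13.5  48. ]
```

Firm contact. I'll relax and release, and use smaller final steps for the last one.

Emit:
carry_out --steps '[0,0,0,0,0,0,0,0,0,0,0,0]'

```text
clock: 42.7
tcp_pos: [0.6415, 0.2741, 0.0904]
ee_rot: [1.882, 2.19, 0.386]
wrist_force: [0.4, 0.1, -2.0]
opening: 0.531
```

Emit:
carry_out --steps '[0,0,0,0,0,0,0,0,0,0,0,0,0,0,0,0,0,0,0,0,0,0,0,0]' --hand 0.062

```text
clock: 43.1
tcp_pos: [0.6423, 0.2744, 0.091]
ee_rot: [1.882, 2.189, 0.388]
wrist_force: [0.7, -1.0, -1.3]
opening: 0.659
```

Emit:
carry_out --steps '[0,0,-0.005,0,0,0,0,0,-0.015,0,0,0,0,0,-0.03,0,0,0,0,0,-0.04,0,0,0,0,0,-0.02,0,0,0,0,0,0,0,0,0]'

```text
clock: 43.7
tcp_pos: [0.6014, 0.2695, 0.2013]
ee_rot: [1.88, 2.192, 0.388]
wrist_force: [0.3, 0.8, -0.5]
opening: 0.661
```

```bash
python3 - <<'E'
from foss import *
print(tool()[:3,3])
cv2.imwrite('pics/w35.png',capture('wrist'))
plan(down(.467,.3435,.15,3.6),6)
E
```

```text
[0.6013652  0.26948221 0.20133422]
n 6 need 3.6
0.0156, -0.0219, 0.0009, 3.3, -0.1, 0.8, 0.0153, -0.0221, 0.0021, 3.3, -0.1, 0.8, 0.015, -0.0221, 0.0034, 3.3, -0.1, 0.8, 0.0147, -0.0221, 0.0046, 3.3, -0.1, 0.8, 0.0144, -0.022, 0.0059, 3.3, -0.1, 0.8, 0.0141, -0.0218, 0.0071, 3.3, -0.1, 0.8
```

View pics/w35.png

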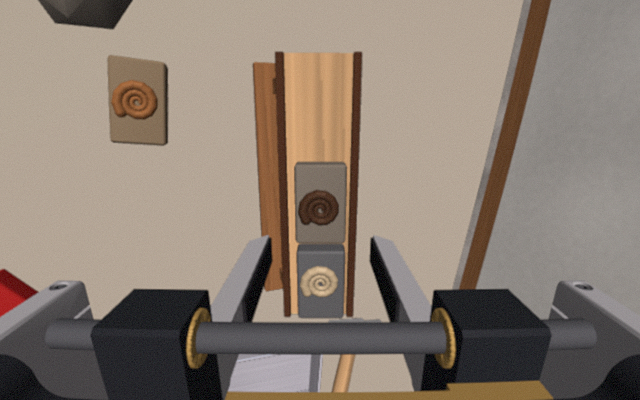

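Two slabs are in place side by side. Next is fossil2, the ochre one.

Emit:
carry_out --steps '[0.016,-0.022,0.001,3.3,-0.1,0.8,0.015,-0.022,0.002,3.3,-0.1,0.8,0.015,-0.022,0.003,3.3,-0.1,0.8,0.015,-0.022,0.005,3.3,-0.1,0.8,0.014,-0.022,0.006,3.3,-0.1,0.8,0.013,-0.02,0.007,3.3,-0.1,0.8,0,0,0,0,0,0]' --hand 0.08

```text
clock: 44.45
tcp_pos: [0.463, 0.342, 0.1455]
ee_rot: [-2.145, -2.285, 0.016]
wrist_force: [0.3, -0.5, -0.6]
opening: 0.849
```

```bash
python3 - <<'E'
from foss import *
p=look(.467,.3435,3.6,'pics/w36.png')
plan(down(p[0],p[1],.07,np.degrees(p[2])),4)
E
```

```text
tcp [0.463  0.342  0.1455]
  cand [484.3, 261.5, 558.3, 297.1] 0.84 211.5
  cand [208.0, 353.9, 236.4, 386.0] 0.76 200.6
  cand [299.3, 153.6, 353.3, 235.9] 0.58 2.5
  cand [467.6, 140.1, 590.6, 287.3] 0.53 198.0
fit [0.4666 0.3461] 2.6 0.032
n 4 need 1.7
0.0013, 0.0006, 0.0191, -0.1, 0, 0.2, 0.0013, 0.0006, 0.0191, -0.1, 0, 0.2, 0.0013, 0.0005, 0.0191, -0.1, 0, 0.2, 0.0013, 0.0005, 0.0191, -0.1, 0, 0.2
```

View pics/w36.png

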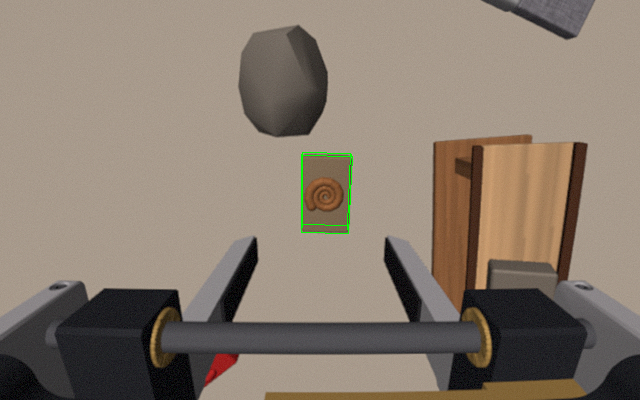

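Emit:
carry_out --steps '[0.001,0,0.019,-0.1,0,0.2,0.001,0,0.019,-0.1,0,0.2,0.001,0,0.019,-0.1,0,0.2,0.001,0,0.018,0,0,0.2,0,0,0,0,0,0]'

```text
clock: 45.05
tcp_pos: [0.4704, 0.3408, 0.0706]
ee_rot: [2.167, 2.266, 0.007]
wrist_force: [0.7, -0.3, 0.3]
opening: 0.851
```

```bash
python3 - <<'E'
from foss import *
print(tool()[:3,3]);plan(down(.4666,.3458,.014,2.7),4)
E
```

```text
[0.47038335 0.34080303 0.07055146]
n 4 need 1.3
0.0013, -0.001, 0.0141, 0.1, 0, 0, 0.0013, -0.001, 0.0141, 0.1, 0, 0, 0.0013, -0.0009, 0.0141, 0.1, 0, 0, 0.0013, -0.0009, 0.0141, 0.1, 0, 0
```

Emit:
carry_out --steps '[0.002,-0.001,0.015,0.1,0,0,0.002,-0.001,0.015,0.1,0,0,0.002,-0.001,0.014,0.1,0,0,0.001,-0.001,0.012,0,0,0,0,0,0,0,0,0]'

```text
clock: 45.55
tcp_pos: [0.4684, 0.3473, 0.0121]
ee_rot: [2.169, 2.266, 0.006]
wrist_force: [0.7, -0.2, 0.5]
opening: 0.851
```

```bash
python3 - <<'E'
from foss import *
print(tool()[:3,3]);plan(down(.4666,.3458,.011,2.7),1)
E
```

```text
[0.46840308 0.34734857 0.01208294]
n 1 need 0.1
-0.0015, -0.0019, 0.0011, 0.3, 0, -0.2
```

Emit:
carry_out --steps '[-0.0015,-0.002,0.002,0.3,0,0,0,0,0,0,0,0]'

```text
clock: 45.75
tcp_pos: [0.4662, 0.3459, 0.0098]
ee_rot: [2.171, 2.27, -0.001]
wrist_force: [-0.7, 0.2, 0.7]
opening: 0.848
```

Emit:
carry_out --steps '[0,0,0,0,0,0,0,0,0,0,0,0,0,0,0,0,0,0,0,0,0,0,0,0,0,0,0,0,0,0]' --hand 0.0

```text
clock: 46.25
tcp_pos: [0.4671, 0.3462, 0.0113]
ee_rot: [2.171, 2.269, 0.002]
wrist_force: [0.0, -0.1, -2.2]
opening: 0.529
```

Emit:
carry_out --steps '[0,0,-0.02,0,0,0,0,0,-0.04,0,0,0,0,0,-0.04,0,0,0,0,0,-0.04,0,0,0,0,0,-0.04,0,0,0]'

```text
clock: 46.75
tcp_pos: [0.4634, 0.3435, 0.191]
ee_rot: [-2.169, -2.27, 0.016]
wrist_force: [0.7, 0.1, -1.9]
opening: 0.528
```

```bash
python3 - <<'E'
from foss import *
print(tool()[:3,3]);plan(shelf_tool(.09,.08,tip=.0115),7)
E
```

```text
[0.46337592 0.34347442 0.19103562]
n 7 need 3.1
0.0013, 0.0196, 0.0037, -2.9, 0.2, -0.9, 0.001, 0.0194, 0.0047, -2.9, 0.2, -0.9, 0.0007, 0.0192, 0.0057, -2.9, 0.2, -0.9, 0.0004, 0.0189, 0.0067, -2.9, 0.2, -0.9, 0.0001, 0.0185, 0.0076, -2.9, 0.2, -0.9, -0.0002, 0.0181, 0.0085, -2.9, 0.2, -0.9, -0.0005, 0.0176, 0.0095, -2.9, 0.2, -0.9
```

Emit:
carry_out --steps '[0.001,0.02,0.004,-2.9,0.2,-0.9,0.001,0.019,0.005,-2.9,0.2,-0.9,0.001,0.019,0.006,-2.9,0.2,-0.9,0,0.019,0.006,-2.9,0.2,-0.9,0,0.018,0.007,-2.9,0.2,-0.9,0,0.018,0.008,-2.9,0.2,-0.9,0,0.015,0.008,-2.6,0.2,-0.8,0,0,0,0,0,0]'

```text
clock: 47.55
tcp_pos: [0.602, 0.3603, 0.1724]
ee_rot: [1.869, 2.194, 0.402]
wrist_force: [-0.3, 0.0, -3.3]
opening: 0.526
```

```bash
python3 - <<'E'
from foss import *
inshelf(.0113);plan(shelf_tool(.091,.03,tip=.0113),4)
m=camera_model('wrist');im=capture('wrist');c=crop(im,200,100,440,310,3)
overlay(c,m,MODEL['shelf'],SHELF,f=3,off=(200,100))
cv2.imwrite('pics/w37.png',c)
E
```

```text
slab in shelf [0.0051 0.0911 0.0874] [ 0.4 -0.7  0.3] [-0.3  0.  -3.3]
n 4 need 1.3
-0.0001, -0.0014, 0.0143, 0.2, -0.1, 0.1, -0.0001, -0.0014, 0.0143, 0.2, -0.1, 0.1, 0, -0.0013, 0.0143, 0.2, -0.1, 0.1, 0, -0.0013, 0.0143, 0.2, -0.1, 0.1
```

View pics/w37.png

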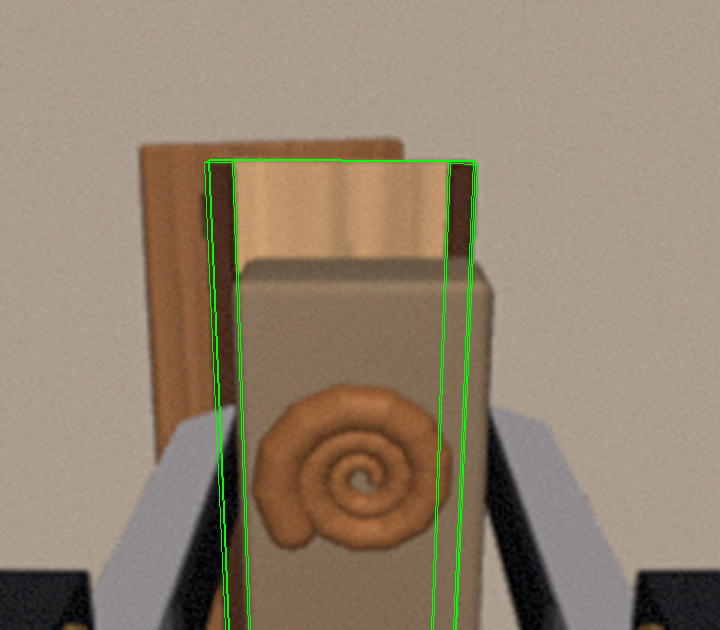

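Emit:
carry_out --steps '[0,-0.001,0.014,0.2,0,0.1,0,-0.001,0.014,0.2,0,0.1,0,-0.001,0.014,0.2,0,0.1,0,-0.001,0.013,0.1,0,0,0,0,0,0,0,0]'

```text
clock: 48.1
tcp_pos: [0.616, 0.3628, 0.1143]
ee_rot: [1.887, 2.199, 0.383]
wrist_force: [0.5, 0.5, -2.8]
opening: 0.529
```

```bash
python3 - <<'E'
from foss import *
inshelf(.0113);plan(shelf_tool(.091,.005,tip=.0113),4)
E
```

```text
slab in shelf [-0.0016  0.0914  0.0279] [-0.   0.4  0.2] [ 0.5  0.5 -2.8]
n 4 need 0.5
-0.0001, 0.0004, 0.0057, -0.1, -0.1, 0, -0.0001, 0.0004, 0.0057, -0.1, -0.1, 0, -0.0001, 0.0004, 0.0057, -0.1, -0.1, 0, -0.0001, 0.0004, 0.0057, -0.1, -0.1, 0
```

Emit:
carry_out --steps '[0,0.0005,0.007,-0.1,-0.1,0,0,0.0005,0.006,-0.1,-0.1,0,0,0,0.005,-0.1,0,0,0,0,0.003,0,0,0,0,0,0,0,0,0]'

```text
clock: 48.6
tcp_pos: [0.6245, 0.3647, 0.0932]
ee_rot: [1.884, 2.193, 0.385]
wrist_force: [0.3, -0.5, -1.9]
opening: 0.526
```

```bash
python3 - <<'E'
from foss import *
inshelf(.0113)
E
```

```text
slab in shelf [-0.0006  0.092   0.0051] [-0.   0.1  0. ] [ 0.3 -0.5 -1.9]
```

Emit:
carry_out --steps '[0,0,0.002,0,0,0,0,0,0,0,0,0]'

```text
clock: 48.8
tcp_pos: [0.6254, 0.365, 0.0917]
ee_rot: [1.883, 2.193, 0.386]
wrist_force: [-0.0, -0.0, -3.2]
opening: 0.53
```

Emit:
carry_out --steps '[0,0,0.001,0,0,0]'

```text
clock: 48.9
tcp_pos: [0.6258, 0.3651, 0.0911]
ee_rot: [1.883, 2.193, 0.386]
wrist_force: [-0.1, 0.3, -2.5]
opening: 0.526
```

Emit:
carry_out --steps '[0,0,0.001,0,0,0]'

```text
clock: 49.0
tcp_pos: [0.6263, 0.3652, 0.0903]
ee_rot: [1.883, 2.193, 0.387]
wrist_force: [-0.4, 0.2, -2.9]
opening: 0.528
```

```bash
python3 - <<'E'
from foss import *
inshelf(.0113)
E
```

```text
slab in shelf [0.0001 0.0923 0.0018] [-0.   0.1  0.1] [-0.4  0.2 -2.9]
```

Emit:
carry_out --steps '[0,0,0.001,0,0,0]'

```text
clock: 49.1
tcp_pos: [0.6267, 0.3653, 0.0895]
ee_rot: [1.883, 2.193, 0.387]
wrist_force: [-0.1, -0.0, -2.1]
opening: 0.524
```

Emit:
carry_out --steps '[0,0,0.001,0,0,0]'

```text
clock: 49.2
tcp_pos: [0.6269, 0.3654, 0.0889]
ee_rot: [1.883, 2.193, 0.387]
wrist_force: [-15.4, -7.9, 20.8]
opening: 0.534
```

Contact at about 20 N. Relax, release and retract.

Emit:
carry_out --steps '[0,0,0,0,0,0,0,0,0,0,0,0]'

```text
clock: 49.4
tcp_pos: [0.6269, 0.3654, 0.0891]
ee_rot: [1.883, 2.192, 0.387]
wrist_force: [0.1, 0.4, -2.7]
opening: 0.53
```

Emit:
carry_out --steps '[0,0,0,0,0,0,0,0,0,0,0,0,0,0,0,0,0,0,0,0,0,0,0,0]' --hand 0.062

```text
clock: 49.8
tcp_pos: [0.6275, 0.3659, 0.0897]
ee_rot: [1.882, 2.192, 0.389]
wrist_force: [0.4, -0.3, -0.4]
opening: 0.656
```

Emit:
carry_out --steps '[0,0,-0.005,0,0,0,0,0,-0.015,0,0,0,0,0,-0.03,0,0,0,0,0,-0.04,0,0,0,0,0,-0.04,0,0,0,0,0,-0.04,0,0,0,0,0,0,0,0,0]'

```text
clock: 50.5
tcp_pos: [0.5647, 0.3577, 0.2598]
ee_rot: [1.879, 2.196, 0.389]
wrist_force: [-0.6, -0.0, 0.5]
opening: 0.66
```

```bash
python3 - <<'E'
from foss import *
print(tool()[:3,3])
plan(down(.45,.10,.3,-4),10)
cv2.imwrite('pics/w40.png',capture('wrist'))
cv2.imwrite('pics/s40.png',capture('side'))
E
```

```text
[0.56466048 0.35766361 0.25975343]
n 10 need 6.3
-0.0237, -0.013, -0.0091, 2, -0.2, 1.3, -0.024, -0.0128, -0.0085, 2, -0.2, 1.3, -0.0243, -0.0125, -0.008, 2, -0.2, 1.3, -0.0246, -0.0122, -0.0074, 2, -0.2, 1.3, -0.0249, -0.0119, -0.0069, 2, -0.2, 1.3, -0.0252, -0.0116, -0.0064, 2, -0.2, 1.3, -0.0255, -0.0113, -0.0059, 2, -0.2, 1.3, -0.0258, -0.0109, -0.0054, 2, -0.2, 1.3, -0.026, -0.0105, -0.0049, 2, -0.2, 1.3, -0.0263, -0.0101, -0.0045, 2, -0.2, 1.3
```

View pics/w40.png

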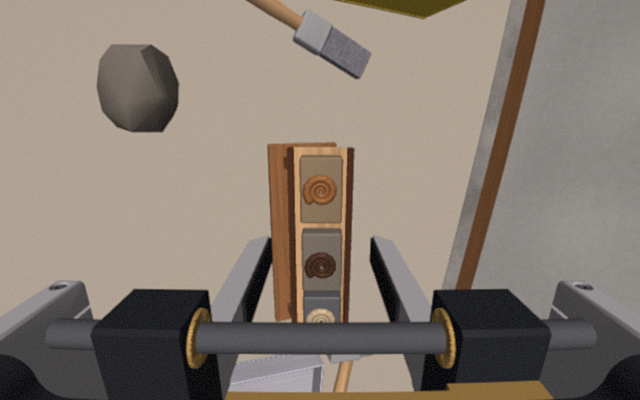

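View pics/s40.png

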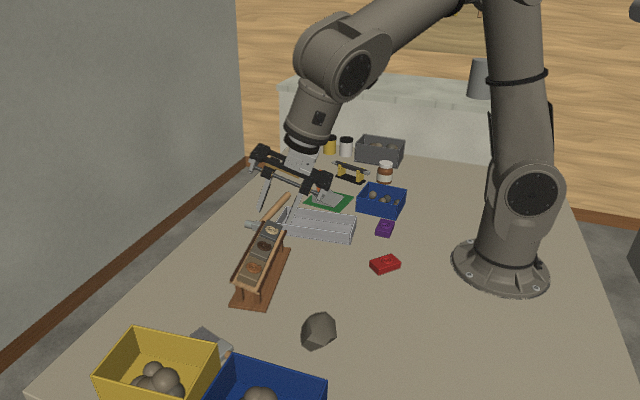

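```bash
python3 - <<'E'
from foss import *
im=capture('top');cv2.imwrite('pics/t41.png',im);m=camera_model('top')
c=crop(im,300,120,520,290,3.6);MATt=T4(.6003,-.2201,.003,np.radians(-8.4))
overlay(c,m,MODEL['scoop'],MATt,f=3.6,off=(300,120));overlay(c,m,MODEL['mat'],T4(.6003,-.2201,0,np.radians(-8.4)),(0,0,255),f=3.6,off=(300,120))
cv2.imwrite('pics/t41b.png',c)
s=capture('side');cv2.imwrite('pics/s41.png',crop(s,220,150,420,310,4))
E
```

```text
(no output)
```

View pics/t41.png

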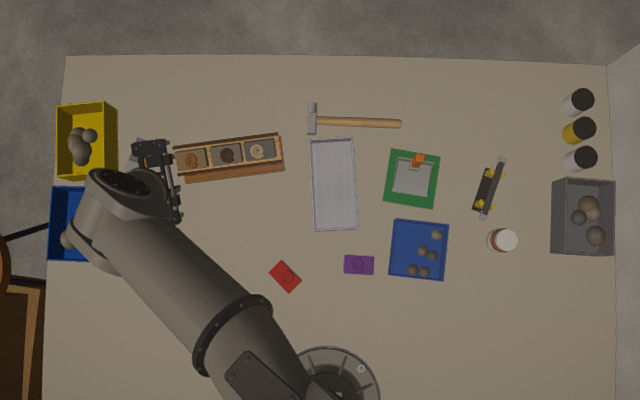

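View pics/t41b.png

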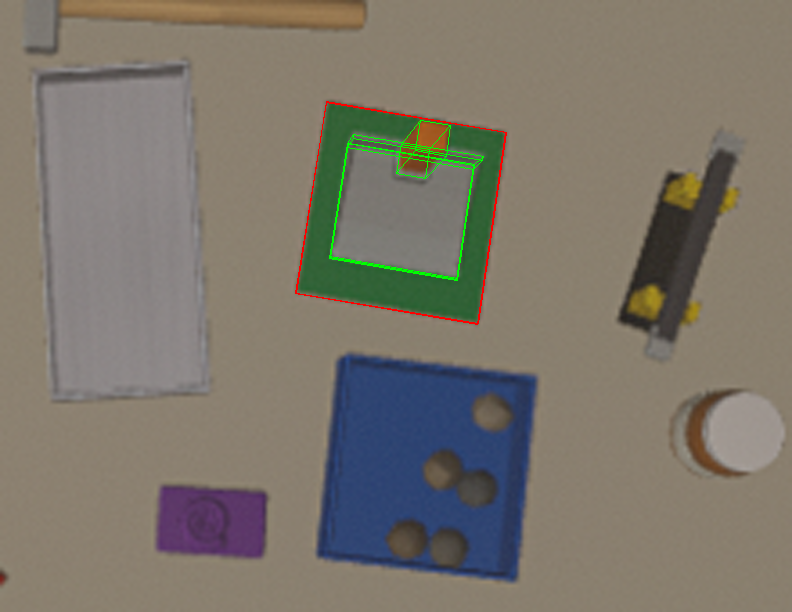

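View pics/s41.png

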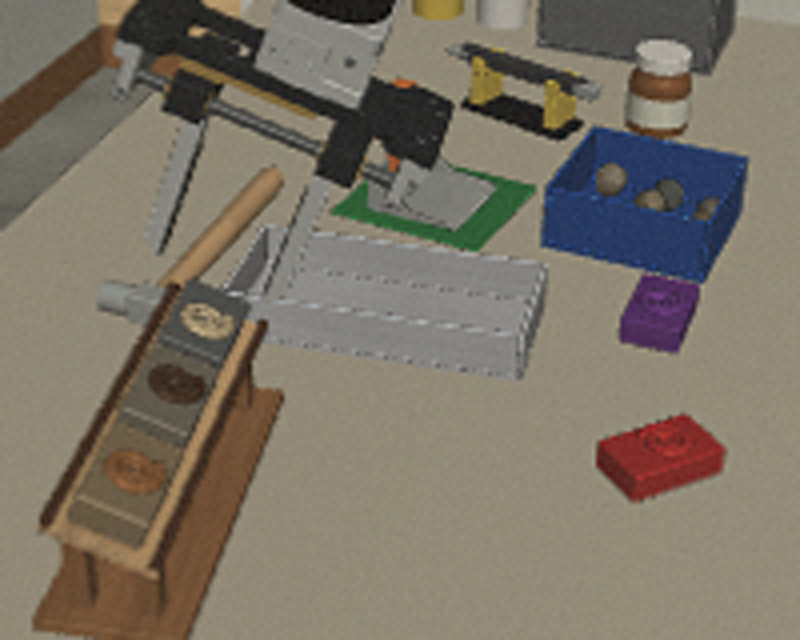

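```bash
python3 - <<'E'
from foss import *
m=camera_model('side');s=cv2.imread('pics/s40.png');c=crop(s,225,210,295,310,8)
for y,x in((-.094,0),(-.005,0),(.088,0)): overlay(c,m,MODEL['fossil'],SHELF@T4(x,y,0,0),f=8,off=(225,210))
cv2.imwrite('pics/s42.png',cv2.resize(c,(420,600)))
E
```

```text
(no output)
```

View pics/s42.png

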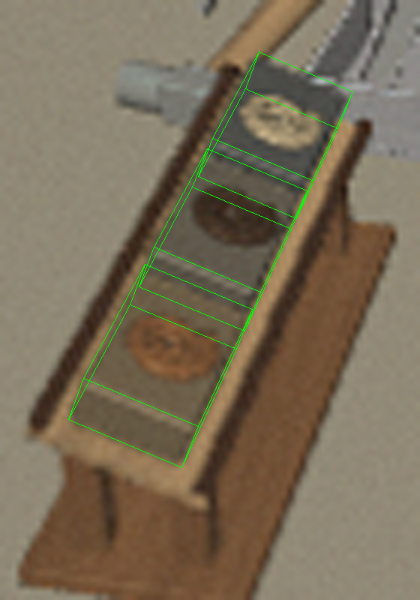

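The slabs match flat-lying models on the shelf. Handing in.

```bash
python3 -c "
from station import *
print(read_state()['clock'],finish_job())"
```

```text
the job is handed in; nothing more can be done
50.7 None
```

The whole bench is cleared up as asked and handed in at 50.7 s. No verdict was reported.

- **Chisel:** it lies across the middle of the rest, in both notches.
- **Stones:** one scoop pass took all five from the tray into the blue tub, and the fingers stayed clear of them. The last top view shows five in the tub and an empty tray.
- **Scoop:** it stands within about 1–2 mm of the mat's centre, checked again after the slabs were placed.
- **Fossil slabs:** all three lie flat, spiral up, between the strips with the long side along the shelf. From the lower-y end of the shelf they are fossil3, fossil1, fossil2, with fossil3 and fossil1 close together. The side view matches flat-lying slab models to a few millimetres.
- **Left alone:** nothing was moved on purpose. The hammer, jar and both look-alikes are where they were. The arm hid the rock in the last top view, but the side view shows it in place.

**Less certain:** fossil1 was set down with a brief wrist force of about 60 N and fossil2 with about 27 N. Fossil3's peak was not recorded, because I read the force only after the arm had relaxed. The camera showed it had been pushed a few millimetres up in the grip, so its peak was likely comparable to fossil1's. No force I read reached the 120 N limit.

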